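# Set up the sample station of the spectrometer again

## Robot

A 7-joint arm with a two-finger parallel gripper is mounted at the origin on the work surface. World frame = base frame: x ahead of the robot, y to its left, z up, the work surface at z = 0. Lengths are in m, angles in degrees, forces in N, time in s.
With the tool pointing down it reaches from about 0.35 to 0.9 m from the base axis. Payload 8.1 kg.
Tool frame: the origin (TCP) lies at the very end of the fingers, on their centre line; the grasp point (between the pads) lies 19 mm behind it; z points along the fingers, x is the direction in which the jaws open and shut, and the axes are right-handed (so a half turn about z gives the same grasp; the last joint's range is limited). The gripper opens to 92 mm and grips with 3 to 60 N. Pads are 19 mm wide; open, the fingers measure 130 mm over their backs; the gripper's body (75 mm by 190 mm) begins 47 mm behind the grasp point.
Start: joints at [65.455, 24.895, 1.432, 90.138, -0.665, 64.973, -4.303], TCP at [0.2, -0.592, 0.227] pointing down, gripper open.
Joint ranges: [-149.89, 149.89], [-25.12, 119.58], [-72.63, 75.52], [4.76, 147.25], [-75.54, 255.54], [6.69, 114.76], [-157.13, 157.13]. Speed limits (degrees/s): [127.2, 127.2, 172.46, 172.46, 180, 180, 180].

## Interface

Orientations are given as [roll, pitch, yaw] about the fixed x, y, z axes, in that order (R = Rz(yaw) Ry(pitch) Rx(roll)).
In Python, from cell import arm gives the robot as it stands.
- The arm moves only by the tool servo_tool, never from a script. Its argument "deltas" is a list of rows, each a list of 5 numbers: the opening, from -1 (shut) to 1 (fully open), so that 0 is half open, then the shift along the tool's x, y, z in units of 30 mm (1.0 is 30 mm), then the turn about the tool's z in rad. A call has 1 to 20 rows; each row shifts and turns the pose as measured when the row begins, along the tool's axes as they then stand; what a row does not reach is not made up. A row lasts 1/12 s, in which the tool goes at most 41.7 mm and 7.16 degrees, less where a joint would pass 70% of its speed; a pose out of reach is approached as far as the arm can. A call is refused whole if a number of a shift passes 1 or a number of a turn 0.125, either way. A call with a gripper value outside its range is refused whole. The fingers move at their own pace and stop on an object; "newtons" is the grip in N (left out, the last holds). Time passes only in rows, so rows that do not move let the fingers close. It gives the time, the measured TCP pose, the force and the opening at its end, in the units of the state.
- arm.observe(): the state, without advancing time (a new reading comes with each control period).
- arm.camera(name): name is "scene" or "top" or "wrist"; returns a dict with "color" (384x512x3 uint8, blue, green, red), "fov_y" (degrees; the focal length in pixels is half the picture's height over the tangent of half this angle, whatever the lens; pixels are square), "cx", "cy" (the principal point, pixels), "R" (3x3) and "t" (3): a world point X has camera coordinates R X + t. Camera axes: x right, y down, z forward; pixel columns grow to the right and rows downward; lengths in m; the calibration is good to about 2 mm. A picture is of the moment at which its call begins. There is no depth.
- arm.close_job(): hands the job in, once; it reports no verdict.
The state is a dict: "t": time; "joints": joint angles; "dq": joint speeds; "joint_efforts": joint torques, N m; "ee_pos": TCP position; "tcp_rot": TCP orientation; "force": force on the tool from outside, world axes, zero at the start; "wrist_torque": the same for the moment, N m; "width": finger opening in m.
Only numpy, scipy, OpenCV 4.12 (cv2) and the standard library are available. Lean on these libraries where they do the work, as an engineer would, in place of code of your own. Each camera call takes 0.05 s, during which the arm holds its last target.

## Task

The sample station in front of the spectrometer has been knocked over. Stand the open round beaker upright in the middle of the black mat and let go of it, then take the brush from its steel pot, scrub the beaker out as it stands there with three strokes, each right down to the bottom and then up until the brush is almost out, and put the brush back in its pot, bristles down; also stand every fallen square sample bottle, cap up, inside the grey spill tray (before or after the scrubbing, as you like). Put right anything that falls again, and leave the other things on the bench where they are.

Things in the scene. Friction and masses are not known exactly. Their poses are not given: they have to be found in the camera images.
- bottle0: capped square sample bottle, white plastic, full, 140 g: flat-sided body 48 x 48 mm, 76 mm high, then a low shoulder and a round cap 33 mm across; 104 mm high in all. Origin on its axis at mid-height, 52 mm above its underside; own z points to the cap, x and y square to the sides. Starts lying on a flat side on the bench, cap pointing sideways as the robot sees it. None if absent
- bottle1: as bottle0
- bottle2: as bottle0
- beaker: open round white plastic beaker, 56 mm outside diameter, straight sides, 95 mm high, wall 3.5 mm (49 mm inside), floor 5 mm, small pouring lip, 130 g. Origin on its axis at mid-height, 47.5 mm above its underside; own z points to the mouth. It starts lying on its side on the bench, mouth pointing to the right as the robot sees it
- beaker_in (a point): centre of the beaker's inner floor, 5 mm above its underside; z points to the mouth
- brush: bottle brush, 235 mm long, straight: stiff round bristle head 33 mm across and 75 mm long at the bottom, thin wire, then a round wooden handle 16 mm across from 127 to 235 mm above the tip; 70 g. Origin at the centre of the flat end of the bristle head; own z points to the handle. It starts standing in the pot, handle up, nearly vertical
- brush_tip (a point): the same point: centre of the flat lower end of the bristle head; z points to the handle
- pot: fixed round steel brush pot, 58 mm outside, 52 mm inside, 85 mm high, inner floor 6 mm above the bench; origin on the bench at its axis
- pot_in (a point): centre of the pot's inner floor
- mat: square black rubber mat fixed to the bench, 130 x 130 x 4 mm; origin at the centre of its underside, x and y along its sides
- mat_top (a point): centre of the mat's upper face
- tray: shallow grey plastic spill tray fixed to the bench, outside 150 (its x) x 340 (its y) mm, walls 4 mm thick, rim 12 mm above the bench, floor 4 mm thick; origin at the centre of its underside. Its x points roughly away from the robot
- reagent: bystander: amber reagent bottle, 68 mm across, 155 mm high, standing; origin under its centre
- dropper: bystander: small clear dropper bottle, 34 mm across, 75 mm high, standing; origin under its centre
- mouse: bystander: black computer mouse, 100 x 58 mm, 31 mm high; origin under its centre
- spanner: bystander: flat steel double-ended spanner, 146 mm long, 8 mm thick; origin under its middle, x along it
- cream: bystander: white tube of hand cream standing on its red cap, about 40 mm wide, 115 mm high; origin under its centre
- jar: bystander: open glass jar, 72 mm across, 85 mm high; origin under its centre
Mind the look-alikes: they are no part of the job. Of the things shaped like the mat, the black one is meant.

How it is judged (in metres and radians):
On the way, in this order (a step that is already met when the one before it is completed fails the run):
1. the beaker stands upright on the mat, let go (angle between beaker's own z axis and vertical below 0.1 rad and x of beaker_in in the frame of mat_top between -0.042 and 0.042 m and y of beaker_in in the frame of mat_top between -0.042 and 0.042 m and z of beaker_in in the frame of mat_top below 0.01 m and linear speed of beaker below 0.02 m/s and contact force between the fingers and beaker below 0.1 N), for 0.3 s.
2. first stroke: the brush is down at the bottom of the upright beaker (angle between beaker's own z axis and vertical below 0.2 rad and horizontal distance between brush_tip and beaker_in below 0.026 m and z of brush_tip in the frame of beaker_in below 0.015 m), for 0.05 s.
3. the brush is drawn up in the beaker (angle between beaker's own z axis and vertical below 0.2 rad and horizontal distance between brush_tip and beaker_in below 0.026 m and z of brush_tip in the frame of beaker_in above 0.05 m), for 0.05 s.
4. second stroke: down at the bottom (all of step 2), for 0.05 s.
5. drawn up again (all of step 3), for 0.05 s.
6. third stroke: down at the bottom (all of step 4), for 0.05 s.
7. drawn up again (all of step 5), for 0.05 s.
8. the brush stands in its pot, let go (angle between brush's own z axis and vertical below 0.3 rad and horizontal distance between brush_tip and pot_in below 0.016 m and z of brush_tip in the frame of pot_in below 0.012 m and contact force between the fingers and brush below 0.1 N), for 0.2 s.
At the end, for the whole second after the job is handed in: Beaker upright (0.1 rad) and still on the mat, axis within 42 mm of its middle along each side; brush standing in its pot, tip within 12 mm of the floor; each present bottle upright (0.1 rad), cap up, still, on the tray floor, axis within 60 mm (x) and 152 mm (y) of the tray middle (angle between each of beaker, bottle0, bottle1, bottle2's own z axis and vertical below 0.1 rad and x of beaker_in in the frame of mat_top between -0.042 and 0.042 m and y of beaker_in in the frame of mat_top between -0.042 and 0.042 m and z of beaker_in in the frame of mat_top below 0.01 m and linear speed of each of beaker, brush, bottle0, bottle1, bottle2 below 0.02 m/s and angle between brush's own z axis and vertical below 0.3 rad and horizontal distance between brush_tip and pot_in below 0.016 m and z of brush_tip in the frame of pot_in below 0.012 m and x of bottle0 in the frame of tray between -0.06 and 0.06 m and y of bottle0 in the frame of tray between -0.152 and 0.152 m and z of each of bottle0, bottle1, bottle2 in the frame of tray below 0.063 m and x of bottle1 in the frame of tray between -0.06 and 0.06 m and y of bottle1 in the frame of tray between -0.152 and 0.152 m and x of bottle2 in the frame of tray between -0.06 and 0.06 m and y of bottle2 in the frame of tray between -0.152 and 0.152 m); the robot touches nothing.
It fails at once if another thing on the bench is shoved more than 6 cm (distance of any of reagent, dropper, mouse, spanner, cream, jar from where it was at the start of the episode above 0.06 m).
It fails at once if another thing on the bench is knocked over (angle between any of reagent, dropper, mouse, spanner, cream, jar's own z axis and vertical above 0.7 rad).
Of bottle0, bottle1, bottle2 only 2 to 3 are there at a start; the rules pass over those that are not, and their reading is None.
At some moment in a run one of bottle0, bottle1, bottle2, beaker may be knocked a few centimetres aside while the robot is not near it.
Once in a run the grip may slacken for a moment while it holds something.
It also fails if it takes over 210 s, if anything falls off the work surface, if the arm or the gripper's body presses on something with over 40 N, if the wrist force passes 120 N, or if a joint passes its speed limit or range.

## Working session

There is one attempt and no reset: what is moved stays moved. The work goes in short steps, Python scripts to look and compute and a tool call to move; the robot and the scene stay as the last step left them, time stands still between calls to the robot, and variables do not carry over. Pictures are saved under pics/ and viewed, and the job is handed in when it is done.

Besides the shell and the picture viewer there is one more tool, called as name(argument=value, ...) on one line, values as JSON. servo_tool: Moves the arm, as the interface text tells. Its arguments: {"type":"object","properties":{"deltas":{"type":"array","items":{"type":"array","items":{"type":"number"}}},"newtons":{"type":"number"}},"required":["deltas"]}

```bash
ls; mkdir -p pics; python3 - <<'E'
from cell import arm
import cv2
print(arm.observe())
for n in ["scene","top","wrist"]:
    c=arm.camera(n); cv2.imwrite(f"pics/{n}0.png",c["color"]); print(n,c["fov_y"],c["cx"],c["cy"],c["R"],c["t"])
E
```

```text
pics
{'t': 0.0, 'joints': array([65.45657608, 24.93615895,  1.4305275 , 90.18841467, -0.66453472,
       64.97428174, -4.30228294]), 'dq': array([ 0.02473358, -0.07852834,  0.12867313, -0.04014502,  0.01255093,
       -0.00979376,  0.04766262]), 'joint_efforts': array([-3.65080505e-04, -6.67845011e+01,  9.84906927e-01, -3.14462686e+01,
       -6.04222692e-02,  4.28609911e-02,  1.81037103e-04]), 'ee_pos': array([ 0.19980439, -0.59166126,  0.22595273]), 'tcp_rot': array([ 1.79991841e+02,  9.01821369e-02, -7.13381619e+01]), 'force': array([ 0.60983753,  0.11502416, -0.04394086]), 'wrist_torque': array([ 0.04903957,  0.00917236, -0.0037918 ]), 'width': 0.09188844429605646}
scene 56.22790821578787 248.6568249786478 190.3724851139377 [[ 0.78954543  0.61362113  0.00933377]
 [ 0.36352316 -0.45538282 -0.8126976 ]
 [-0.49443799  0.64505472 -0.58261092]] [-0.40820992 -0.13874824  1.38188261]
top 55.82188670532 255.89852046565656 201.0642410935521 [[ 0.01507628 -0.99971565 -0.01847518]
 [-0.99698661 -0.01362381 -0.07636816]
 [ 0.07609474  0.01957086 -0.99690851]] [0.01569257 0.47632656 1.18798088]
wrist 60.943615601751105 254.56735793882345 185.9446613571465 [[ 0.32016997 -0.94735745 -0.00224607]
 [-0.91666604 -0.31039434  0.25175133]
 [-0.23919567 -0.07854432 -0.96778935]] [-0.62402221 -0.03318078  0.39037416]
```

View pics/scene0.png

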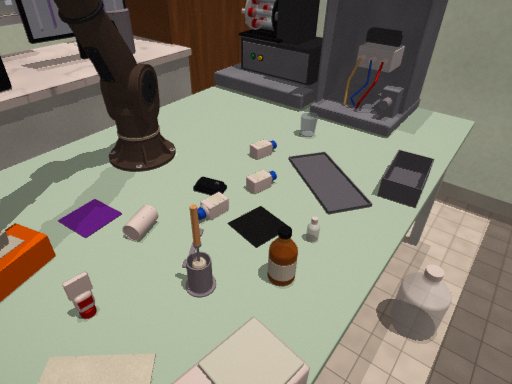

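View pics/top0.png

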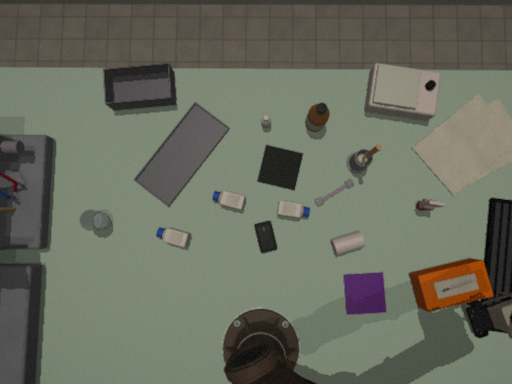

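View pics/wrist0.png

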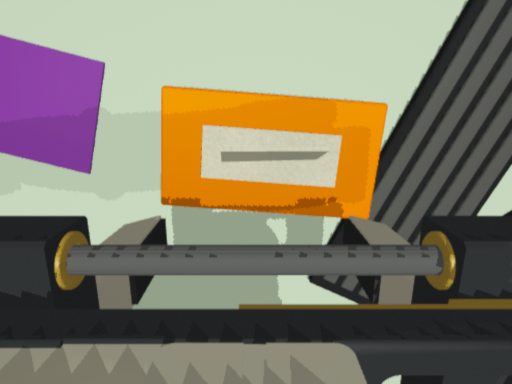

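Seen from the top: three fallen bottles with blue caps at (230,200), (174,237) and (292,210), and the beaker at (348,243). The black mat is at (280,167); the purple one at (365,293) is a look-alike. The large grey slab at (182,153) looks like the tray, and the dark bin at (140,87) is a look-alike. The pot and brush are at (362,160). I'll enlarge to confirm.

```bash
cat > h.py <<'E'
import numpy as np, cv2
from cell import arm
def K(c):
    f=c["color"].shape[0]/2/np.tan(np.radians(c["fov_y"])/2); return f,c["cx"],c["cy"]
def ray(c,u,v):
    f,cx,cy=K(c); R=np.array(c["R"]);t=np.array(c["t"])
    return -R.T@t, R.T@np.array([(u-cx)/f,(v-cy)/f,1.])
def onz(c,u,v,z):
    o,d=ray(c,u,v); return o+d*(z-o[2])/d[2]
def proj(c,X):
    f,cx,cy=K(c); p=np.array(c["R"])@np.array(X)+np.array(c["t"]); return f*p[0]/p[2]+cx,f*p[1]/p[2]+cy
def tri(c1,p1,c2,p2):
    o1,d1=ray(c1,*p1);o2,d2=ray(c2,*p2)
    s=np.linalg.lstsq(np.c_[d1,-d2],o2-o1,rcond=None)[0]
    a=o1+d1*s[0];b=o2+d2*s[1]; return (a+b)/2,np.linalg.norm(a-b)
def plan(target,yaw=None):
    """shift in tool axes (units) from present to target TCP xyz (tool down)"""
    s=arm.observe(); from scipy.spatial.transform import Rotation as Ro
    R=Ro.from_euler('xyz',s["tcp_rot"],degrees=True).as_matrix()
    d=R.T@(np.array(target)-s["ee_pos"])/0.03
    print("units",np.round(d,2),"now",np.round(s["ee_pos"],4),np.round(s["tcp_rot"],2),"w",round(s["width"],4),"t",round(s["t"],2))
    if yaw is not None:
        # tool z down: + turn about tool z decreases yaw
        w=(yaw-s["tcp_rot"][2]+90)%180-90; print("tool turn rad",round(-np.radians(w),3),"deg",w)
E
python3 - <<'E'
from h import *
c=arm.camera("top"); im=c["color"]; cv2.imwrite("pics/crop1.png",cv2.resize(im[70:290,95:450],None,fx=2.25,fy=2.25,interpolation=cv2.INTER_CUBIC))
for n,p,z in [("tray",(182,153),0),("bin",(140,87),0),("mat",(280,167),.004),("purple",(365,293),0)]:
    print(n,onz(c,*p,z))
g=cv2.cvtColor(im,cv2.COLOR_BGR2HSV)
def blobs(m,name,z,amin=25):
    n,l,s,ce=cv2.connectedComponentsWithStats(m.astype(np.uint8))
    for i in range(1,n):
        if s[i,4]>=amin:
            ys,xs=np.nonzero(l==i); r=cv2.minAreaRect(np.c_[xs,ys].astype(np.float32)); bp=[onz(c,*p,z) for p in cv2.boxPoints(r)]
            print(name,s[i,4],ce[i].round(1),"ctr",onz(c,*r[0],z).round(3),"sides",np.linalg.norm(bp[0]-bp[1]).round(3),np.linalg.norm(bp[1]-bp[2]).round(3),"dir01",np.degrees(np.arctan2(*(bp[1]-bp[0])[1::-1])).round(1))
blobs((g[...,0]>100)&(g[...,0]<128)&(g[...,1]>120)&(g[...,2]>60),"blue",.024)
blobs(g[...,2]<35,"black",.004,300)
blobs((g[...,1]<60)&(g[...,2]>150),"white",.024,60)
blobs((g[...,1]<70)&(g[...,2]>50)&(g[...,2]<100),"grey",.012,800)
E
```

```text
tray [0.63916321 0.27864383 0.        ]
bin [0.87041704 0.43269075 0.        ]
mat [ 0.59400529 -0.05710268  0.004     ]
purple [ 0.17843952 -0.34137848  0.        ]
blue 30 [  4.1 195.4] ctr [0.483 0.869 0.024] sides 0.008 0.04 dir01 -32.8
blue 44 [215.6 195.5] ctr [0.492 0.157 0.024] sides 0.028 0.016 dir01 -12.7
blue 46 [306.  211.4] ctr [ 0.443 -0.143  0.024] sides 0.028 0.018 dir01 -11.0
blue 44 [159.6 232.1] ctr [0.369 0.34  0.024] sides 0.028 0.017 dir01 -14.1
black 629 [281.2 167.4] ctr [ 0.594 -0.056  0.004] sides 0.123 0.124 dir01 -11.6
black 1144 [497.  240.4] ctr [ 0.334 -0.772  0.004] sides 0.325 0.074 dir01 -6.7
black 753 [481.9 316.5] ctr [ 0.114 -0.748  0.004] sides 0.151 0.113 dir01 -76.6
black 1607 [264.5 361.5] ctr [-0.038 -0.029  0.004] sides 0.152 0.291 dir01 1.2
white 609 [426.8  93.3] ctr [ 0.852 -0.548  0.024] sides 0.141 0.062 dir01 -7.9
white 83 [440.2 135. ] ctr [ 0.702 -0.583  0.024] sides 0.05 0.046 dir01 -48.3
white 191 [230.8 199.1] ctr [0.48  0.103 0.024] sides 0.042 0.071 dir01 -14.2
white 165 [290.5 208. ] ctr [ 0.453 -0.088  0.024] sides 0.042 0.07 dir01 -8.8
white 111 [169.4 235.1] ctr [0.357 0.3   0.024] sides 0.041 0.046 dir01 -16.7
white 198 [348.6 241.7] ctr [ 0.346 -0.284  0.024] sides 0.094 0.025 dir01 -73.3
grey 37278 [254.8  37.9] ctr [0.955 0.031 0.012] sides 1.786 0.44 dir01 -89.8
grey 4358 [181.1 154.4] ctr [0.633 0.277 0.012] sides 0.341 0.155 dir01 -36.3
grey 5471 [ 28.2 211.6] ctr [0.273 0.784 0.012] sides 0.191 0.825 dir01 -89.4
grey 3273 [ 13.6 322.2] ctr [0.059 0.81  0.012] sides 0.105 0.381 dir01 -89.0
grey 4873 [411.6 352.6] ctr [-0.004 -0.435  0.012] sides 0.655 0.209 dir01 -64.7
```

View pics/crop1.png

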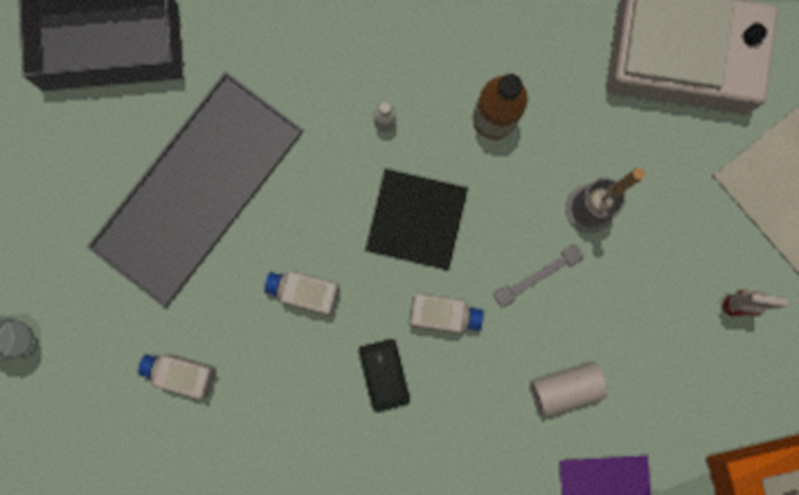

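The tray is the large slab: it measures 0.341 x 0.155 m, centred at (0.634, 0.277). The black mat measures about 0.124 m, centred at (0.594, -0.056). The beaker is at (0.346, -0.284) with its axis at -73°. I'll hover over the beaker next.

```bash
python3 - <<'E'
from h import *
plan((0.354,-0.311,0.16),17)
E
```

```text
units [-7.23 -7.86  2.22] now [ 0.1999 -0.5919  0.2263] [ 1.800e+02  5.000e-02 -7.134e+01] w 0.092 t 0.2
tool turn rad -1.542 deg 88.33781807898345
```

servo_tool(deltas=[[1,-0.8,-0.87,0.2,0],[1,-0.8,-0.87,0.2,0],[1,-0.8,-0.87,0.2,0],[1,-0.8,-0.87,0.2,0],[1,-0.8,-0.87,0.2,0],[1,-0.8,-0.87,0.2,0],[1,-0.8,-0.87,0.2,0],[1,-0.8,-0.87,0.2,0],[1,-0.8,-0.87,0.2,0]], newtons=6)

```text
t: 0.95
ee_pos: [0.353, -0.3097, 0.1685]
tcp_rot: [179.8, -0.2, -72.2]
force: [2.2, -0.8, -1.0]
width: 0.0921
```

servo_tool(deltas=[[1,0,0,0,-0.12],[1,0,0,0,-0.12],[1,0,0,0,-0.12],[1,0,0,0,-0.12],[1,0,0,0,-0.12],[1,0,0,0,-0.12],[1,0,0,0,-0.12],[1,0,0,0,-0.12],[1,0,0,0,-0.12],[1,0,0,0,-0.12],[1,0,0,0,-0.12],[1,0,0,0,-0.12],[1,0,0,0,-0.12]])

```text
t: 2.03
ee_pos: [0.3579, -0.297, 0.1668]
tcp_rot: [-179.9, 0.2, 20.7]
force: [-0.3, 0.2, 0.4]
width: 0.0921
```

```bash
python3 - <<'E'
from h import *
plan((0.354,-0.311,0.16),17)
c=arm.camera("wrist"); cv2.imwrite("pics/w1.png",c["color"]); print(proj(c,(0.346,-.284,.028)),proj(c,(0.359,-.33,.028)))
E
```

```text
units [-0.29  0.39  0.23] now [ 0.3579 -0.297   0.1668] [-179.93    0.23   20.73] w 0.0921 t 2.03
tool turn rad 0.065 deg -3.7289128319852267
(np.float64(249.30351767953923), np.float64(158.6433101419376)) (np.float64(245.1935345405265), np.float64(207.7855567454711))
```

View pics/w1.png

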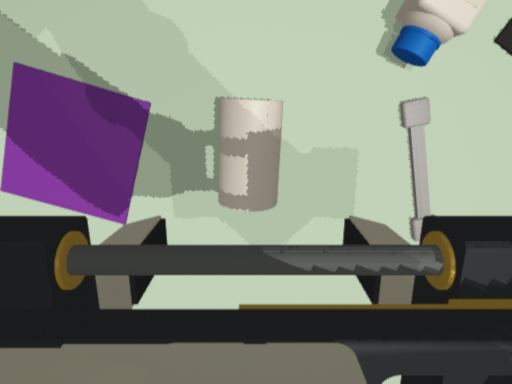

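```bash
python3 - <<'E'
from h import *
c=arm.camera("wrist"); cv2.imwrite("pics/w1c.png",cv2.resize(c["color"][80:225,170:330],None,fx=4,fy=4,interpolation=cv2.INTER_CUBIC))
for p in [(220,150),(282,150),(220,100),(283,100),(219,195),(278,195),(249,208),(251,98)]: print(p,onz(c,*p,.028).round(4),onz(c,*p,.05).round(4))
E
```

```text
(220, 150) [ 0.3179 -0.2865  0.028 ] [ 0.319  -0.2826  0.05  ]
(282, 150) [ 0.3708 -0.2658  0.028 ] [ 0.368  -0.2635  0.05  ]
(220, 100) [ 0.3029 -0.2448  0.028 ] [ 0.3051 -0.244   0.05  ]
(283, 100) [ 0.3547 -0.2246  0.028 ] [ 0.353  -0.2253  0.05  ]
(219, 195) [ 0.3315 -0.3272  0.028 ] [ 0.3316 -0.3203  0.05  ]
(278, 195) [ 0.3836 -0.3068  0.028 ] [ 0.3799 -0.3015  0.05  ]
(249, 208) [ 0.3627 -0.3289  0.028 ] [ 0.3604 -0.3219  0.05  ]
(251, 98) [ 0.3278 -0.2332  0.028 ] [ 0.3281 -0.2334  0.05  ]
```

View pics/w1c.png

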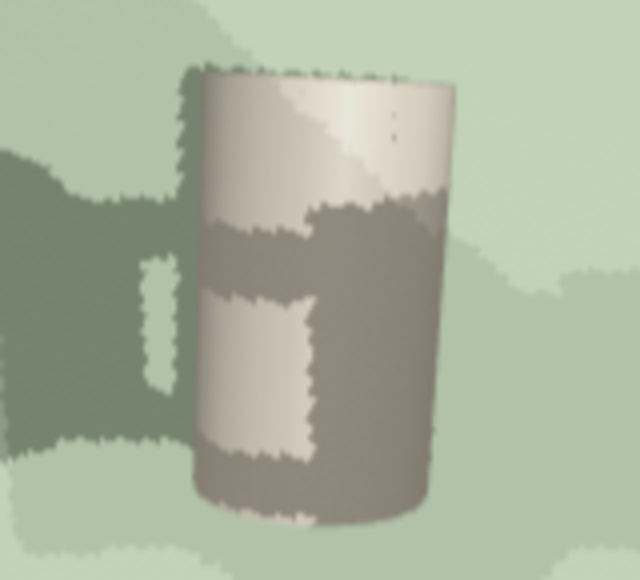

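```bash
python3 - <<'E'
from h import *
c=arm.camera("scene"); cv2.imwrite("pics/s1c.png",cv2.resize(c["color"][190:320,50:230],None,fx=4,fy=4,interpolation=cv2.INTER_CUBIC))
print(proj(c,(.328,-.235,.028)),proj(c,(.36,-.325,.028)))
w=arm.camera("wrist");print(ray(w,249,208)[0])
E
```

```text
(np.float64(148.4856939418121), np.float64(212.4946939067674)) (np.float64(129.90835040052832), np.float64(233.50188240754414))
[ 0.33405403 -0.23422102  0.32555122]
```

View pics/s1c.png

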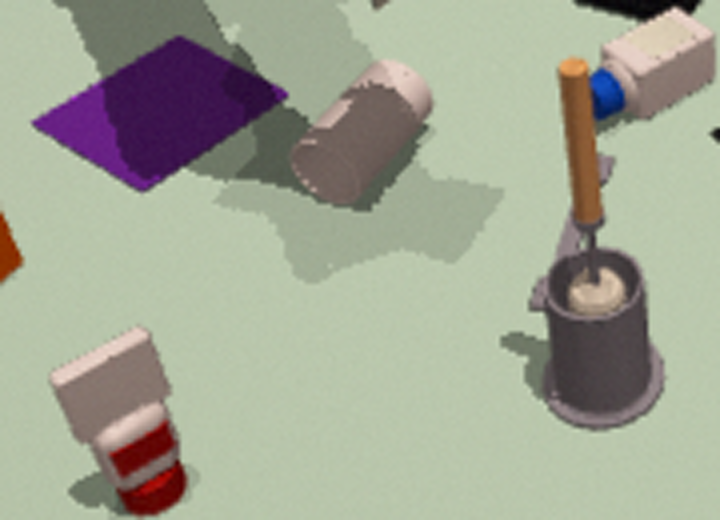

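The mouth is confirmed at the -y end: its rim shows in the scene view at about (130,233). I'll grip about 75 mm from the bottom and tip the beaker up along an arc about its bottom edge.

```bash
python3 - <<'E'
from h import *
plan((0.353,-0.304,0.012),19.2)
E
```

```text
units [-0.21  0.17  5.16] now [ 0.3579 -0.2971  0.1668] [-179.93    0.22   20.1 ] w 0.0917 t 2.23
tool turn rad 0.016 deg -0.9025525413233453
```

servo_tool(deltas=[[1,-0.2,0.2,0.7,0.016],[1,0,0,0.7,0],[1,0,0,0.7,0],[1,0,0,0.7,0],[1,0,0,0.7,0],[1,0,0,0.7,0],[1,0,0,0.7,0],[1,0,0,0.2,0],[1,0,0,0,0]])

```text
t: 2.98
ee_pos: [0.3565, -0.3076, 0.0098]
tcp_rot: [179.7, 0.1, 16.9]
force: [-0.9, 0.2, -0.5]
width: 0.0921
```

```bash
python3 - <<'E'
from h import *
plan((0.353,-0.304,0.012),19.2);print(arm.observe()["force"])
E
```

```text
units [-0.08 -0.15 -0.07] now [ 0.3565 -0.3076  0.0098] [1.7966e+02 6.0000e-02 1.6900e+01] w 0.0921 t 2.98
tool turn rad -0.04 deg 2.3013849229215424
[-0.90427933  0.16235005 -0.48776418]
```

servo_tool(deltas=[[1,-0.1,-0.1,0,-0.04],[1,0,0,0,0],[-1,0,0,0,0],[-1,0,0,0,0],[-1,0,0,0,0],[-1,0,0,0,0],[-1,0,0,0,0],[-1,0,0,0,0],[-1,0,0,0,0],[-1,0,0,0,0],[-1,0,0,0,0]], newtons=6)

```text
t: 3.9
ee_pos: [0.3556, -0.3076, 0.0144]
tcp_rot: [179.3, -0.1, 18.6]
force: [-0.0, 0.4, -0.2]
width: 0.0564
```

servo_tool(deltas=[[-1,0,-0.23,-0.45,0],[-1,0,-0.3,-0.42,0],[-1,0,-0.37,-0.34,0],[-1,0,-0.41,-0.27,0],[-1,0,-0.45,-0.2,0],[-1,0,-0.48,-0.11,0],[-1,0,-0.49,-0.03,0],[-1,0,0,0,0]])

```text
t: 4.57
ee_pos: [0.3273, -0.2262, 0.0691]
tcp_rot: [179.4, -0.0, 18.4]
force: [-0.6, 0.0, -1.1]
width: 0.0568
```

```bash
cat > snap.py <<'E'
import sys
from h import *
n,name=sys.argv[1:3]
c=arm.camera(n); im=c["color"]
if len(sys.argv)>3:
    u0,v0,u1,v1=map(int,sys.argv[3:7]); k=min(780/(u1-u0),580/(v1-v0)); im=cv2.resize(im[v0:v1,u0:u1],None,fx=k,fy=k,interpolation=cv2.INTER_CUBIC)
cv2.imwrite(f"pics/{name}.png",im)
s=arm.observe();print(s["t"],s["ee_pos"].round(4),s["tcp_rot"].round(2),s["force"].round(2),round(s["width"],4))
E
python3 snap.py scene s2 50 120 250 270
```

```text
4.6167 [ 0.328  -0.2274  0.0692] [ 1.7938e+02 -6.0000e-02  1.8420e+01] [ 0.63 -0.11 -0.89] 0.0567
```

View pics/s2.png

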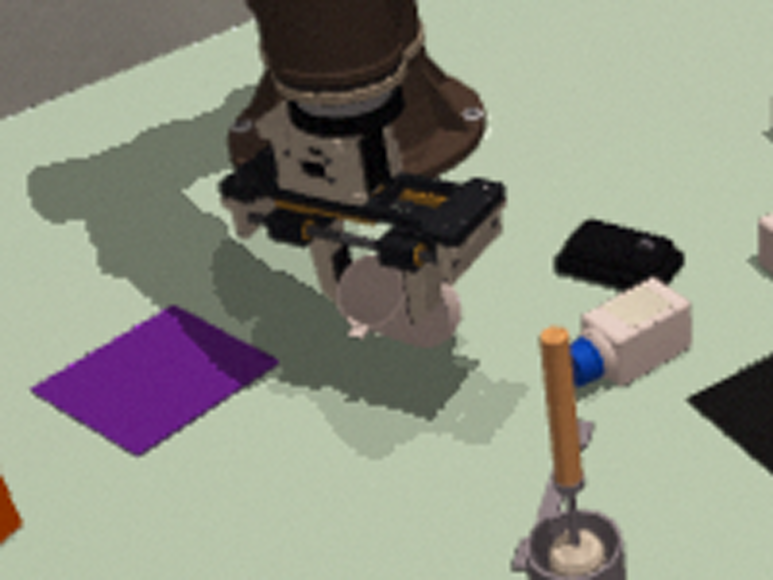

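servo_tool(deltas=[[-1,0,0,0,0],[-1,0,0,0,0],[-1,0,0,0,0],[-1,0,0,0,0],[-1,0,0,0,0],[-1,0,0,0,0]], newtons=3)

```text
t: 5.12
ee_pos: [0.3288, -0.2295, 0.0687]
tcp_rot: [179.3, -0.1, 18.3]
force: [-0.6, 0.7, 1.8]
width: 0.0569
```

```bash
python3 snap.py scene s3 50 120 250 270
```

```text
5.1667 [ 0.3288 -0.2296  0.0687] [ 1.7934e+02 -7.0000e-02  1.8310e+01] [-0.43  0.56  0.88] 0.057
```

View pics/s3.png

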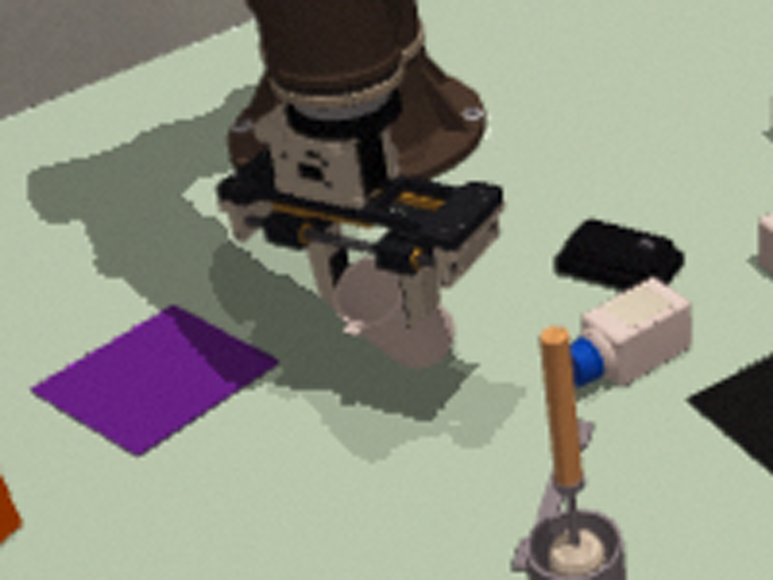

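servo_tool(deltas=[[-1,0,0,0.2,0],[-1,0,0,0.2,0],[-1,0,-0.2,0.05,0],[-1,0,-0.25,-0.08,0],[-1,0,-0.25,-0.08,0],[-1,0,-0.25,-0.06,0],[-1,0,-0.25,-0.03,0],[-1,0,-0.25,0,0],[-1,0,-0.25,0.03,0],[-1,0,-0.25,0.04,0],[-1,0,-0.2,0.05,0],[-1,0,0,0,0],[-1,0,0,0,0]])

```text
t: 6.25
ee_pos: [0.3061, -0.1608, 0.0573]
tcp_rot: [179.3, -0.1, 18.4]
force: [-0.1, -0.4, -0.8]
width: 0.0565
```

```bash
python3 snap.py scene s4 50 120 250 270
```

```text
6.3 [ 0.3061 -0.1609  0.0573] [ 1.7932e+02 -1.0000e-01  1.8420e+01] [-0.31  0.69 -0.72] 0.057
```

View pics/s4.png

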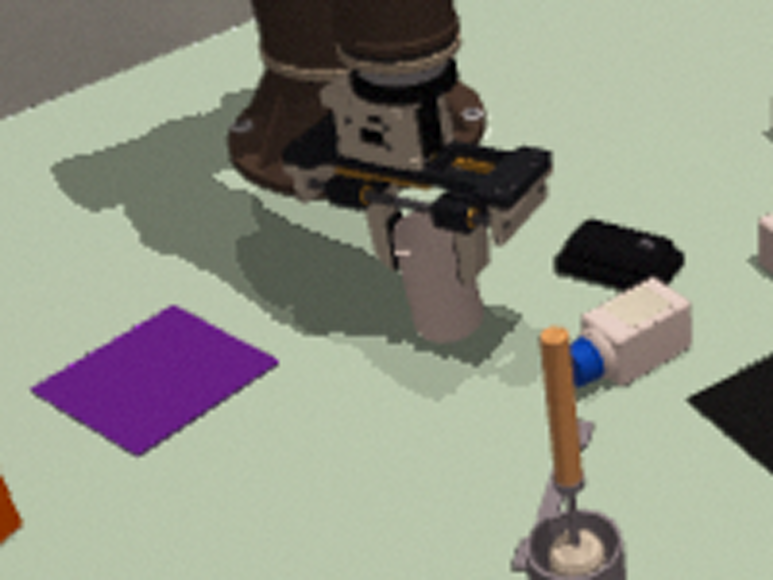

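servo_tool(deltas=[[-1,0,-0.25,0,0],[-1,0,-0.25,0.03,0],[-1,0,-0.25,0.04,0],[-1,0,-0.2,0.05,0],[-1,0,0,0.05,0],[-1,0,0,0.05,0],[-1,0,0,0,0]])

```text
t: 6.88
ee_pos: [0.297, -0.1324, 0.0501]
tcp_rot: [179.2, -0.1, 18.3]
force: [-0.2, -1.8, 2.3]
width: 0.0561
```

```bash
python3 snap.py scene s5 50 120 250 270
```

```text
6.9333 [ 0.2969 -0.1325  0.0501] [ 1.7923e+02 -1.3000e-01  1.8320e+01] [ 0.18 -1.69  1.61] 0.0564
```

View pics/s5.png

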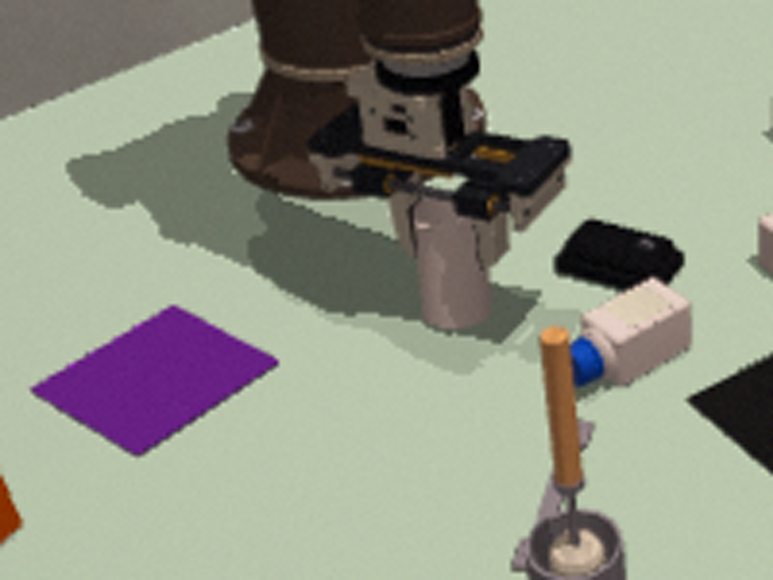

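servo_tool(deltas=[[-0.1,0,0,0,0],[0.2,0,0,0,0],[0.2,0,0,0,0],[0.2,0,0,0,0],[0.2,0,0,0,0]])

```text
t: 7.35
ee_pos: [0.297, -0.1328, 0.05]
tcp_rot: [179.3, -0.1, 18.3]
force: [-0.1, -1.1, 1.8]
width: 0.0564
```

```bash
python3 snap.py scene s6 50 120 250 270;python3 snap.py wrist w6
```

```text
7.4 [ 0.2971 -0.1328  0.05  ] [ 1.7925e+02 -1.3000e-01  1.8260e+01] [-0.49 -1.03  1.68] 0.0563
7.45 [ 0.297  -0.1328  0.05  ] [ 1.7925e+02 -1.3000e-01  1.8250e+01] [-0.14 -0.32  3.62] 0.0566
```

View pics/s6.png

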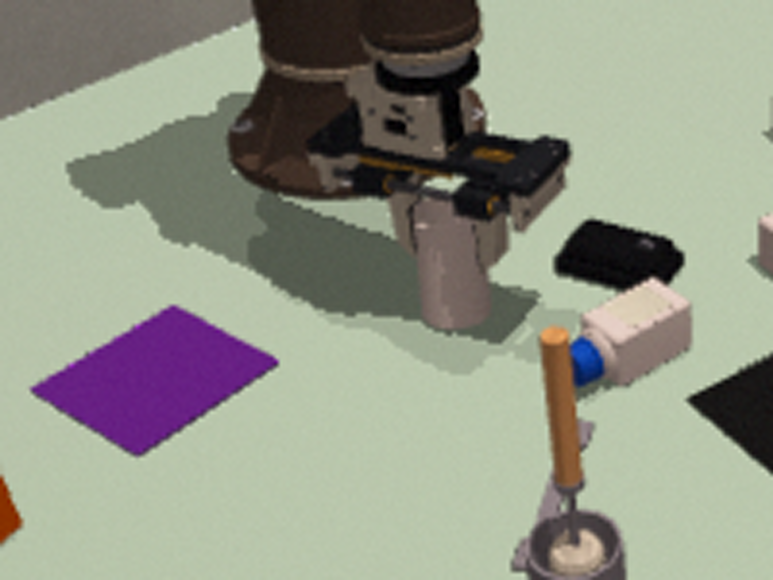

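View pics/w6.png

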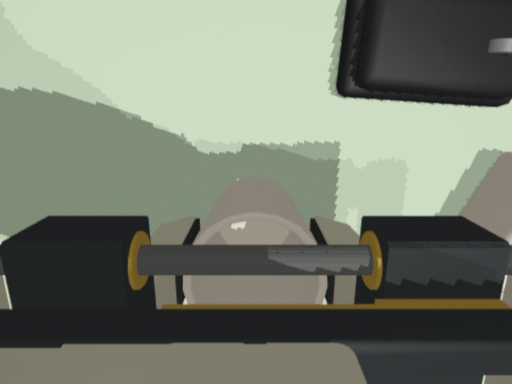

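servo_tool(deltas=[[0.4,0,0,0,0],[0.5,0,0,0,0],[0.6,0,0,0,0],[0.6,0,0,0,0],[0.6,0,0,0,0]])

```text
t: 7.87
ee_pos: [0.297, -0.1325, 0.0498]
tcp_rot: [179.3, -0.1, 18.3]
force: [0.7, -0.1, 0.2]
width: 0.0732
```

```bash
python3 snap.py scene s7 50 120 250 270;python3 snap.py wrist w7
```

```text
7.9167 [ 0.2971 -0.1325  0.0498] [ 1.7928e+02 -1.4000e-01  1.8270e+01] [-0.46 -0.2   0.09] 0.0732
7.9667 [ 0.2971 -0.1325  0.0498] [ 1.7928e+02 -1.4000e-01  1.8270e+01] [-0.72  0.57 -0.39] 0.0737
```

View pics/s7.png

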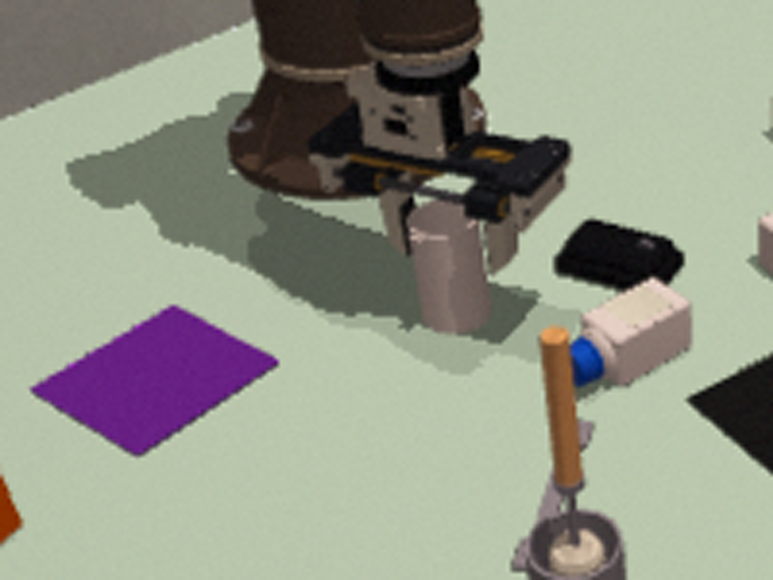

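View pics/w7.png

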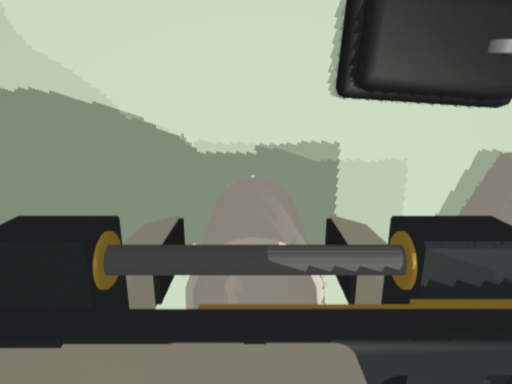

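```bash
python3 - <<'E'
from h import *
c=arm.camera("wrist"); p=onz(c,253,178,0); print(p)
s=arm.observe(); a=np.radians(s["tcp_rot"][2]); ty=np.array([np.sin(a),-np.cos(a),0])
print("centre along tool y rel TCP",((p-s["ee_pos"])@ty+.028)*1000)
t=arm.camera("scene"); q=onz(t,167.4,205.5,0); print(q); o,_=ray(t,167.4,205.5); d=(q-o);d[2]=0;d/=np.linalg.norm(d); q=q+d*.028; print("centre",q,"rel",(q-s["ee_pos"])@ty*1000)
E
```

```text
[ 0.28947166 -0.11599584  0.        ]
centre along tool y rel TCP 9.919436919858486
[ 0.31628616 -0.15616915  0.        ]
centre [ 0.29378636 -0.13950305  0.        ] rel 5.5947621657823445
```

servo_tool(deltas=[[0.6,0,0.25,0,0],[0.6,0,0,0,0],[-1,0,0,0,0],[-1,0,0,0,0],[-1,0,0,0,0],[-1,0,0,0,0],[-1,0,0,-0.3,0],[-1,0,0,-0.5,0],[-1,0,0,-0.5,0],[-1,0,0,0,0]], newtons=20)

```text
t: 8.9
ee_pos: [0.298, -0.1392, 0.0893]
tcp_rot: [179.5, 0.0, 18.3]
force: [1.3, 1.0, -1.4]
width: 0.0561
```

```bash
python3 snap.py scene s8 50 100 250 250; python3 - <<'E'
from h import *
plan((.594,-.056,.09))
E
```

```text
8.95 [ 0.2978 -0.1393  0.0884] [1.7947e+02 4.0000e-02 1.8280e+01] [-0.3   0.21 -1.57] 0.056
units [10.25  0.46 -0.06] now [ 0.2978 -0.1393  0.0884] [1.7947e+02 4.0000e-02 1.8280e+01] w 0.056 t 8.95
```

View pics/s8.png

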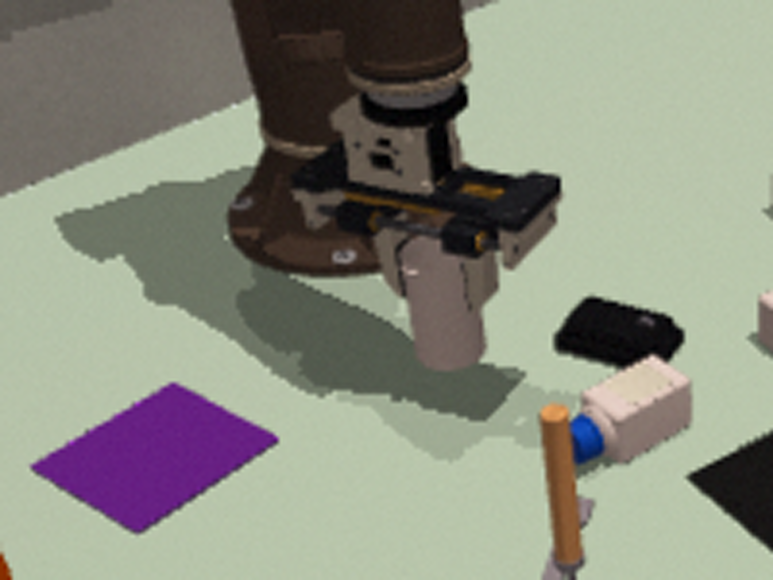

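servo_tool(deltas=[[-1,0,0,-0.9,0],[-1,0,0,-0.9,0],[-1,0,0,-0.8,0],[-1,0.5,0.05,0,0],[-1,0.9,0.05,0,0],[-1,0.9,0.05,0,0],[-1,0.9,0.05,0,0],[-1,0.9,0.05,0,0],[-1,0.9,0.05,0,0],[-1,0.9,0.05,0,0],[-1,0.9,0.05,0,0],[-1,0.9,0.05,0,0],[-1,0.9,0.05,0,0],[-1,0.9,0.05,0,0],[-1,0.5,0,0,0],[-1,0.2,0,0,0],[-1,0,0,0,0]])

```text
t: 10.37
ee_pos: [0.5982, -0.0571, 0.1447]
tcp_rot: [179.7, 1.3, 17.7]
force: [-0.5, 0.8, -1.4]
width: 0.0564
```

```bash
python3 snap.py scene s9 150 100 350 250; python3 - <<'E'
from h import *
plan((.594,-.056,.056))
c=arm.camera("top");print(onz(c,315,127,0),onz(c,266,124,0),onz(c,265,237,.015))
E
```

```text
10.4167 [ 0.5972 -0.0573  0.1445] [179.69   1.37  17.72] [ 0.19  0.7  -2.21] 0.0561
units [-0.02 -0.09  2.95] now [ 0.5972 -0.0573  0.1445] [179.69   1.37  17.72] w 0.0561 t 10.42
[ 0.73439942 -0.17554686  0.        ] [ 0.7432486  -0.00778453  0.        ] [ 0.35740737 -0.00933245  0.015     ]
```

View pics/s9.png

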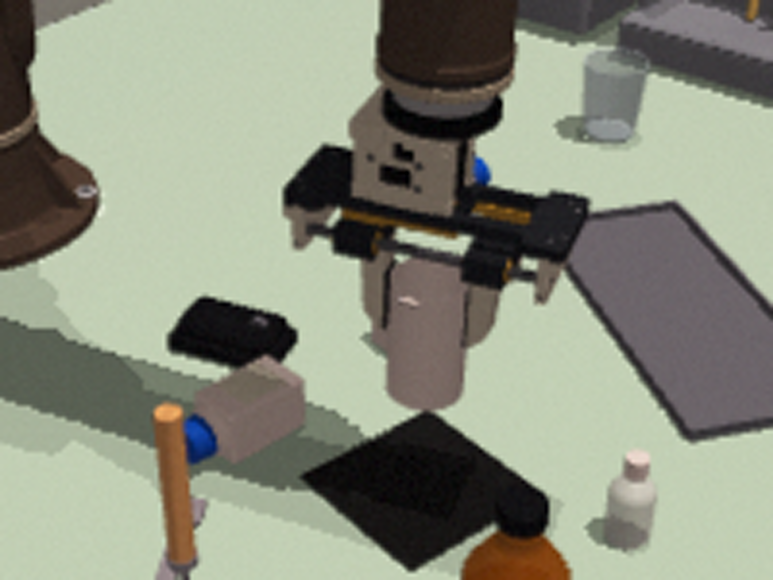

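servo_tool(deltas=[[-1,0,-0.05,0.6,0],[-1,0,0,0.6,0],[-1,0,0,0.6,0],[-1,0,0,0.6,0],[-1,0,0,0.3,0],[-1,0,0,0.15,0],[-1,0,0,0.05,0],[-1,0,0,0,0]])

```text
t: 11.13
ee_pos: [0.5868, -0.0638, 0.0569]
tcp_rot: [179.4, 1.5, 17.4]
force: [0.2, -0.0, -0.9]
width: 0.056
```

```bash
python3 snap.py scene s10 150 100 350 250; python3 - <<'E'
from h import *
plan((.594,-.056,.054))
E
```

```text
11.1833 [ 0.587  -0.0638  0.0573] [179.38   1.51  17.37] [-0.24  0.1  -1.04] 0.0559
units [ 0.3  -0.18  0.1 ] now [ 0.587  -0.0638  0.0573] [179.38   1.51  17.37] w 0.0559 t 11.18
```

View pics/s10.png

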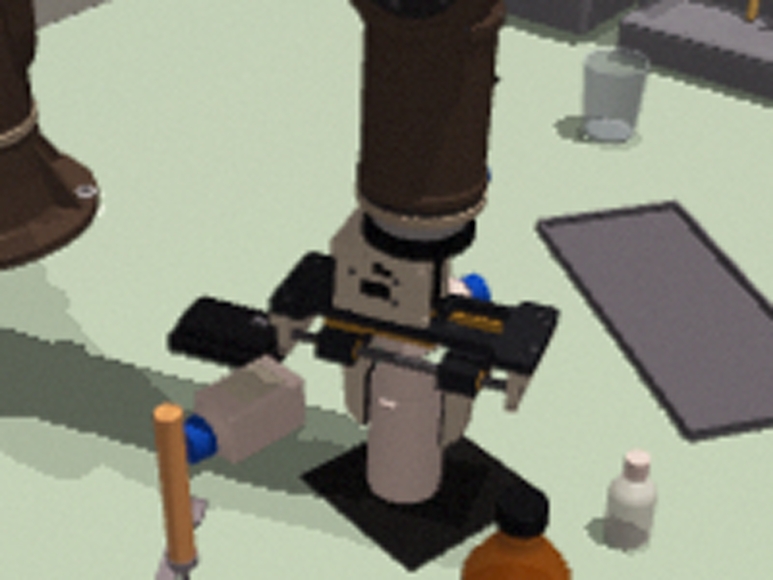

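servo_tool(deltas=[[-1,0.25,-0.2,0,0],[-1,0.05,0,0.05,0],[-1,0,0,0.07,0],[-1,0,0,0,0],[0.4,0,0,0,0],[0.6,0,0,0,0],[0.7,0,0,0,0],[0.7,0,0,0,0],[0.7,0,0,0,0],[0.7,0,0,0,0]])

```text
t: 12.02
ee_pos: [0.5977, -0.0539, 0.0572]
tcp_rot: [179.3, 1.1, 17.4]
force: [0.5, 0.1, -0.0]
width: 0.0774
```

servo_tool(deltas=[[0.7,0,0,-0.3,0],[0.7,0,0,-0.5,0],[0.7,0,0,-0.6,0],[0.7,0,0,-0.9,0],[0.7,0,0,-0.9,0],[0.7,0,0,-0.9,0],[0.7,0,0,-0.9,0],[0.7,0,0,-0.9,0],[0.7,0,0,-0.9,0],[0.7,0,0,-0.5,0]])

```text
t: 12.85
ee_pos: [0.5974, -0.0495, 0.2879]
tcp_rot: [179.5, 1.5, 17.5]
force: [0.8, -0.4, -0.6]
width: 0.0779
```

```bash
python3 snap.py scene s11 150 100 350 250; python3 snap.py top t11 95 70 450 290;python3 snap.py wrist w11
```

```text
12.9 [ 0.5985 -0.0492  0.2904] [179.39   1.28  17.48] [ 1.4  -0.5   3.26] 0.0782
12.95 [ 0.5982 -0.0494  0.2881] [179.41   1.35  17.47] [ 1.04 -0.1   0.72] 0.0779
13.0 [ 0.5974 -0.0497  0.2858] [179.46   1.52  17.47] [-0.21 -0.11 -0.89] 0.078
```

View pics/s11.png

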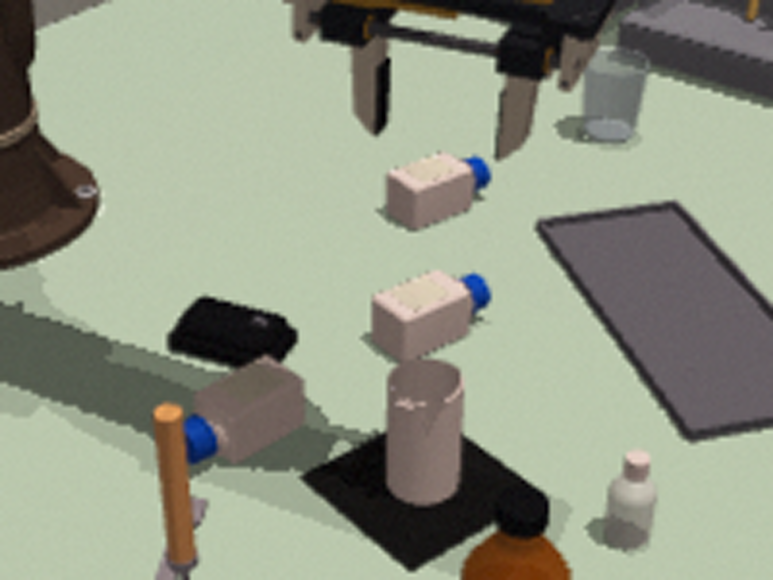

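View pics/w11.png

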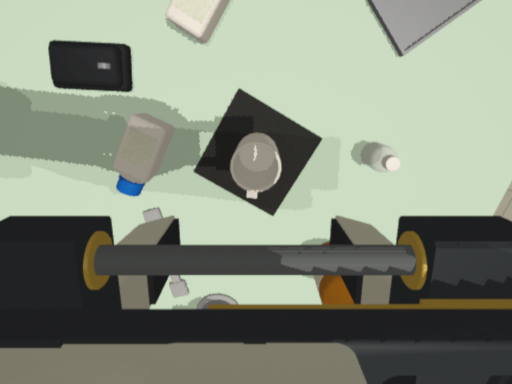

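Step 1 looks met: the beaker stands on the mat at wrist (256,162). Next I'll measure the brush and the exact beaker centre.

```bash
cat > brush.py <<'E'
from h import *
def handle(c,box):
    u0,v0,u1,v1=box; g=cv2.cvtColor(c["color"],cv2.COLOR_BGR2HSV)
    m=(g[...,0]>5)&(g[...,0]<22)&(g[...,1]>110)&(g[...,2]>60)
    k=np.zeros_like(m);k[v0:v1,u0:u1]=1;m&=k
    n,l,s,ce=cv2.connectedComponentsWithStats(m.astype(np.uint8)); i=1+np.argmax(s[1:,4])
    ys,xs=np.nonzero(l==i); r=cv2.minAreaRect(np.c_[xs,ys].astype(np.float32))
    b=cv2.boxPoints(r); e=[np.linalg.norm(b[0]-b[1]),np.linalg.norm(b[1]-b[2])]
    if e[0]<e[1]: A,B=(b[0]+b[1])/2,(b[2]+b[3])/2
    else: A,B=(b[1]+b[2])/2,(b[3]+b[0])/2
    return A,B,s[i,4]
if __name__=="__main__":
    t=arm.camera("top");s=arm.camera("scene")
    a=handle(t,(350,130,395,170));b=handle(s,(180,190,215,260));print(a,b)
    at=sorted(a[:2],key=lambda p:-p[0]); bt=sorted(b[:2],key=lambda p:p[1])
    T=tri(t,at[0],s,bt[0]);B=tri(t,at[1],s,bt[1]);print("top",T,"bot",B,np.linalg.norm(T[0]-B[0]))
    w=arm.camera("wrist"); print("rim",onz(w,256,163,.099)); 
E
python3 brush.py
```

```text
(array([379.67212, 145.60654], dtype=float32), array([368.06555, 155.27866], dtype=float32), np.int32(56)) (array([192.49294, 203.94089], dtype=float32), array([197.41408, 244.95035], dtype=float32), np.int32(276))
top (array([ 0.61410217, -0.31516569,  0.24658537]), np.float64(0.00030010312623650684)) bot (array([ 0.61299467, -0.31546697,  0.13077527]), np.float64(0.0052179650462278885)) 0.11581578293738444
rim [ 0.59054106 -0.04961271  0.099     ]
```

```bash
python3 - <<'E'
from h import *
plan((.6135,-.3153,.28))
E
```

```text
units [-2.09  8.61  0.22] now [ 0.596  -0.0501  0.2826] [179.55   1.81  17.46] w 0.0784 t 13.15
```

servo_tool(deltas=[[1,-0.2,0.8,0,0],[1,-0.21,0.87,0,0],[1,-0.21,0.87,0,0],[1,-0.21,0.87,0,0],[1,-0.21,0.87,0,0],[1,-0.21,0.87,0,0],[1,-0.21,0.87,0,0],[1,-0.21,0.87,0,0],[1,-0.21,0.87,0,0],[1,-0.2,0.5,0,0],[1,0,0.2,0,0],[1,0,0,0,0]])

```text
t: 14.15
ee_pos: [0.6066, -0.3194, 0.2679]
tcp_rot: [-179.4, 3.2, 17.9]
force: [-1.2, 1.0, -0.6]
width: 0.0916
```

```bash
python3 - <<'E'
from h import *
plan((.6135,-.3153,.191))
E
python3 snap.py wrist w12; python3 snap.py scene s12 130 60 330 210;  python3 brush.py
```

```text
units [ 0.4  -0.03  2.55] now [ 0.6066 -0.3194  0.2679] [-179.45    3.17   17.92] w 0.0916 t 14.15
14.2 [ 0.6064 -0.3186  0.2678] [-179.42    3.19   17.95] [-1.64  0.34 -0.76] 0.092
14.25 [ 0.6069 -0.3171  0.2684] [-179.41    3.14   18.06] [ 0.05 -0.2   0.74] 0.0923
(array([379.73077, 145.65385], dtype=float32), array([367.26923, 155.34618], dtype=float32), np.int32(59)) (array([192.75609, 204.80486], dtype=float32), array([197.2195, 244.9756], dtype=float32), np.int32(267))
top (array([ 0.61461548, -0.31561814,  0.24487247]), np.float64(0.0009988023493817382)) bot (array([ 0.61236802, -0.31417971,  0.12938607]), np.float64(0.003249625402796518)) 0.1155172224706996
rim [ 0.5969292  -0.31098686  0.099     ]
```

View pics/w12.png

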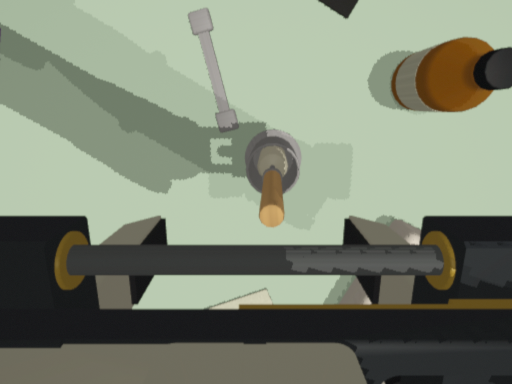

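View pics/s12.png

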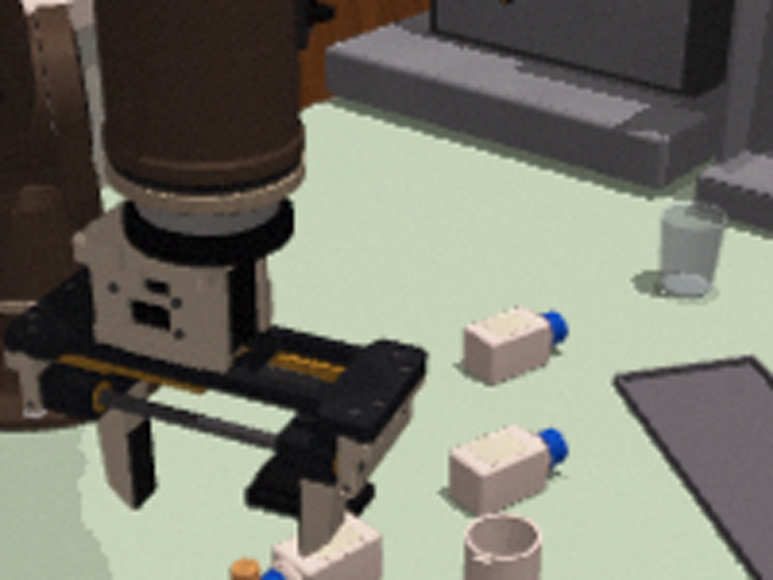

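servo_tool(deltas=[[1,0.3,0,0.2,0],[1,0.1,0,0.4,0],[1,0,0,0.4,0],[1,0,0,0.4,0],[1,0,0,0.4,0],[1,0,0,0.4,0],[1,0,0,0.3,0],[1,0,0,0,0]])

```text
t: 15.07
ee_pos: [0.6201, -0.3019, 0.1873]
tcp_rot: [-179.4, 2.8, 18.9]
force: [-0.9, 1.0, -0.8]
width: 0.092
```

```bash
python3 - <<'E'
from h import *
plan((.6135,-.3153,.191))
E
python3 snap.py scene s13 130 130 330 280; python3 snap.py top t13 260 70 460 220
```

```text
units [-0.36  0.35 -0.11] now [ 0.6201 -0.3019  0.1873] [-179.36    2.82   18.9 ] w 0.092 t 15.07
15.1167 [ 0.6204 -0.3017  0.1881] [-179.37    2.79   18.91] [-0.21  0.12  0.43] 0.092
15.1667 [ 0.6209 -0.3022  0.1894] [-179.43    2.72   18.88] [-0.46  0.2  -0.26] 0.0922
```

View pics/s13.png

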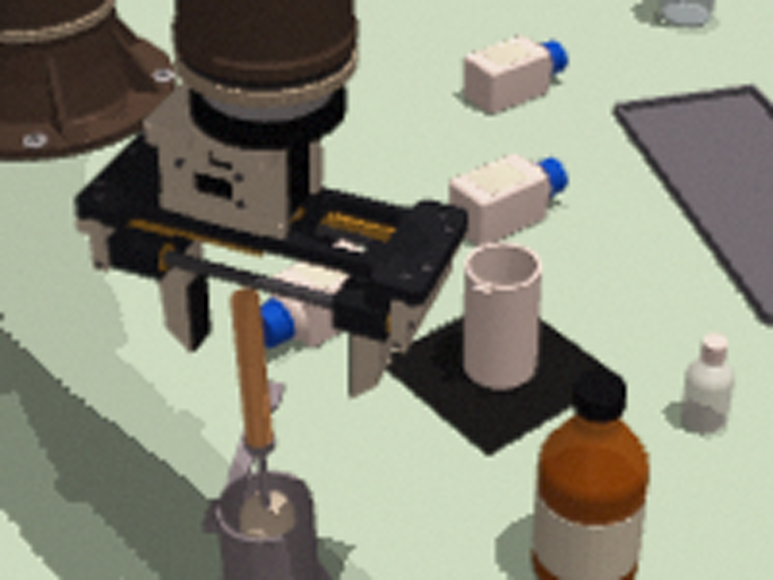

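View pics/t13.png

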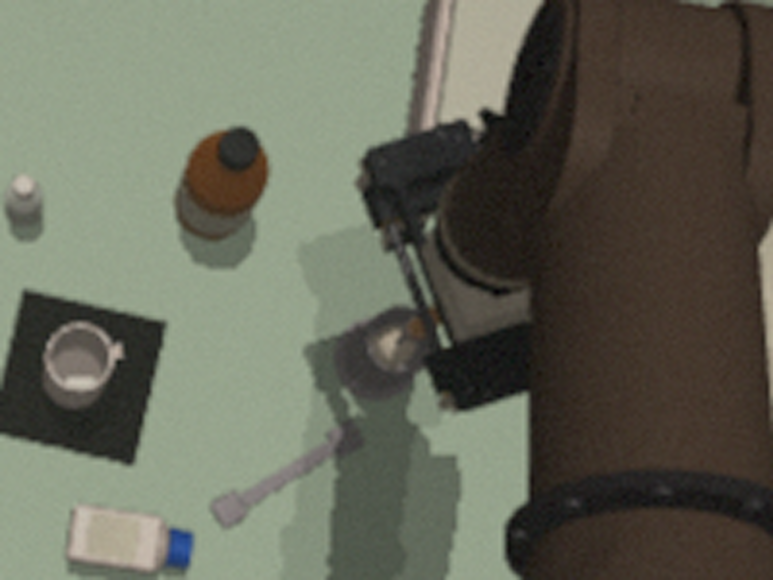

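servo_tool(deltas=[[1,-0.25,0.3,0,0],[1,0,0,0,0],[1,0,0,0,0]])

```text
t: 15.42
ee_pos: [0.6177, -0.3141, 0.1918]
tcp_rot: [-179.6, 2.6, 18.9]
force: [0.2, 1.3, 0.7]
width: 0.0916
```

```bash
python3 - <<'E'
from h import *
plan((.6135,-.3153,.191))
c=arm.camera("wrist"); s=arm.observe(); print(proj(c,(.614,-.3155,.241)))
E
python3 snap.py scene s14 130 130 330 280
```

```text
units [-0.15 -0.01  0.03] now [ 0.6177 -0.3141  0.1918] [-179.56    2.58   18.91] w 0.0916 t 15.42
(np.float64(241.3464661044688), np.float64(285.16244583104293))
15.5167 [ 0.6175 -0.3148  0.1917] [-179.59    2.61   18.87] [ 0.24  0.19 -0.18] 0.0917
```

View pics/s14.png

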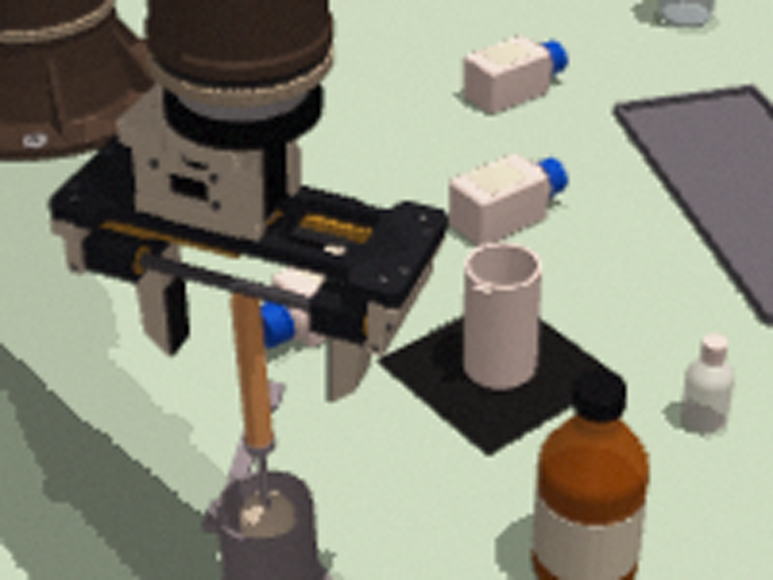

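servo_tool(deltas=[[0.3,0,0,0,0],[-0.3,0,0,0,0],[-1,0,0,0,0],[-1,0,0,0,0],[-1,0,0,0,0],[-1,0,0,0,0],[-1,0,0,0,0],[-1,0,0,0,0],[-1,0,0,0,0]], newtons=40)

```text
t: 16.27
ee_pos: [0.618, -0.3143, 0.1927]
tcp_rot: [-179.6, 2.5, 18.9]
force: [0.8, -0.7, -1.0]
width: 0.0363
```

```bash
python3 - <<'E'
from h import *
print(arm.observe()["force"])
plan((.6135,-.3153,.32))
E
python3 snap.py scene s15 130 130 330 280
```

```text
[ 0.83249267 -0.73156094 -0.969106  ]
units [-0.34 -0.04 -4.23] now [ 0.618  -0.3143  0.1927] [-179.62    2.53   18.89] w 0.0363 t 16.27
16.3167 [ 0.618  -0.3143  0.1927] [-179.62    2.53   18.89] [-0.24  0.17 -0.45] 0.0326
```

View pics/s15.png

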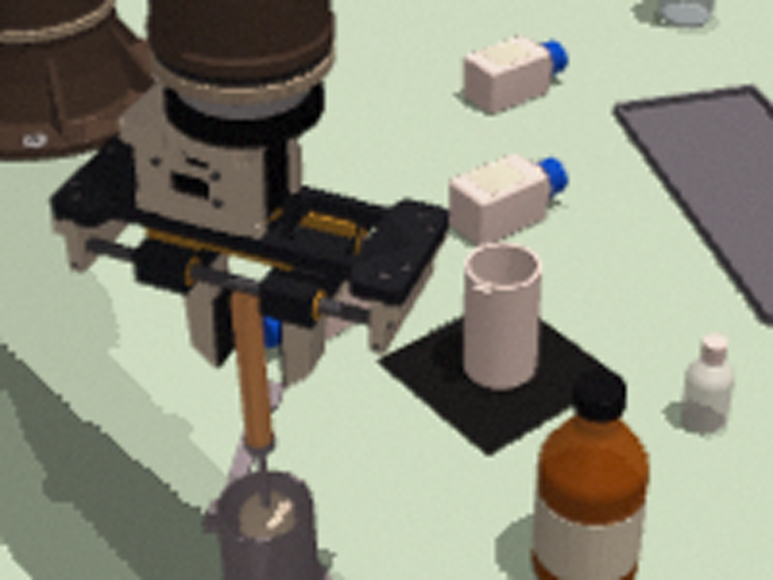

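servo_tool(deltas=[[-1,0,0,0,0],[-1,0,0,0,0],[-1,0,0,0,0],[-1,0,0,0,0],[-1,0,0,0,0],[-1,0,0,0,0]])

```text
t: 16.82
ee_pos: [0.6183, -0.3141, 0.1927]
tcp_rot: [-179.6, 2.5, 18.9]
force: [1.1, -0.4, 0.1]
width: 0.0153
```

```bash
python3 snap.py scene s16 130 130 330 280
```

```text
16.8667 [ 0.6183 -0.3141  0.1927] [-179.63    2.49   18.9 ] [ 0.26  0.44 -0.43] 0.0155
```

View pics/s16.png

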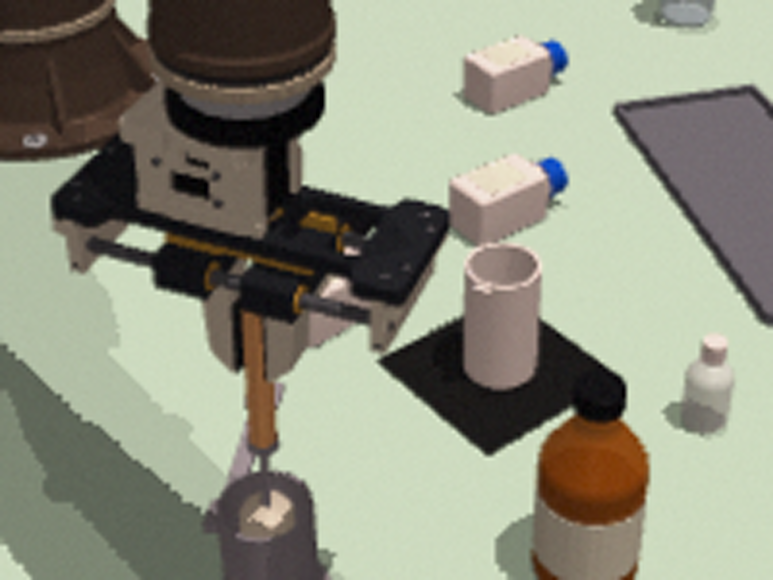

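servo_tool(deltas=[[-1,0,0,-0.3,0],[-1,0,0,-0.5,0],[-1,0,0,-0.6,0],[-1,0,0,-0.6,0],[-1,0,0,-0.6,0],[-1,0,0,-0.6,0],[-1,0,0,-0.6,0],[-1,0,0,-0.5,0],[-1,0,0,-0.2,0],[-1,0,0,0,0]])

```text
t: 17.7
ee_pos: [0.6227, -0.3126, 0.3373]
tcp_rot: [-179.5, 2.6, 18.9]
force: [0.1, 0.1, -0.5]
width: 0.0153
```

```bash
python3 snap.py scene s17 100 80 340 260; python3 - <<'E'
from h import *
plan((.593,-.052,.325))
s=arm.camera("scene"); t=arm.camera("top")
for c,n in((s,"s"),(t,"t")):
    im=c["color"]; print(n,[np.round(proj(c,(.593,-.052,z)),1) for z in (.099,.004)])
E
```

```text
17.75 [ 0.6226 -0.3126  0.3367] [-179.49    2.64   18.92] [ 0.1   0.89 -0.84] 0.0155
units [ 1.9  -8.54  0.38] now [ 0.6226 -0.3126  0.3367] [-179.49    2.64   18.92] w 0.0155 t 17.75
s [array([259.1, 197.6]), array([258.3, 223.6])]
t [array([279.8, 162.1]), array([278.5, 167.3])]
```

View pics/s17.png

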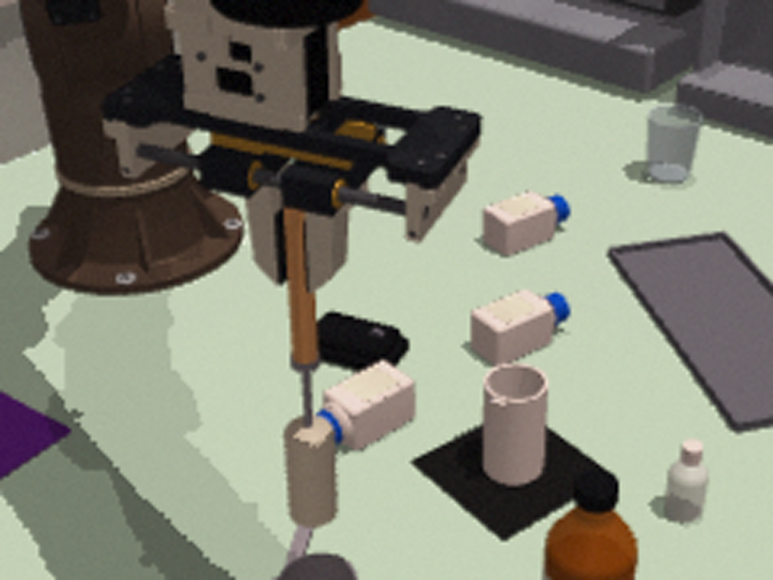

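```bash
python3 - <<'E'
from h import *
s=arm.camera("scene"); t=arm.camera("top")
print("rim",tri(s,(259.8,199.2),t,(280.7,163.1)), onz(s,259.8,199.2,.099), onz(t,280.7,163.1,.099))
print("tip",onz(s,196.5,239.8,.150), arm.observe()["ee_pos"])
print("handle top check",onz(s,100+298/3.222,80+362/3.222,.15+.127))
E
python3 snap.py wrist w17; python3 snap.py top t17 260 70 460 220
```

```text
rim (array([ 0.59308261, -0.05328246,  0.09385935]), np.float64(0.005542285062369267)) [ 0.59889719 -0.05675778  0.099     ] [ 0.58997358 -0.05479142  0.099     ]
tip [ 0.61716282 -0.31680086  0.15      ] [ 0.62163561 -0.31261181  0.3340088 ]
handle top check [ 0.61741004 -0.31478264  0.277     ]
18.0 [ 0.6217 -0.3126  0.334 ] [-179.33    2.84   18.92] [ 0.24  0.07 -1.51] 0.0156
18.05 [ 0.6217 -0.3126  0.3342] [-179.34    2.83   18.92] [-0.58 -0.66 -0.43] 0.0151
```

View pics/w17.png

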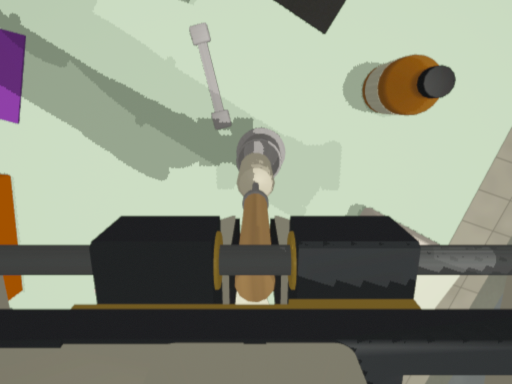

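View pics/t17.png

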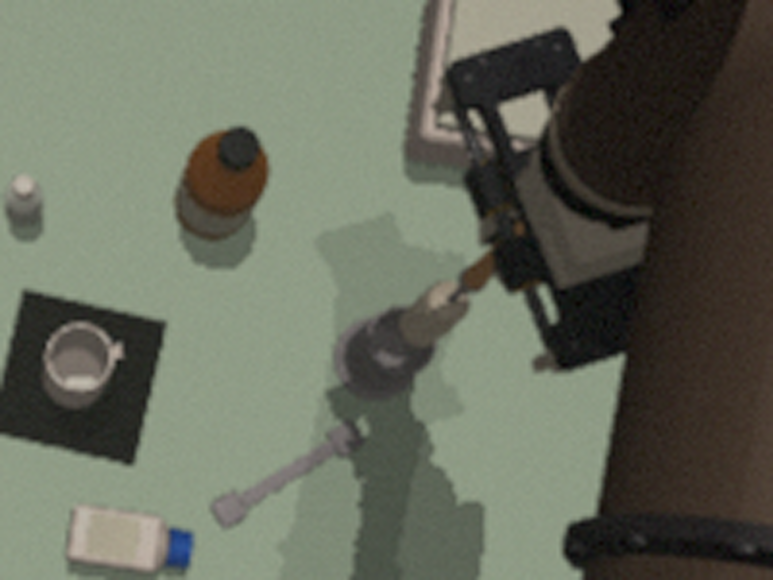

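```bash
python3 - <<'E'
from h import *
plan((.5985,-.051,.334))
E
```

```text
units [ 2.09 -8.5   0.  ] now [ 0.6217 -0.3126  0.3342] [-179.34    2.83   18.92] w 0.0151 t 18.05
```

servo_tool(deltas=[[-1,0.1,-0.3,0,0],[-1,0.15,-0.6,0,0],[-1,0.15,-0.6,0,0],[-1,0.15,-0.6,0,0],[-1,0.15,-0.6,0,0],[-1,0.15,-0.6,0,0],[-1,0.15,-0.6,0,0],[-1,0.15,-0.6,0,0],[-1,0.15,-0.6,0,0],[-1,0.15,-0.6,0,0],[-1,0.15,-0.6,0,0],[-1,0.15,-0.6,0,0],[-1,0.15,-0.6,0,0],[-1,0.15,-0.5,0,0],[-1,0.05,-0.3,0,0],[-1,0,0,0,0]])

```text
t: 19.38
ee_pos: [0.5936, -0.0341, 0.3271]
tcp_rot: [-178.9, 3.3, 19.2]
force: [0.4, 0.8, -0.1]
width: 0.0153
```

```bash
python3 - <<'E'
from h import *
plan((.5985,-.051,.334))
E
python3 snap.py scene s18 150 80 350 230; python3 snap.py top t18 200 70 400 220
```

```text
units [-0.04  0.58 -0.24] now [ 0.5936 -0.0341  0.3271] [-178.86    3.34   19.16] w 0.0153 t 19.38
19.4333 [ 0.5938 -0.0351  0.3271] [-178.89    3.35   19.12] [-0.49  1.23 -0.87] 0.0156
19.4833 [ 0.5941 -0.0369  0.327 ] [-178.94    3.36   19.  ] [ 0.85 -0.34 -1.26] 0.0155
```

View pics/s18.png

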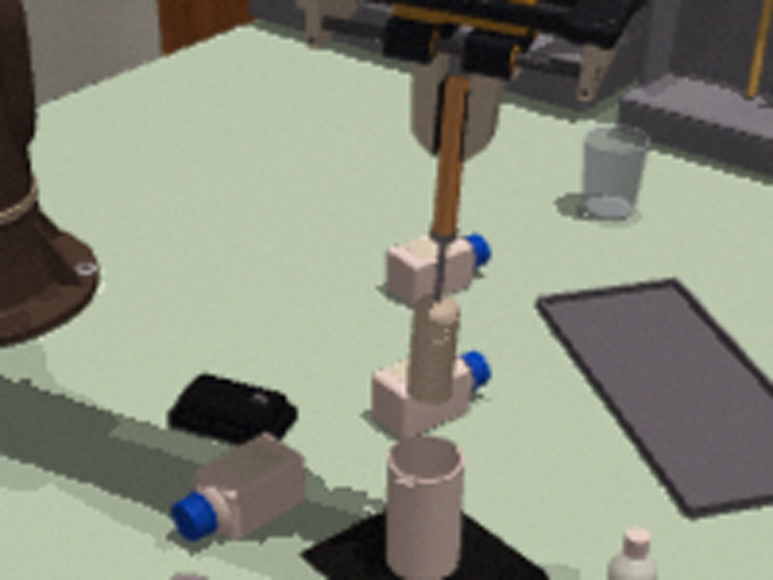

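View pics/t18.png

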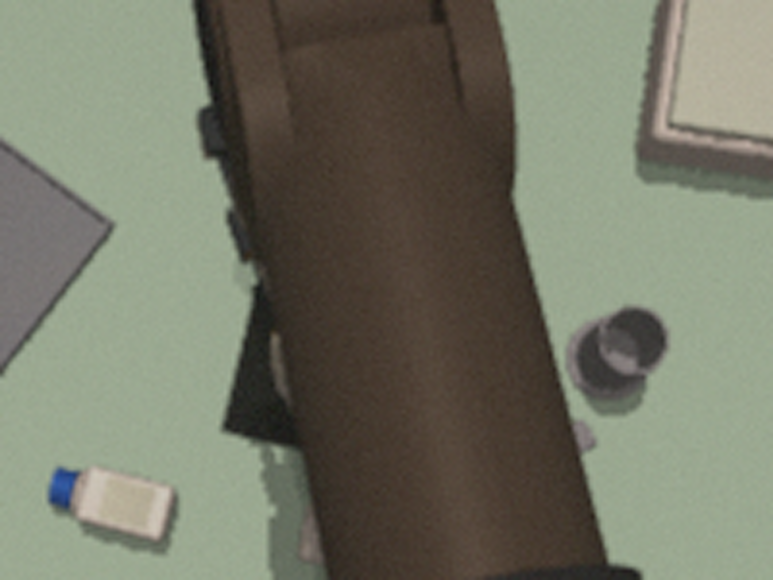

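```bash
python3 snap.py wrist w18; python3 - <<'E'
from h import *
s=arm.camera("scene"); print("tip",[onz(s,261.5,181.7,z).round(4) for z in (.135,.140,.145)])
plan((.5985,-.051,.334))
E
```

```text
19.5333 [ 0.5942 -0.038   0.327 ] [-178.97    3.37   18.9 ] [-0.12 -0.84 -0.03] 0.0153
tip [array([ 0.5823, -0.0279,  0.135 ]), array([ 0.5865, -0.034 ,  0.14  ]), array([ 0.5907, -0.04  ,  0.145 ])]
units [-0.01  0.43 -0.24] now [ 0.5943 -0.0386  0.3269] [-178.97    3.37   18.84] w 0.0152 t 19.58
```

View pics/w18.png

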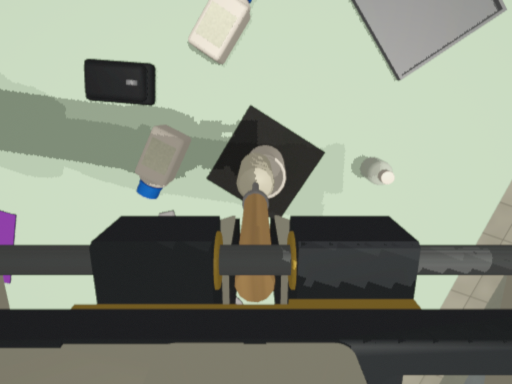

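```bash
cat >> h.py <<'E'
from scipy.spatial.transform import Rotation as Ro
def toolR(r=None):
    return Ro.from_euler('xyz',arm.observe()["tcp_rot"] if r is None else r,degrees=True).as_matrix()
TIP=toolR([-179.34,2.83,18.92]).T@np.array([-.0045,-.004,-.184])
def tip(): return arm.observe()["ee_pos"]+toolR()@TIP
def tipplan(T):
    d=toolR().T@(np.array(T)-tip())/.03; print("tip",tip().round(4),"units",d.round(2))
E
python3 - <<'E'
from h import *
print(TIP); tipplan((.594,-.055,.14)); plan((0,0,0))
w=arm.camera("wrist"); print(onz(w,262,170,.099))
s=arm.camera("scene"); print("proj tip",proj(s,tip()))
E
```

```text
[0.00353749 0.00444467 0.18401082]
tip [ 0.5878 -0.0421  0.143 ] units [0.06 0.48 0.09]
units [-17.66  -7.4   12.09] now [ 0.5943 -0.0386  0.3269] [-178.97    3.37   18.84] w 0.0152 t 19.58
[ 0.59195321 -0.04883639  0.099     ]
proj tip (np.float64(260.1657498107816), np.float64(182.28928606627537))
```

servo_tool(deltas=[[-1,0.05,0.3,0.1,0],[-1,0,0.1,0.3,0],[-1,0,0,0.3,0],[-1,0,0,0.3,0],[-1,0,0,0,0],[-1,0,0,0,0]])

```text
t: 20.18
ee_pos: [0.598, -0.0552, 0.2918]
tcp_rot: [-179.0, 3.5, 18.5]
force: [-0.7, -0.1, 0.2]
width: 0.0157
```

```bash
python3 - <<'E'
from h import *
tipplan((.593,-.053,.014));plan((0,0,0))
s=arm.camera("scene"); print("proj tip",proj(s,tip()))
E
python3 snap.py scene s19 200 130 320 250
```

```text
tip [ 0.5911 -0.0587  0.1079] units [ 0.31 -0.11  3.12]
units [-17.7   -7.87  10.97] now [ 0.598  -0.0552  0.2918] [-178.98    3.49   18.47] w 0.0157 t 20.18
proj tip (np.float64(257.10183336422074), np.float64(195.91137698253334))
20.2833 [ 0.5981 -0.055   0.2922] [-178.98    3.48   18.49] [-0.07  0.89 -1.09] 0.0152
```

View pics/s19.png

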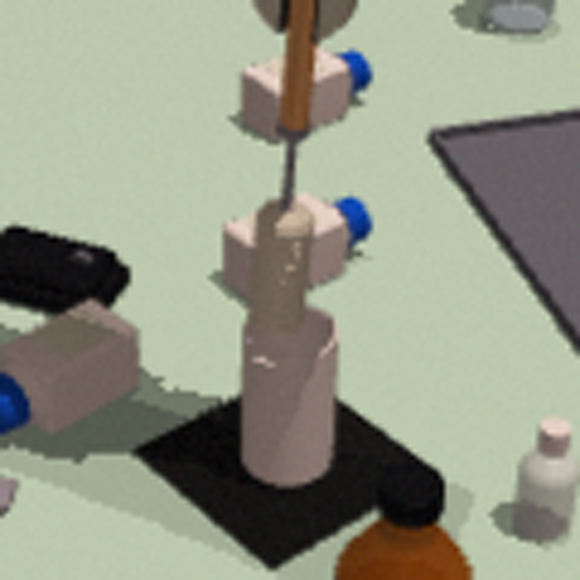

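```bash
python3 - <<'E'
from h import *
print((toolR().T@np.array([0,0,-1])).round(3))
E
```

```text
[0.061 0.018 0.998]
```

servo_tool(deltas=[[-1,0.21,-0.11,0,0],[-1,0,0,0,0],[-1,0.02,0,0.3,0],[-1,0.02,0,0.3,0],[-1,0.02,0,0.3,0],[-1,0,0,0,0],[-1,0,0,0,0]])

```text
t: 20.87
ee_pos: [0.6042, -0.0471, 0.2629]
tcp_rot: [-179.0, 3.3, 18.6]
force: [0.8, 0.1, -1.4]
width: 0.0152
```

```bash
python3 - <<'E'
from h import *
tipplan((.596,-.0535,.014));plan((0,0,0));print(arm.observe()["force"])
E
python3 snap.py scene s20 200 130 320 250
```

```text
tip [ 0.5977 -0.0505  0.079 ] units [0.04 0.11 2.16]
units [-18.04  -7.74   9.97] now [ 0.6042 -0.0471  0.2629] [-178.99    3.35   18.61] w 0.0152 t 20.87
[ 0.8097564   0.14061841 -1.42814147]
20.9167 [ 0.604  -0.0471  0.2627] [-178.98    3.38   18.6 ] [-1.29 -0.03 -0.72] 0.0155
```

View pics/s20.png

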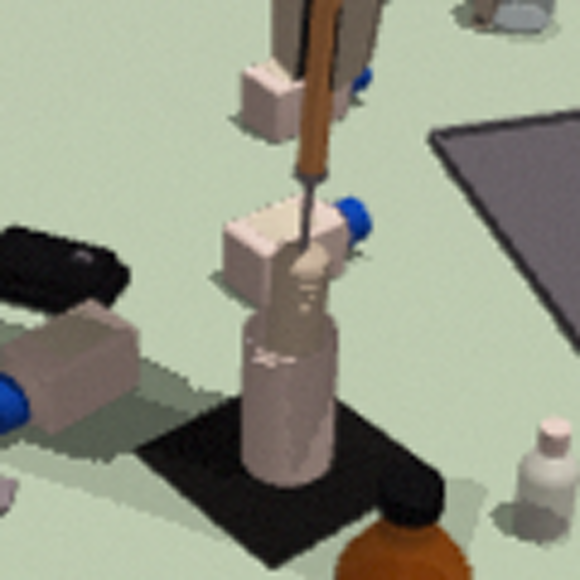

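servo_tool(deltas=[[-1,0,0.05,0.3,0],[-1,0,0.03,0.35,0],[-1,0,0,0.35,0],[-1,0,0,0.35,0],[-1,0,0,0.3,0],[-1,0,0,0.2,0],[-1,0,0,0,0]])

```text
t: 21.5
ee_pos: [0.6006, -0.0504, 0.2009]
tcp_rot: [-179.0, 3.4, 18.6]
force: [-0.2, -0.7, -0.1]
width: 0.0152
```

```bash
python3 - <<'E'
from h import *
tipplan((.596,-.0535,.014));plan((0,0,0));print(arm.observe()["force"])
E
python3 snap.py scene s21 200 130 320 250
```

```text
tip [ 0.5939 -0.0539  0.017 ] units [0.08 0.01 0.09]
units [-18.01  -7.83   7.92] now [ 0.6006 -0.0504  0.2009] [-178.98    3.42   18.56] w 0.0152 t 21.5
[-0.2035166 -0.6763554 -0.1228058]
21.55 [ 0.6008 -0.0504  0.2015] [-178.99    3.4    18.56] [ 0.9  -0.26 -0.32] 0.0154
```

View pics/s21.png

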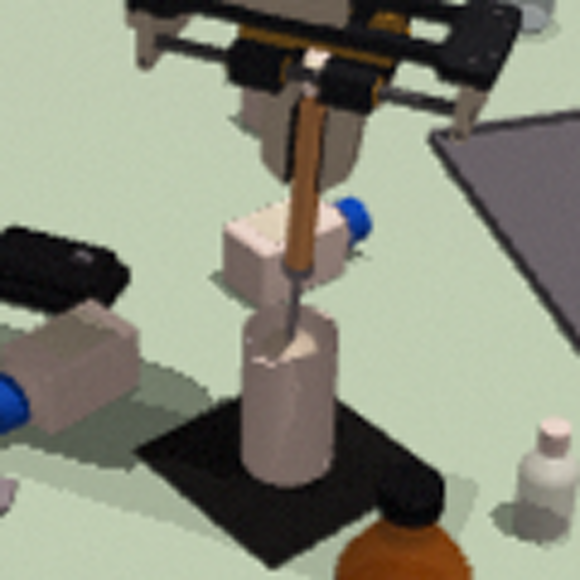

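servo_tool(deltas=[[-1,0.05,0,0.1,0],[-1,0,0,0.06,0],[-1,0,0,0.03,0],[-1,0,0,0,0]])

```text
t: 21.88
ee_pos: [0.6029, -0.0496, 0.1963]
tcp_rot: [-179.0, 3.3, 18.6]
force: [-0.7, -0.0, -0.1]
width: 0.0154
```

servo_tool(deltas=[[-1,0,0,0,0],[-1,0,0,0,0]])

```text
t: 22.05
ee_pos: [0.6033, -0.0495, 0.1968]
tcp_rot: [-179.0, 3.2, 18.6]
force: [-1.2, -0.4, -0.0]
width: 0.0155
```

servo_tool(deltas=[[-1,0,0,0.08,0],[-1,0,0,0.06,0],[-1,0,0,0.03,0],[-1,0,0,0,0]])

```text
t: 22.38
ee_pos: [0.6049, -0.0492, 0.196]
tcp_rot: [-179.2, 2.9, 18.5]
force: [0.0, 0.3, -0.4]
width: 0.0149
```

```bash
python3 - <<'E'
from h import *
tipplan((.596,-.0535,.014));plan((0,0,0));print(arm.observe()["force"])
E
python3 snap.py scene s22 200 130 320 250
```

```text
tip [ 0.6001 -0.0528  0.0121] units [-0.14 -0.02 -0.06]
units [-18.24  -7.86   7.58] now [ 0.6049 -0.0492  0.196 ] [-179.19    2.9    18.54] w 0.0149 t 22.38
[ 0.0189773   0.29317701 -0.36534865]
22.4333 [ 0.605  -0.0492  0.196 ] [-179.19    2.89   18.54] [ 0.08  1.1  -1.29] 0.015
```

View pics/s22.png

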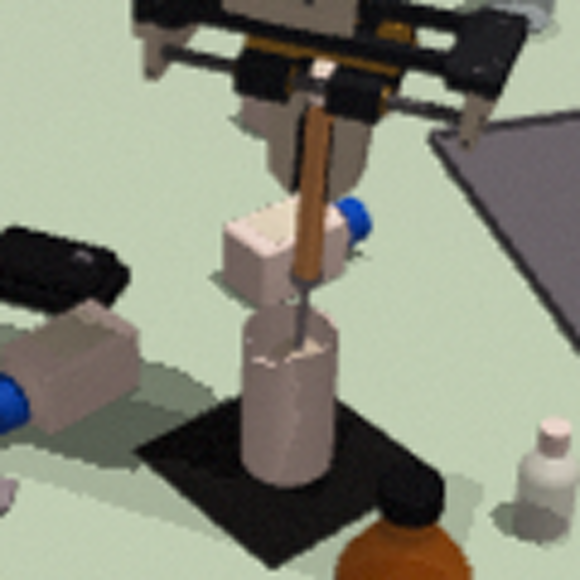

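servo_tool(deltas=[[-1,-0.05,0,0.12,0],[-1,0,0,0.12,0],[-1,0,0,0.1,0],[-1,0,0,0.05,0],[-1,0,0,0,0]])

```text
t: 22.85
ee_pos: [0.607, -0.0494, 0.1959]
tcp_rot: [-179.6, 2.2, 18.5]
force: [-0.8, -0.7, -0.5]
width: 0.0152
```

servo_tool(deltas=[[-1,0,0,-0.3,0],[-1,0,0,-0.4,0],[-1,0,0,-0.4,0],[-1,0,0,-0.4,0],[-1,0,0,-0.4,0],[-1,0,0,-0.2,0],[-1,0,0,0,0]])

```text
t: 23.43
ee_pos: [0.61, -0.049, 0.2646]
tcp_rot: [-179.5, 2.1, 18.5]
force: [0.5, 0.3, -0.5]
width: 0.0156
```

```bash
python3 - <<'E'
from h import *
tipplan((.596,-.0535,.014));plan((0,0,0));print(arm.observe()["force"])
E
python3 snap.py scene s23 200 130 320 250
```

```text
tip [ 0.6078 -0.0529  0.0805] units [-0.3  -0.09  2.23]
units [-18.42  -7.92   9.58] now [ 0.61   -0.049   0.2646] [-179.53    2.15   18.49] w 0.0156 t 23.43
[ 0.53781762  0.25942124 -0.47273569]
23.4833 [ 0.6099 -0.049   0.264 ] [-179.53    2.17   18.49] [-0.85  0.51  0.61] 0.0155
```

View pics/s23.png

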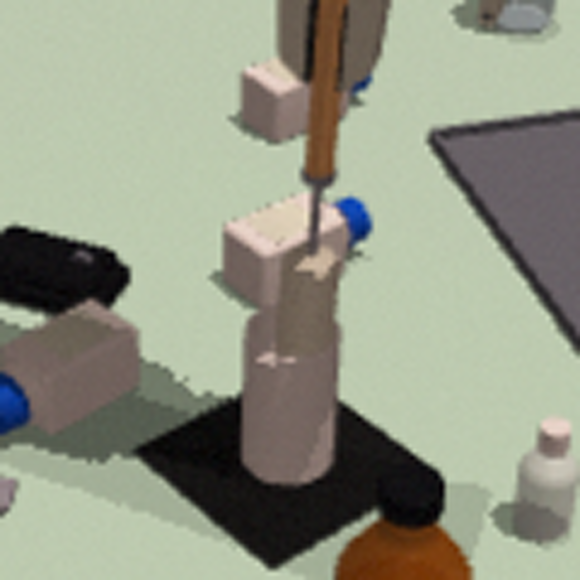

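servo_tool(deltas=[[-1,-0.2,0,0.05,0],[-1,-0.04,0,0.35,0],[-1,0,0,0.4,0],[-1,0,0,0.4,0],[-1,0,0,0.4,0],[-1,0,0,0.35,0],[-1,0,0,0.25,0],[-1,0,0,0.1,0],[-1,0,0,0,0]])

```text
t: 24.23
ee_pos: [0.6008, -0.0524, 0.193]
tcp_rot: [-179.7, 1.7, 18.4]
force: [0.4, 0.3, -1.1]
width: 0.0154
```

```bash
python3 snap.py scene s24 200 130 320 250
```

```text
24.2833 [ 0.6007 -0.0523  0.1928] [-179.72    1.75   18.44] [ 0.48 -0.64 -0.01] 0.0153
```

View pics/s24.png

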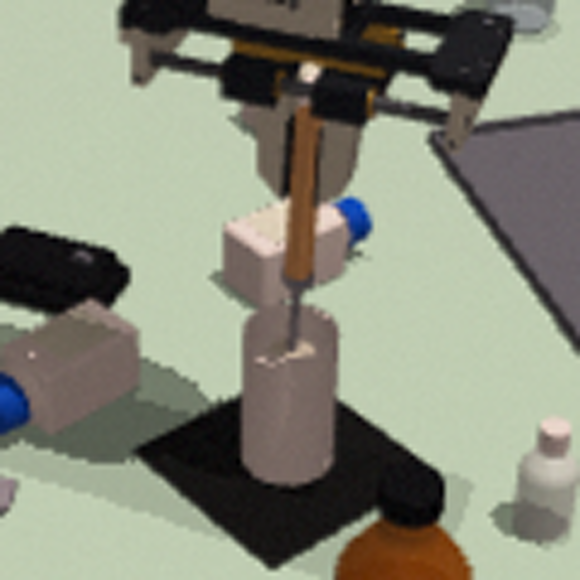

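servo_tool(deltas=[[-1,0,0,-0.3,0],[-1,0,0,-0.4,0],[-1,0,0,-0.4,0],[-1,0,0,-0.4,0],[-1,0,0,-0.4,0],[-1,0,0,-0.2,0],[-1,0,0,0,0]])

```text
t: 24.87
ee_pos: [0.6006, -0.0521, 0.2581]
tcp_rot: [-179.6, 2.1, 18.5]
force: [0.4, -0.5, -0.4]
width: 0.0153
```

```bash
python3 snap.py scene s25 200 130 320 250
```

```text
24.9167 [ 0.6005 -0.0521  0.2576] [-179.55    2.07   18.47] [ 0.67 -0.28 -0.68] 0.0151
```

View pics/s25.png

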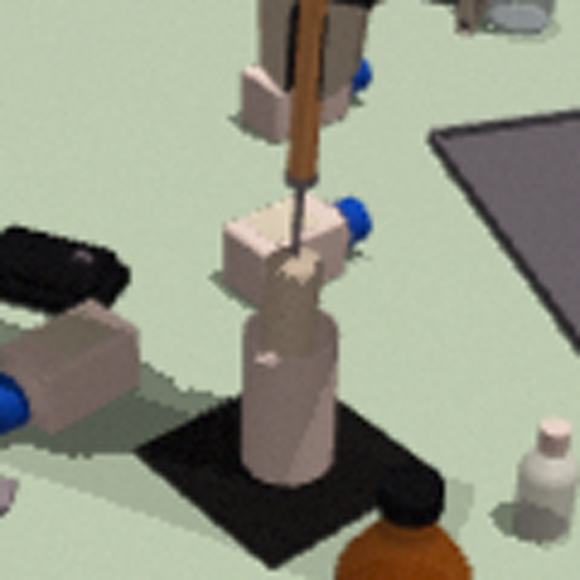

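servo_tool(deltas=[[-1,0,0,0.3,0],[-1,0,0,0.4,0],[-1,0,0,0.4,0],[-1,0,0,0.4,0],[-1,0,0,0.35,0],[-1,0,0,0.25,0],[-1,0,0,0.1,0],[-1,0,0,0,0]])

```text
t: 25.58
ee_pos: [0.5999, -0.0525, 0.19]
tcp_rot: [-179.8, 1.7, 18.4]
force: [-0.5, 0.4, -0.5]
width: 0.0154
```

```bash
python3 snap.py scene s26 200 130 320 250
```

```text
25.6333 [ 0.5999 -0.0524  0.1897] [-179.75    1.71   18.45] [ 0.37 -0.79 -0.09] 0.0153
```

View pics/s26.png

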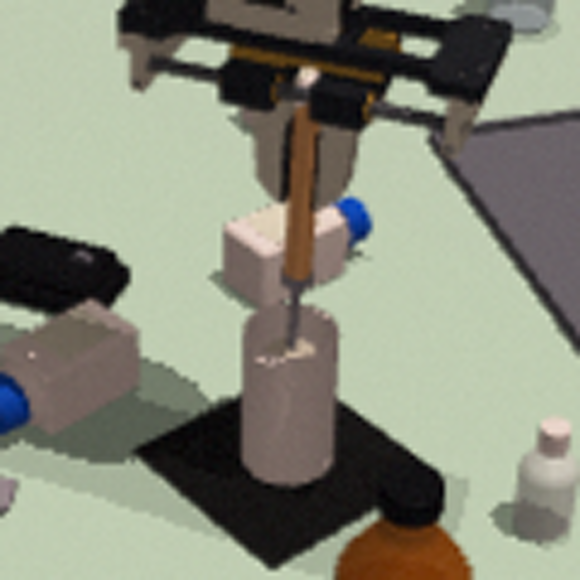

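servo_tool(deltas=[[-1,0,0,-0.3,0],[-1,0,0,-0.4,0],[-1,0,0,-0.4,0],[-1,0,0,-0.4,0],[-1,0,0,-0.4,0],[-1,0,0,-0.2,0],[-1,0,0,0,0],[-1,0,0,0,0]])

```text
t: 26.3
ee_pos: [0.6, -0.0519, 0.2552]
tcp_rot: [-179.6, 2.0, 18.5]
force: [0.1, 0.1, -1.9]
width: 0.0151
```

```bash
python3 snap.py scene s27 200 130 320 250
```

```text
26.35 [ 0.6    -0.0519  0.2551] [-179.59    2.02   18.5 ] [-0.62 -0.52 -0.64] 0.0154
```

View pics/s27.png

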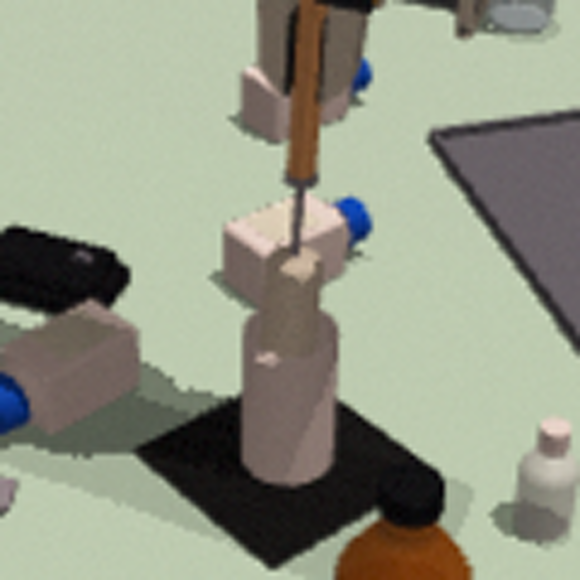

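servo_tool(deltas=[[-1,0,0,-0.4,0],[-1,0,0,-0.6,0],[-1,0,0,-0.6,0],[-1,0,0,-0.6,0],[-1,0,0,-0.5,0],[-1,0,0,-0.2,0],[-1,0,0,0,0],[-1,0,0,0,0]])

```text
t: 27.02
ee_pos: [0.6002, -0.0521, 0.3378]
tcp_rot: [-179.3, 2.7, 18.5]
force: [0.4, 0.4, -1.0]
width: 0.0153
```

```bash
python3 snap.py scene s28 150 80 350 230; python3 snap.py scene s28b 150 210 250 310; python3 snap.py top t28 320 120 420 195; python3 - <<'E'
from h import *
c=arm.camera("top"); print(onz(c,364.3,157.9,.085)); plan((0,0,0))
E
```

```text
27.0667 [ 0.6    -0.0522  0.3375] [-179.32    2.74   18.53] [-0.11  0.66 -1.8 ] 0.0154
27.1167 [ 0.5999 -0.0522  0.3373] [-179.31    2.77   18.54] [ 1.09 -0.91 -0.77] 0.0154
27.1667 [ 0.5998 -0.0522  0.3374] [-179.31    2.77   18.53] [ 0.14 -0.4  -0.52] 0.0152
[ 0.61221048 -0.31875663  0.085     ]
units [-17.84  -7.86  12.22] now [ 0.5998 -0.0522  0.3375] [-179.31    2.77   18.53] w 0.0151 t 27.22
```

View pics/s28.png

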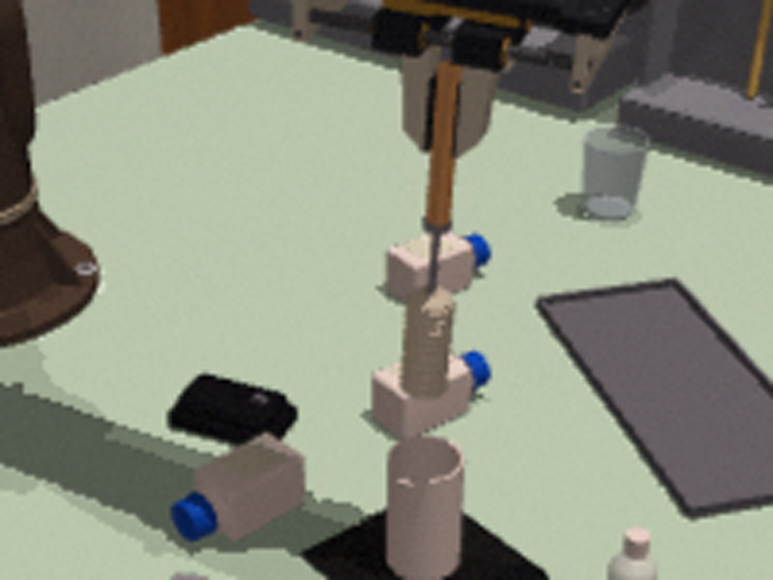

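View pics/s28b.png

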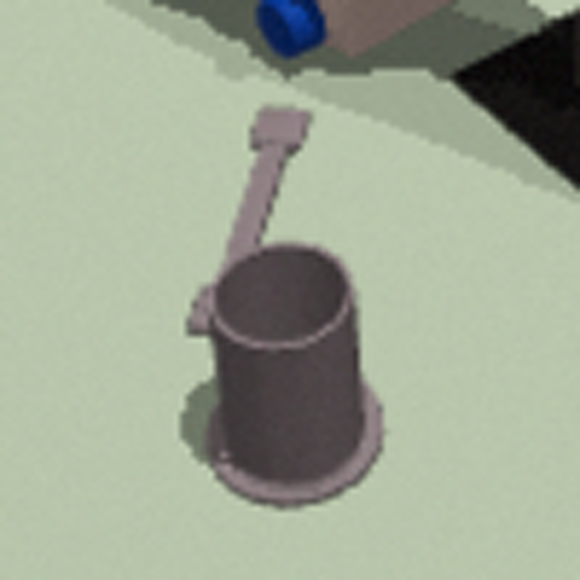

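View pics/t28.png

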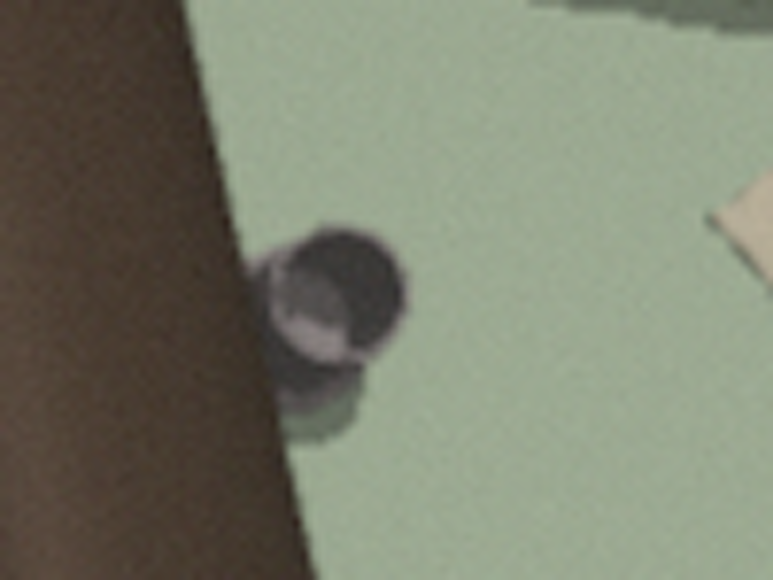

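```bash
python3 - <<'E'
from h import *
c=arm.camera("top"); s=arm.camera("scene")
print("pot",tri(s,(198.6,261.2),c,(364,158.3)),onz(s,198.6,261.2,.085),onz(c,364,158.3,.085))
print("tip scene",onz(s,260.2,181.4,.152),"model",tip(), "beaker rim scene", onz(s,150+425/3.866,80+463/3.866,.099))
E
```

```text
pot (array([ 0.61350092, -0.31718332,  0.08074644]), np.float64(0.004995930738531024)) [ 0.6184067  -0.31819039  0.085     ] [ 0.61092223 -0.31780557  0.085     ]
tip scene [ 0.59304413 -0.04945258  0.152     ] model [ 0.59575639 -0.05595618  0.15382611] beaker rim scene [ 0.6007082  -0.05859763  0.099     ]
```

```bash
python3 - <<'E'
from h import *
tipplan((.6137,-.318,.154))
E
```

```text
tip [ 0.5958 -0.056   0.1538] units [-2.21  8.47 -0.  ]
```

servo_tool(deltas=[[-1,-0.1,0.3,0,0],[-1,-0.16,0.6,0,0],[-1,-0.16,0.6,0,0],[-1,-0.16,0.6,0,0],[-1,-0.16,0.6,0,0],[-1,-0.16,0.6,0,0],[-1,-0.16,0.6,0,0],[-1,-0.16,0.6,0,0],[-1,-0.16,0.6,0,0],[-1,-0.16,0.6,0,0],[-1,-0.16,0.6,0,0],[-1,-0.16,0.6,0,0],[-1,-0.15,0.5,0,0],[-1,-0.1,0.3,0,0],[-1,0,0,0,0],[-1,0,0,0,0]])

```text
t: 28.65
ee_pos: [0.6097, -0.3136, 0.3333]
tcp_rot: [-179.3, 3.2, 18.4]
force: [0.1, 0.8, -0.9]
width: 0.0155
```

```bash
python3 - <<'E'
from h import *
tipplan((.6137,-.318,.154)); plan((0,0,0)); print(toolR()[:,2])
E
python3 snap.py scene s29 120 140 320 290
```

```text
tip [ 0.6041 -0.3178  0.1493] units [ 0.29  0.1  -0.17]
units [-15.35 -16.18  12.17] now [ 0.6097 -0.3136  0.3333] [-179.31    3.16   18.37] w 0.0155 t 28.65
[-0.05617093 -0.00589281 -0.99840378]
28.7 [ 0.6096 -0.3136  0.3332] [-179.31    3.18   18.38] [ 0.29  0.46 -1.87] 0.0148
```

View pics/s29.png

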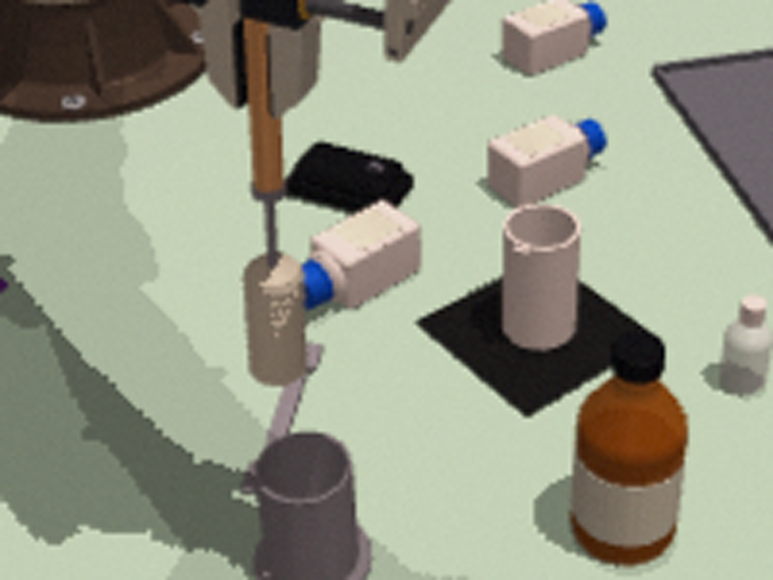

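servo_tool(deltas=[[-1,0.25,0.08,0.1,0],[-1,0.06,0,0.4,0],[-1,0.02,0,0.4,0],[-1,0,0,0.2,0],[-1,0,0,0,0],[-1,0,0,0,0]])

```text
t: 29.2
ee_pos: [0.6208, -0.3056, 0.2965]
tcp_rot: [-179.2, 3.1, 18.9]
force: [-0.3, 0.2, -1.3]
width: 0.0156
```

```bash
python3 - <<'E'
from h import *
tipplan((.6137,-.318,.10)); plan((0,0,0)); print(toolR()[:,2]);s=arm.camera("scene");print(proj(s,tip()))
E
python3 snap.py scene s30 140 180 260 300
```

```text
tip [ 0.6153 -0.3093  0.1125] units [-0.12  0.26  0.42]
units [-15.73 -16.18  10.98] now [ 0.6208 -0.3056  0.2965] [-179.16    3.08   18.89] w 0.0156 t 29.2
[-0.05549517 -0.00352112 -0.99845275]
(np.float64(199.53665793423247), np.float64(249.7606024345383))
29.3 [ 0.6208 -0.3059  0.297 ] [-179.19    3.05   18.87] [-0.86  0.05 -0.74] 0.0154
```

View pics/s30.png

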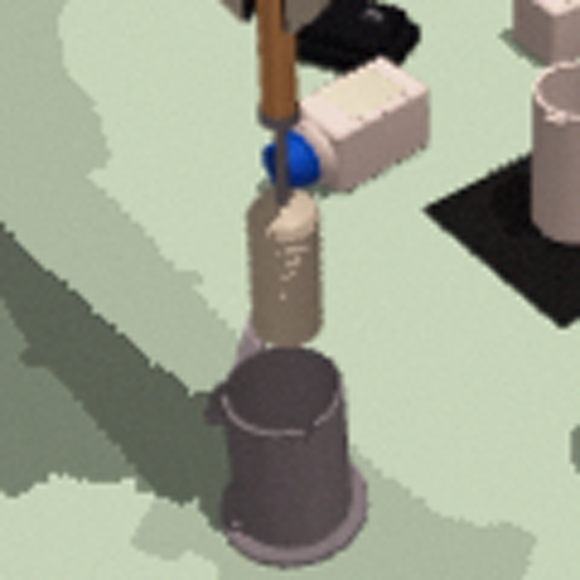

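servo_tool(deltas=[[-1,-0.12,0.24,0,0],[-1,0,0,0.1,0],[-1,0,0.02,0.3,0],[-1,0.02,0,0.2,0],[-1,0,0,0,0],[-1,0,0,0,0]])

```text
t: 29.8
ee_pos: [0.6197, -0.3164, 0.2789]
tcp_rot: [-179.3, 2.9, 18.8]
force: [-0.6, -0.6, -0.9]
width: 0.0151
```

```bash
python3 - <<'E'
from h import *
tipplan((.6137,-.318,.01)); plan((0,0,0)); s=arm.camera("scene");print(proj(s,tip()))
E
python3 snap.py scene s31 140 180 260 300
```

```text
tip [ 0.6149 -0.3204  0.095 ] units [ 0.13 -0.06  2.83]
units [-15.67 -16.51  10.31] now [ 0.6197 -0.3164  0.2789] [-179.33    2.94   18.78] w 0.0151 t 29.8
(np.float64(196.48443776554757), np.float64(258.0105047291149))
29.9 [ 0.6199 -0.3162  0.2791] [-179.33    2.93   18.79] [-0.49  0.17 -0.4 ] 0.015
```

View pics/s31.png

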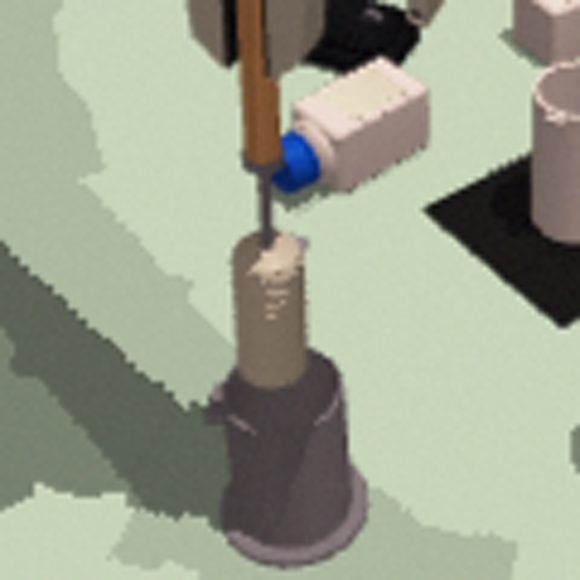

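servo_tool(deltas=[[-1,0.14,-0.06,0,0],[-1,0,0,0.15,0],[-1,0.02,0,0.3,0],[-1,0.02,0,0.35,0],[-1,0.02,0,0.4,0],[-1,0.02,0,0.4,0],[-1,0,0,0.4,0],[-1,0,0,0.3,0],[-1,0,0,0,0]])

```text
t: 30.65
ee_pos: [0.6223, -0.311, 0.2025]
tcp_rot: [-179.3, 2.9, 18.9]
force: [-0.0, 0.1, -1.3]
width: 0.0152
```

```bash
python3 - <<'E'
from h import *
tipplan((.6137,-.318,.01)); plan((0,0,0)); print(arm.observe()["force"])
E
python3 snap.py scene s32 140 150 260 300
```

```text
tip [ 0.6175 -0.315   0.0185] units [-0.14  0.06  0.29]
units [-15.91 -16.43   7.77] now [ 0.6223 -0.311   0.2025] [-179.29    2.91   18.88] w 0.0152 t 30.65
[-0.01533844  0.12454624 -1.28662087]
30.7 [ 0.6225 -0.3111  0.2033] [-179.31    2.89   18.88] [ 0.23  0.43 -0.49] 0.0154
```

View pics/s32.png

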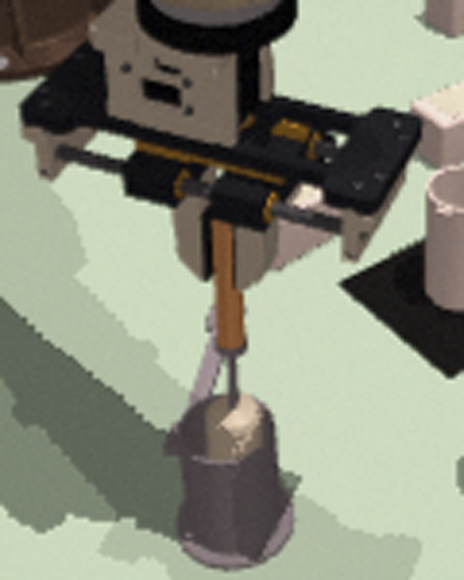

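servo_tool(deltas=[[-1,-0.1,0.05,0.25,0],[-1,0,0,0.2,0],[-1,0,0,0.12,0],[-1,0,0,0,0],[-1,0,0,0,0]])

```text
t: 31.12
ee_pos: [0.6203, -0.3144, 0.1871]
tcp_rot: [-179.5, 2.7, 18.8]
force: [-0.2, -0.4, -0.9]
width: 0.0151
```

```bash
python3 - <<'E'
from h import *
tipplan((.6137,-.318,.01)); plan((0,0,0)); print(arm.observe()["force"])
E
```

```text
tip [ 0.6164 -0.3186  0.0031] units [-0.09 -0.05 -0.23]
units [-15.87 -16.53   7.15] now [ 0.6203 -0.3144  0.1871] [-179.47    2.7    18.85] w 0.0151 t 31.12
[-0.20869914 -0.37769816 -0.89469228]
```

Down on the pot floor. I'll open the fingers slowly.

servo_tool(deltas=[[-0.6,0,0,0,0],[-0.4,0,0,0,0],[-0.2,0,0,0,0],[0.2,0,0,0,0],[0.4,0,0,0,0],[0.4,0,0,0,0],[0.4,0,0,0,0],[0.4,0,0,0,0],[0.4,0,0,0,0]], newtons=6)

```text
t: 31.87
ee_pos: [0.621, -0.3145, 0.1881]
tcp_rot: [-179.5, 2.6, 18.8]
force: [-0.0, -0.0, -0.5]
width: 0.063
```

```bash
python3 snap.py scene s33 140 150 260 300
```

```text
31.9167 [ 0.621  -0.3146  0.188 ] [-179.55    2.61   18.84] [0.03 0.46 0.36] 0.0638
```

View pics/s33.png

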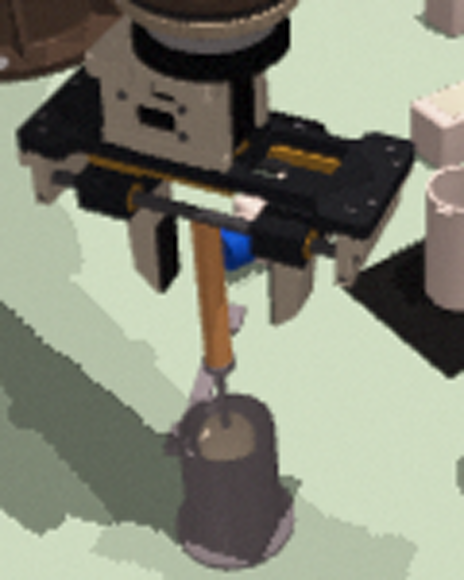

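servo_tool(deltas=[[0.4,0,0,-0.3,0],[0.4,0,0,-0.6,0],[0.4,0,0,-0.6,0],[0.4,0,0,-0.6,0],[0.4,0,0,-0.6,0],[0.4,0,0,-0.4,0],[0.4,0,0,0,0]])

```text
t: 32.5
ee_pos: [0.6248, -0.3134, 0.2876]
tcp_rot: [-179.5, 2.7, 18.9]
force: [0.5, 0.6, -0.2]
width: 0.0642
```

```bash
python3 snap.py scene s34 120 130 320 280; python3 - <<'E'
from h import *
plan((.445,-.13,.2),-10)
c=arm.camera("top");print(onz(c,318,201,.004))
E
```

```text
32.55 [ 0.6246 -0.3134  0.2865] [-179.43    2.69   18.87] [-0.03  0.78  0.99] 0.064
units [-3.55 -7.69  3.13] now [ 0.6246 -0.3134  0.2865] [-179.43    2.69   18.87] w 0.064 t 32.55
tool turn rad 0.504 deg -28.871705175556087
[ 0.48021367 -0.18569143  0.004     ]
```

View pics/s34.png

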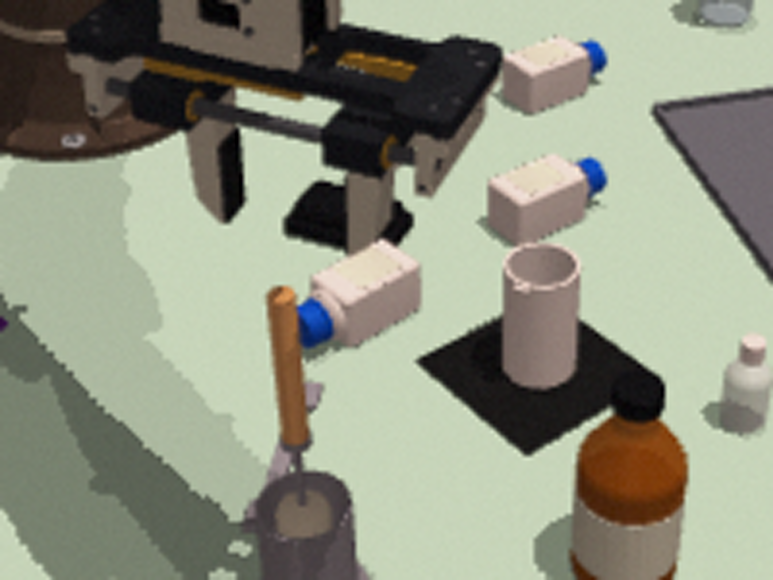

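servo_tool(deltas=[[0.4,-0.3,-0.6,0,0],[0.4,-0.3,-0.65,0,0],[0.4,-0.3,-0.65,0,0],[0.4,-0.3,-0.65,0,0],[0.4,-0.3,-0.65,0,0],[0.4,-0.3,-0.65,0,0],[0.4,-0.3,-0.65,0.3,0],[0.4,-0.3,-0.65,0.4,0],[0.4,-0.3,-0.65,0.5,0],[0.4,-0.3,-0.65,0.5,0],[0.4,-0.3,-0.65,0.5,0],[0.4,-0.2,-0.4,0.4,0.1],[0.4,0,0,0,0.12],[0.4,0,0,0,0.12],[0.4,0,0,0,0.12],[0.4,0,0,0,0.05],[0.4,0,0,0,0]])

```text
t: 34.02
ee_pos: [0.4225, -0.1249, 0.1929]
tcp_rot: [179.2, 4.6, -11.9]
force: [-1.0, -0.2, -0.1]
width: 0.064
```

```bash
python3 snap.py wrist w35;python3 - <<'E'
from h import *
plan((.445,-.13,.2),-10)
E
```

```text
34.0667 [ 0.4225 -0.1249  0.1929] [179.16   4.58 -11.7 ] [-0.28  0.8  -0.43] 0.0645
units [ 0.75  0.02 -0.3 ] now [ 0.4225 -0.1249  0.1929] [179.16   4.58 -11.7 ] w 0.0645 t 34.07
tool turn rad -0.03 deg 1.702657054059216
```

View pics/w35.png

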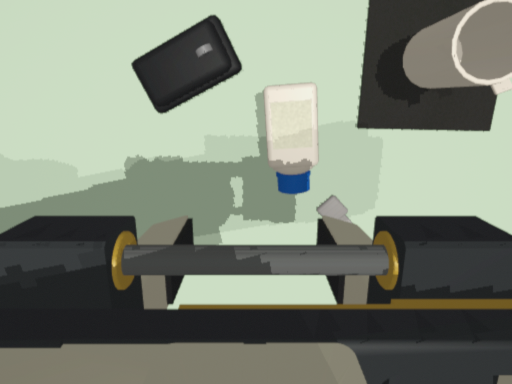

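```bash
python3 - <<'E'
from h import *
c=arm.camera("wrist")
g=cv2.cvtColor(c["color"],cv2.COLOR_BGR2HSV); m=(g[...,0]>100)&(g[...,0]<128)&(g[...,1]>120)
m[220:]=0
ys,xs=np.nonzero(m);print(xs.min(),xs.max(),ys.min(),ys.max())
for p,z in [((277,178),.024),((310,178),.024),((293.5,192),.024),((291.5,84),.048),((266.5,125),.048),((317.5,122),.048),((266.5,90),.048),((317,86),.048),((330,197),.008)]: print(p,z,onz(c,*p,z).round(4))
E
```

```text
276 309 171 193
(277, 178) 0.024 [ 0.4284 -0.1384  0.024 ]
(310, 178) 0.024 [ 0.4613 -0.1445  0.024 ]
(293.5, 192) 0.024 [ 0.4423 -0.1561  0.024 ]
(291.5, 84) 0.048 [ 0.458  -0.0512  0.048 ]
(266.5, 125) 0.048 [ 0.4296 -0.0818  0.048 ]
(317.5, 122) 0.048 [ 0.4751 -0.0882  0.048 ]
(266.5, 90) 0.048 [ 0.4355 -0.0517  0.048 ]
(317, 86) 0.048 [ 0.4795 -0.0574  0.048 ]
(330, 197) 0.008 [ 0.4797 -0.1734  0.008 ]
```

```bash
python3 - <<'E'
from h import *
plan((.444,-.144,.06),-8.3)
E
```

```text
units [1.17 0.41 4.36] now [ 0.4228 -0.125   0.1931] [179.17   4.55 -11.61] w 0.0642 t 34.12
tool turn rad -0.058 deg 3.306492349176793
```

servo_tool(deltas=[[0.3,0.4,0.2,0.5,-0.03],[0.3,0.4,0.2,0.5,-0.02],[0.3,0.3,0,0.6,0],[0.3,0.1,0,0.6,0],[0.3,0,0,0.6,0],[0.3,0,0,0.6,0],[0.3,0,0,0.6,0],[0.3,0,0,0.3,0],[0.3,0,0,0,0]], newtons=6)

```text
t: 34.87
ee_pos: [0.4475, -0.1444, 0.0554]
tcp_rot: [179.6, 4.5, -7.4]
force: [-0.6, 0.2, -0.0]
width: 0.0598
```

```bash
python3 snap.py wrist w36;python3 - <<'E'
from h import *
plan((.444,-.144,.006),-8.3)
E
```

```text
34.9167 [ 0.4478 -0.1444  0.0561] [179.58   4.43  -7.43] [-0.05 -0.98 -0.46] 0.0597
units [ 0.   -0.01  1.68] now [ 0.4478 -0.1444  0.0561] [179.58   4.43  -7.43] w 0.0597 t 34.92
tool turn rad 0.015 deg -0.8652221021125825
```

View pics/w36.png

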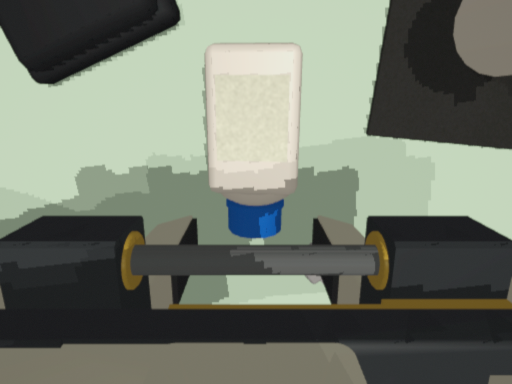

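servo_tool(deltas=[[0.3,0,0,0.5,0],[0.3,0,0,0.5,0],[0.3,0,0,0.4,0],[0.3,0,0,0.15,0],[0.3,0,0,0,0],[-1,0,0,0,0],[-1,0,0,0,0],[-1,0,0,0,0],[-1,0,0,0,0],[-1,0,0,0,0],[-1,0,0,0,0],[-1,0,0,0,0],[-1,0,0,0,0]], newtons=4)

```text
t: 36.0
ee_pos: [0.4512, -0.1458, 0.0171]
tcp_rot: [179.5, 3.6, -7.2]
force: [0.5, 0.2, -1.0]
width: 0.033
```

```bash
python3 snap.py wrist w37; python3 snap.py scene s37 120 130 320 280
```

```text
36.05 [ 0.4512 -0.1458  0.0171] [179.5    3.64  -7.22] [-0.31  0.57 -0.79] 0.0335
36.1 [ 0.4511 -0.1458  0.017 ] [179.5    3.64  -7.22] [ 0.33 -0.47 -0.69] 0.0337
```

View pics/s37.png

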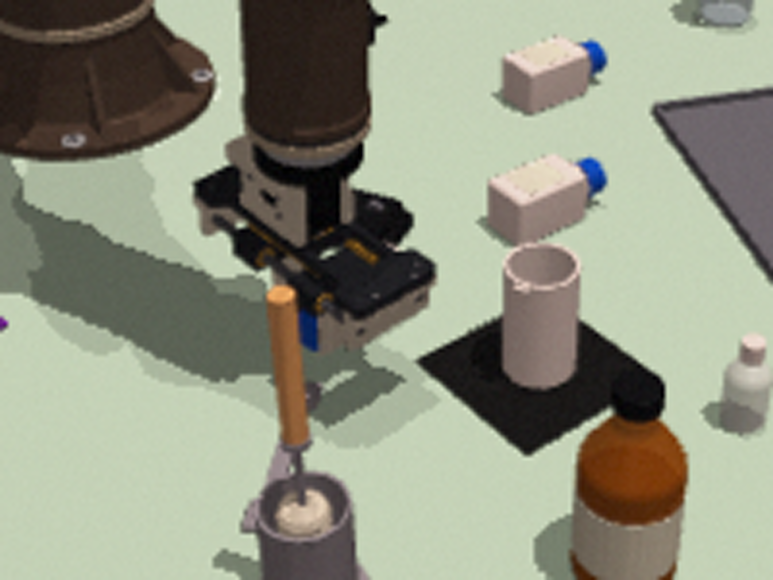

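servo_tool(deltas=[[-1,0,-0.17,-0.4,0],[-1,0,-0.17,-0.4,0],[-1,0,-0.25,-0.33,0],[-1,0,-0.25,-0.33,0],[-1,0,-0.33,-0.25,0],[-1,0,-0.33,-0.25,0],[-1,0,-0.38,-0.17,0],[-1,0,-0.38,-0.17,0],[-1,0,0,0,0],[-1,0,0,0,0]], newtons=3)

```text
t: 36.93
ee_pos: [0.4645, -0.0713, 0.0894]
tcp_rot: [179.5, 3.7, -7.2]
force: [-0.1, -0.7, -0.8]
width: 0.0327
```

```bash
python3 snap.py scene s38 120 130 320 280; python3 snap.py wrist w38
```

```text
36.9833 [ 0.4645 -0.0711  0.0894] [179.55   3.73  -7.15] [-0.11  0.35  0.11] 0.0333
37.0333 [ 0.4643 -0.0718  0.0892] [179.53   3.75  -7.2 ] [-0.25 -0.22  0.05] 0.0327
```

View pics/s38.png

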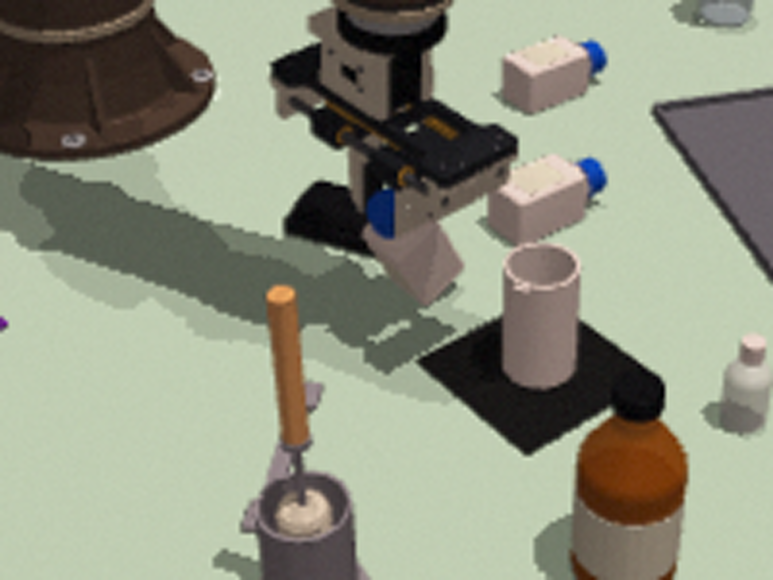

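View pics/w38.png

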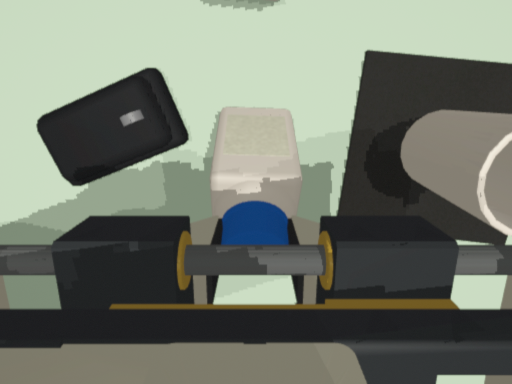

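servo_tool(deltas=[[-1,0,-0.05,0.2,0],[-1,0,-0.1,0.15,0],[-1,0,-0.25,-0.06,0],[-1,0,-0.3,-0.06,0],[-1,0,-0.3,-0.05,0],[-1,0,-0.3,-0.03,0],[-1,0,-0.3,0,0],[-1,0,-0.3,0.03,0],[-1,0,-0.2,0.05,0],[-1,0,0,0,0]])

```text
t: 37.87
ee_pos: [0.4709, -0.0097, 0.0785]
tcp_rot: [179.3, 4.0, -7.7]
force: [-0.5, -0.5, 3.1]
width: 0.033
```

```bash
python3 snap.py scene s39 120 130 320 280; python3 snap.py wrist w39
```

```text
37.9167 [ 0.471  -0.0102  0.0785] [179.28   3.95  -7.69] [-0.43 -0.23  0.57] 0.0329
37.9667 [ 0.4709 -0.011   0.0785] [179.26   3.95  -7.73] [-0.28 -0.17 -1.19] 0.0329
```

View pics/s39.png

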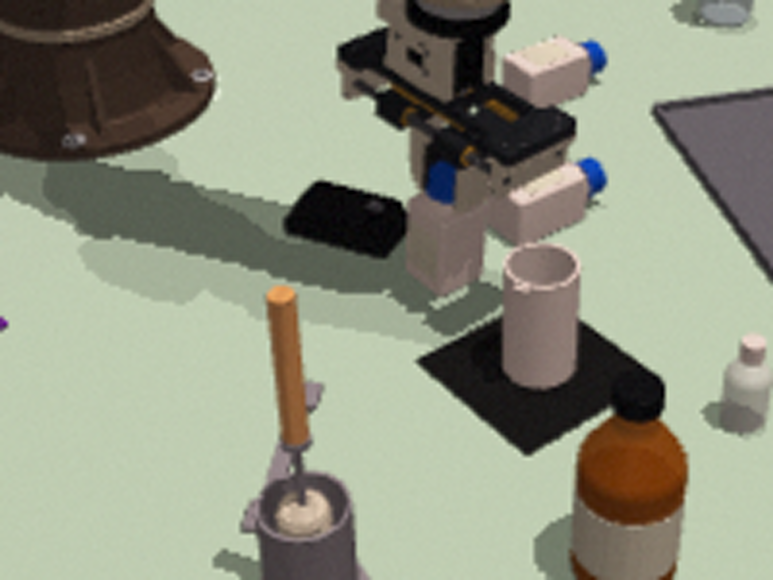

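View pics/w39.png

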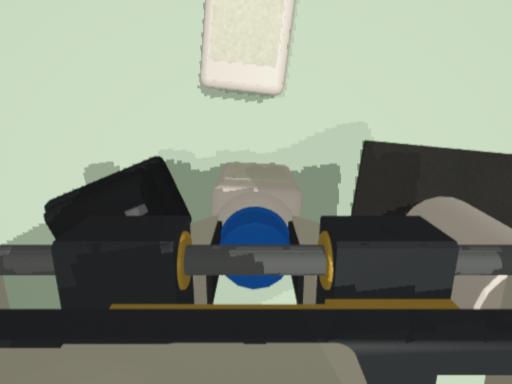

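servo_tool(deltas=[[-1,0,-0.25,0,0],[-1,0,-0.25,0.03,0],[-1,0,-0.15,0.05,0],[-1,0,0,0.05,0],[-1,0,0,0,0],[-0.1,0,0,0,0],[0,0,0,0,0],[0.1,0,0,0,0],[0.1,0,0,0,0],[0.1,0,0,0,0]])

```text
t: 38.8
ee_pos: [0.4739, 0.0005, 0.081]
tcp_rot: [178.5, 3.8, -8.4]
force: [-0.6, 1.1, -0.1]
width: 0.0503
```

```bash
python3 snap.py scene s40 120 130 320 280; python3 snap.py wrist w40
```

```text
38.85 [0.4738 0.0005 0.081 ] [178.51   3.76  -8.39] [-0.3   0.18 -0.34] 0.0503
38.9 [0.4739 0.0005 0.081 ] [178.51   3.76  -8.39] [-0.28 -0.15 -0.2 ] 0.05
```

View pics/s40.png

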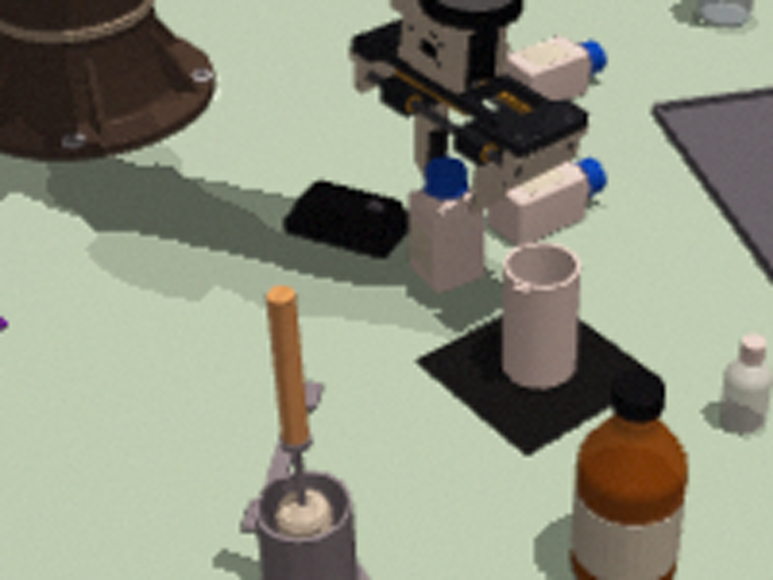

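View pics/w40.png

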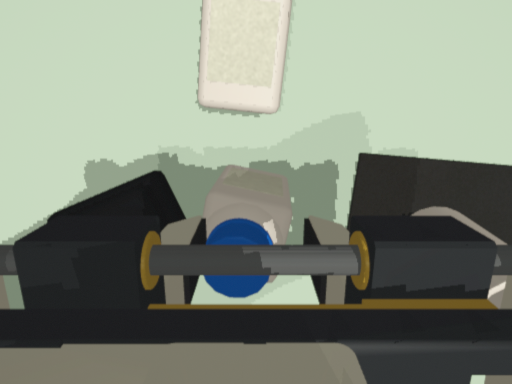

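```bash
python3 - <<'E'
from h import *
c=arm.camera("wrist"); p=onz(c,238,258,.104); print(p); plan((p[0],p[1],.081))
E
```

```text
[ 4.66481440e-01 -4.47573973e-04  1.04000000e-01]
units [-0.24  0.07  0.02] now [0.4739 0.0005 0.0811] [178.51   3.75  -8.39] w 0.0507 t 38.95
```

servo_tool(deltas=[[0.1,-0.22,0.05,0,0],[0.1,0,0,0,0],[-1,0,0,0,0],[-1,0,0,0,0],[-1,0,0,0,0],[-1,0,0,0,0],[-1,0,0,0,0],[-1,0,0,-0.3,0],[-1,0,0,-0.6,0],[-1,0,0,-0.6,0],[-1,0,0,-0.6,0],[-1,0,0,-0.4,0],[-1,0,0,0,0]], newtons=25)

```text
t: 40.03
ee_pos: [0.4706, 0.0016, 0.161]
tcp_rot: [178.5, 4.0, -8.3]
force: [1.7, -0.5, -1.9]
width: 0.0326
```

```bash
python3 snap.py scene s41 120 130 320 280; python3 - <<'E'
from h import *
plan((.715,.218,.15))
E
```

```text
40.0833 [0.4703 0.0014 0.16  ] [178.52   4.    -8.34] [ 0.57  0.33 -1.08] 0.0326
units [ 7.03 -8.32 -0.37] now [0.4703 0.0014 0.16  ] [178.52   4.    -8.34] w 0.0326 t 40.08
```

View pics/s41.png

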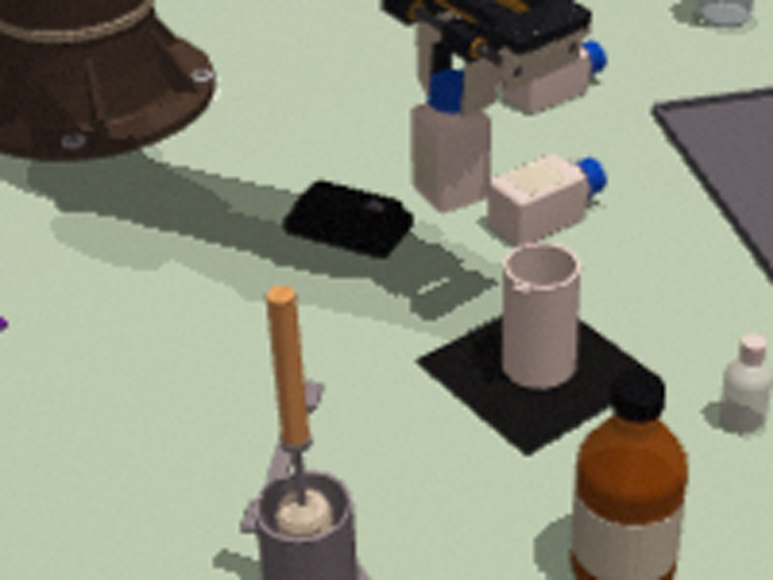

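servo_tool(deltas=[[-1,0.3,-0.35,0,0],[-1,0.5,-0.6,0,0],[-1,0.5,-0.6,0,0],[-1,0.5,-0.6,0,0],[-1,0.5,-0.6,0,0],[-1,0.5,-0.6,0,0],[-1,0.5,-0.6,0,0],[-1,0.5,-0.6,0,0],[-1,0.5,-0.6,0,0],[-1,0.5,-0.6,0,0],[-1,0.5,-0.6,0,0],[-1,0.5,-0.6,0,0],[-1,0.5,-0.6,0,0],[-1,0.5,-0.5,0,0],[-1,0.3,-0.3,0,0],[-1,0,0,0,0],[-1,0,0,0,0]])

```text
t: 41.5
ee_pos: [0.7216, 0.2367, 0.1075]
tcp_rot: [177.9, 5.5, -8.5]
force: [0.5, -0.8, -1.2]
width: 0.0325
```

```bash
python3 snap.py scene s42 250 60 450 210; python3 - <<'E'
from h import *
plan((.715,.218,.095))
E
```

```text
41.55 [0.721  0.2367 0.1072] [177.85   5.54  -8.43] [-0.29  0.41 -1.58] 0.033
units [-0.07  0.63  0.44] now [0.721  0.2367 0.1072] [177.85   5.54  -8.43] w 0.033 t 41.55
```

View pics/s42.png

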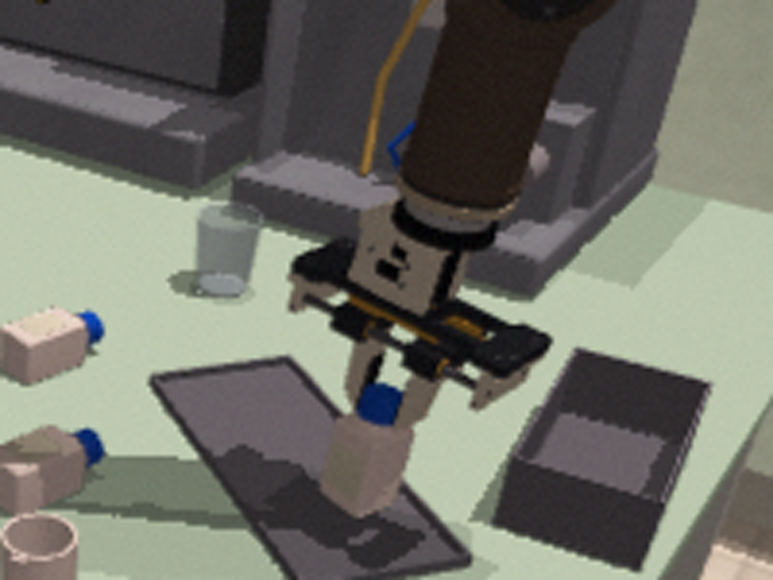

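servo_tool(deltas=[[-1,-0.1,0.35,0,0],[-1,0,0.2,0,0],[-1,0,0,0.2,0],[-1,0,0,0.2,0],[-1,0,0,0.15,0],[-1,0,0,0,0]])

```text
t: 42.05
ee_pos: [0.7115, 0.2175, 0.0889]
tcp_rot: [177.7, 5.7, -8.5]
force: [0.1, -1.2, -1.7]
width: 0.0325
```

```bash
python3 snap.py scene s43 270 90 420 200; python3 - <<'E'
from h import *
plan((.715,.218,.085)); print(arm.observe()["force"])
E
```

```text
42.1 [0.7117 0.2176 0.0893] [177.71   5.64  -8.54] [ 0.09  0.22 -1.63] 0.0325
units [ 0.12 -0.03  0.13] now [0.7117 0.2176 0.0893] [177.71   5.64  -8.54] w 0.0325 t 42.1
[ 0.08681963  0.21855149 -1.63322148]
```

View pics/s43.png

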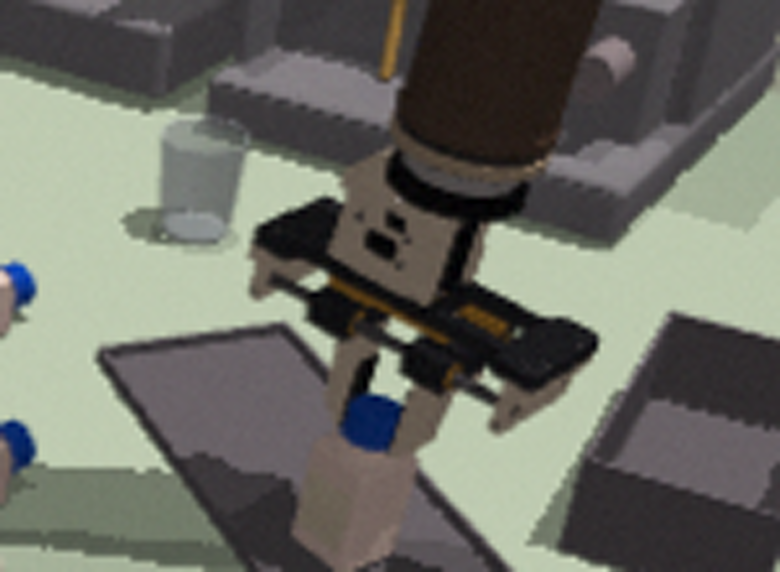

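servo_tool(deltas=[[-1,0,0,0.12,0],[-1,0,0,0.08,0],[-1,0,0,0.06,0],[-1,0,0,0,0],[-0.2,0,0,0,0],[0,0,0,0,0],[0.2,0,0,0,0],[0.2,0,0,0,0],[0.2,0,0,0,0],[0.2,0,0,0,0]])

```text
t: 42.93
ee_pos: [0.7129, 0.2202, 0.0871]
tcp_rot: [178.0, 5.3, -8.5]
force: [-1.2, 0.4, 0.7]
width: 0.0547
```

```bash
python3 snap.py scene s44 270 90 420 200
```

```text
42.9833 [0.7129 0.2202 0.0871] [177.96   5.3   -8.49] [1.72 0.51 0.09] 0.0551
```

View pics/s44.png

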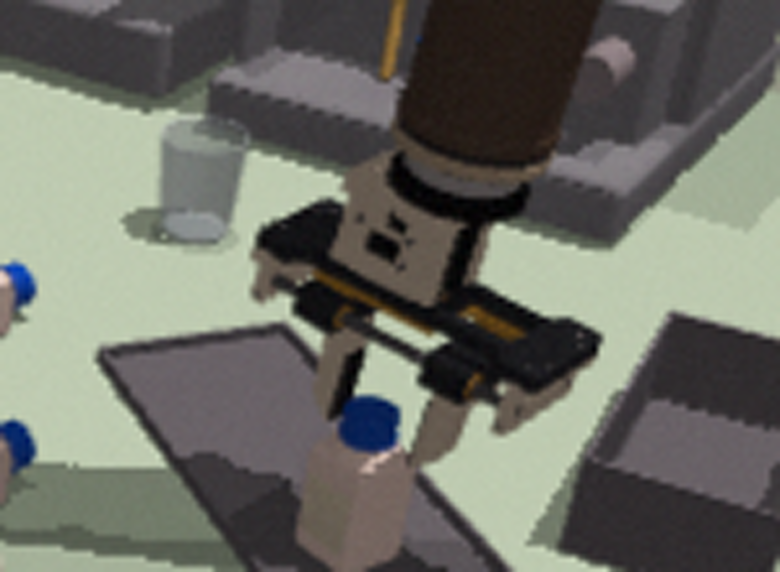

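servo_tool(deltas=[[0.3,0,0,-0.3,0],[0.3,0,0,-0.6,0],[0.3,0,0,-0.7,0],[0.3,0,0,-0.7,0],[0.3,0,0,-0.7,0],[0.3,0,0,-0.3,0],[0.3,0,0,0,0]], newtons=6)

```text
t: 43.57
ee_pos: [0.7222, 0.2219, 0.1911]
tcp_rot: [177.9, 5.5, -8.5]
force: [0.5, -0.5, 0.4]
width: 0.0597
```

```bash
python3 snap.py scene s45 150 60 420 250; python3 - <<'E'
from h import *
plan((.49,.145,.18),-12.5)
E
```

```text
43.6167 [0.722  0.2219 0.1903] [177.89   5.48  -8.49] [0.29 0.15 0.29] 0.0599
units [-7.2   3.64  1.17] now [0.722  0.2219 0.1903] [177.89   5.48  -8.49] w 0.0599 t 43.62
tool turn rad 0.07 deg -4.014694078509692
```

View pics/s45.png

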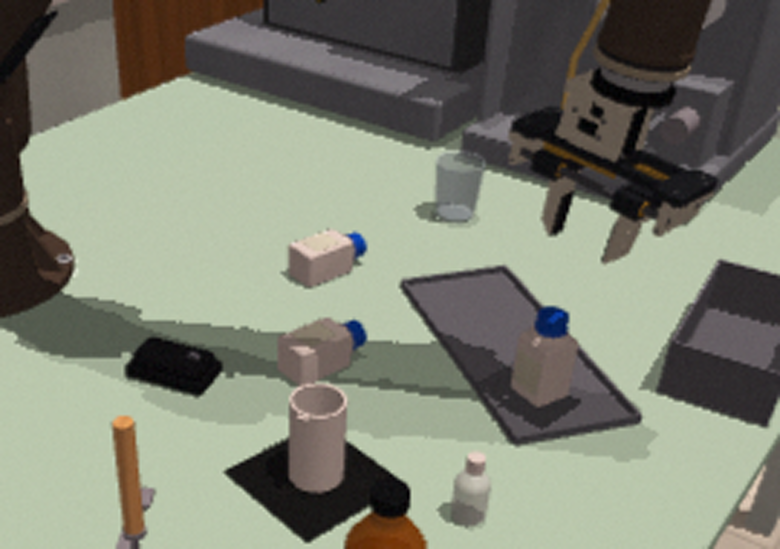

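servo_tool(deltas=[[0.3,-0.4,0.2,0.05,0],[0.3,-0.6,0.3,0.06,0],[0.3,-0.6,0.3,0.06,0],[0.3,-0.6,0.3,0.06,0],[0.3,-0.6,0.3,0.06,0],[0.3,-0.6,0.3,0.06,0],[0.3,-0.6,0.3,0.06,0],[0.3,-0.6,0.3,0.06,0],[0.3,-0.6,0.3,0.06,0],[0.3,-0.6,0.3,0.06,0.07],[0.3,-0.6,0.3,0.06,0],[0.3,-0.4,0.2,0,0],[0.3,0,0,0,0],[0.3,0,0,0,0]])

```text
t: 44.78
ee_pos: [0.4821, 0.1437, 0.1762]
tcp_rot: [176.6, 6.6, -12.8]
force: [-0.1, -0.1, 0.3]
width: 0.0598
```

```bash
python3 snap.py wrist w46; python3 - <<'E'
from h import *
plan((.49,.145,.18),-12.5)
c=arm.camera("wrist");print(proj(c,(.49,.157,.024)),proj(c,(.48,.103,.024)))
E
```

```text
44.8333 [0.4821 0.1438 0.1762] [176.59   6.58 -12.83] [-1.04  0.87 -0.55] 0.0596
units [ 0.23 -0.09 -0.16] now [0.4821 0.1438 0.1762] [176.59   6.58 -12.83] w 0.0596 t 44.83
tool turn rad -0.006 deg 0.32629909353329367
(np.float64(279.09139764591504), np.float64(148.40821455453022)) (np.float64(280.0459994675019), np.float64(202.70819312845992))
```

View pics/w46.png

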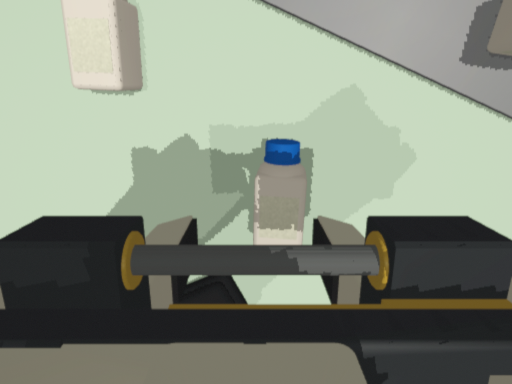

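```bash
python3 - <<'E'
from h import *
c=arm.camera("wrist")
g=cv2.cvtColor(c["color"],cv2.COLOR_BGR2HSV); m=(g[...,0]>100)&(g[...,0]<128)&(g[...,1]>120); m[220:]=0
ys,xs=np.nonzero(m);print(xs.min(),xs.max(),ys.min(),ys.max())
for p,z in [((265,152),.024),((300,152),.024),((282.5,140),.024),((256,185),.048),((307,185),.048),((255,230),.048),((304,230),.048)]: print(p,z,onz(c,*p,z).round(4))
t=arm.camera("top"); cv2.imwrite("pics/t46.png",cv2.resize(t["color"][160:260,140:260],None,fx=6,fy=6,interpolation=cv2.INTER_CUBIC))
E
```

```text
264 299 140 165
(265, 152) 0.024 [0.4769 0.1566 0.024 ]
(300, 152) 0.024 [0.5094 0.1501 0.024 ]
(282.5, 140) 0.024 [0.4955 0.1646 0.024 ]
(256, 185) 0.048 [0.4654 0.1329 0.048 ]
(307, 185) 0.048 [0.5106 0.1243 0.048 ]
(255, 230) 0.048 [0.4545 0.0891 0.048 ]
(304, 230) 0.048 [0.5001 0.0813 0.048 ]
```

View pics/t46.png

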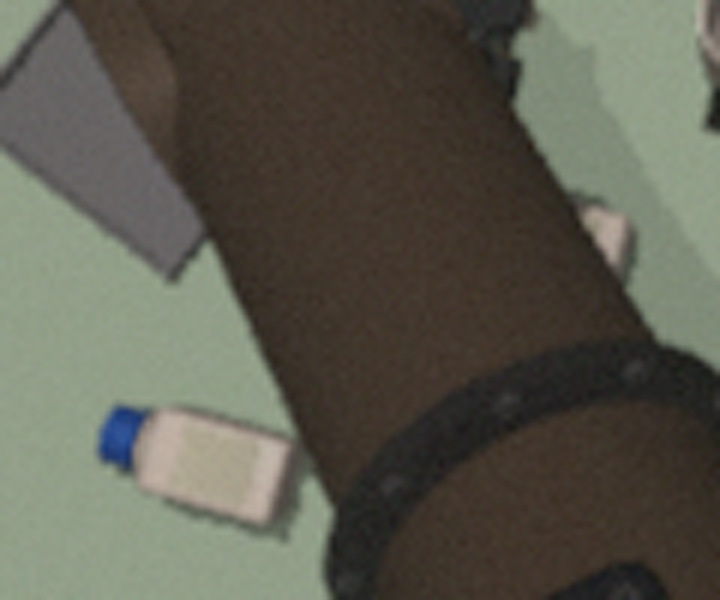

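```bash
python3 - <<'E'
from h import *
plan((.493,.152,.05),-13.9)
E
```

```text
units [ 0.73 -0.56  4.14] now [0.4834 0.1445 0.1765] [176.67   6.52 -12.83] w 0.0595 t 44.98
tool turn rad 0.019 deg -1.0735366905032322
```

servo_tool(deltas=[[0.3,0.3,-0.25,0.4,0.02],[0.3,0.3,-0.2,0.5,0],[0.3,0.1,-0.1,0.6,0],[0.3,0,0,0.6,0],[0.3,0,0,0.6,0],[0.3,0,0,0.6,0],[0.3,0,0,0.5,0],[0.3,0,0,0.3,0],[0.3,0,0,0,0],[0.3,0,0,0,0]])

```text
t: 45.82
ee_pos: [0.5015, 0.1562, 0.0438]
tcp_rot: [176.9, 6.2, -14.1]
force: [0.4, 0.4, 0.9]
width: 0.0598
```

```bash
python3 snap.py wrist w47; python3 - <<'E'
from h import *
plan((.493,.152,.012),-13.9)
E
```

```text
45.8667 [0.5016 0.1562 0.044 ] [176.87   6.23 -14.07] [-0.42 -0.25  0.14] 0.0597
units [-0.13  0.15  1.1 ] now [0.5016 0.1562 0.044 ] [176.87   6.23 -14.07] w 0.0597 t 45.87
tool turn rad -0.003 deg 0.17430328331998624
```

View pics/w47.png

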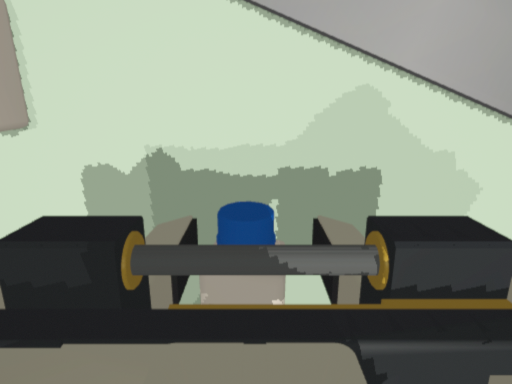

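servo_tool(deltas=[[0.3,-0.13,0.12,0.3,0],[0.3,0,0,0.4,0],[0.3,0,0,0.35,0],[0.3,0,0,0.2,0],[0.3,0,0,0.15,0],[0.3,0,0,0.1,0],[0.3,0,0,0.1,0],[0.3,0,0,0,0]])

```text
t: 46.53
ee_pos: [0.4966, 0.1532, 0.0041]
tcp_rot: [177.1, 5.4, -14.1]
force: [-0.4, 0.4, -0.8]
width: 0.0585
```

```bash
python3 - <<'E'
from h import *
plan((.493,.152,.012),-13.9); print(arm.observe()["force"])
E
```

```text
units [-0.13  0.08 -0.25] now [0.4966 0.1532 0.0041] [177.13   5.44 -14.13] w 0.0585 t 46.53
tool turn rad -0.004 deg 0.2342400685076882
[-0.44509554  0.36799869 -0.79005017]
```

servo_tool(deltas=[[0.3,-0.05,0.02,0.2,0],[0.3,-0.05,0.02,0.2,0],[0.3,-0.05,0.02,0.2,0],[0.3,0,0,0.2,0],[0.3,0,0,0.2,0]])

```text
t: 46.95
ee_pos: [0.5073, 0.1511, 0.0006]
tcp_rot: [177.5, 3.2, -14.5]
force: [-12.2, -9.9, 70.9]
width: 0.0376
```

servo_tool(deltas=[[0.3,0,0,-0.15,0],[0.3,-0.1,0,-0.1,0],[0.3,-0.1,0,-0.05,0],[0.3,-0.1,0,0,0],[0.3,0,0,0,0]])

```text
t: 47.37
ee_pos: [0.5014, 0.1538, 0.0146]
tcp_rot: [177.7, 2.8, -14.5]
force: [-0.3, 0.9, -0.8]
width: 0.0599
```

```bash
python3 snap.py wrist w48; python3 snap.py scene s48 200 80 350 200; python3 - <<'E'
from h import *
plan((.493,.152,.012),-13.9); print(arm.observe()["force"])
E
```

```text
47.4167 [0.5016 0.1537 0.0145] [177.66   2.76 -14.51] [ 0.12 -0.2   0.39] 0.0599
47.4667 [0.5018 0.1536 0.0144] [177.65   2.77 -14.52] [ 0.04  0.39 -0.19] 0.0598
units [-0.27  0.12  0.1 ] now [0.5018 0.1536 0.0144] [177.65   2.77 -14.52] w 0.0598 t 47.47
tool turn rad -0.011 deg 0.6242912878726941
[ 0.04375624  0.3914495  -0.18937876]
```

View pics/w48.png

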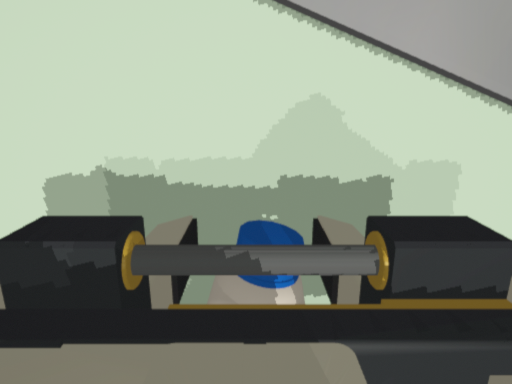

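View pics/s48.png

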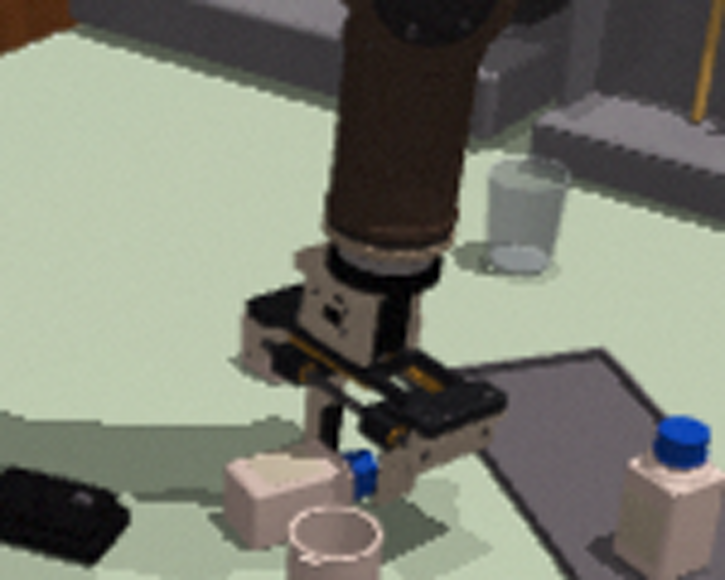

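```bash
python3 - <<'E'
from h import *
c=arm.camera("wrist"); e=onz(c,270,221,.036); b=onz(c,269,288,.036); print(e,b)
s=arm.observe(); R=toolR(); print((R.T@(e-s["ee_pos"])*1000).round(1),(R.T@(b-s["ee_pos"])*1000).round(1))
E
```

```text
[0.51251937 0.16761956 0.036     ] [0.50392519 0.13442476 0.036     ]
[  5.7 -15.4 -22.6] [  5.7  18.9 -21.2]
```

servo_tool(deltas=[[0.3,0.1,-0.1,0.05,0],[0.3,0,0,0.05,0],[-1,0,0,0,0],[-1,0,0,0,0],[-1,0,0,0,0],[-1,0,0,0,0],[-1,0,0,0,0],[-1,0,0,0,0],[-1,0,0,0,0],[-1,0,0,0,0]], newtons=4)

```text
t: 48.35
ee_pos: [0.5054, 0.1555, 0.0089]
tcp_rot: [177.6, 2.9, -14.6]
force: [0.3, 0.6, -0.7]
width: 0.0337
```

```bash
python3 snap.py wrist w49
```

```text
48.4 [0.5053 0.1555 0.0089] [177.59   2.91 -14.56] [ 0.86  0.24 -1.02] 0.0341
```

View pics/w49.png

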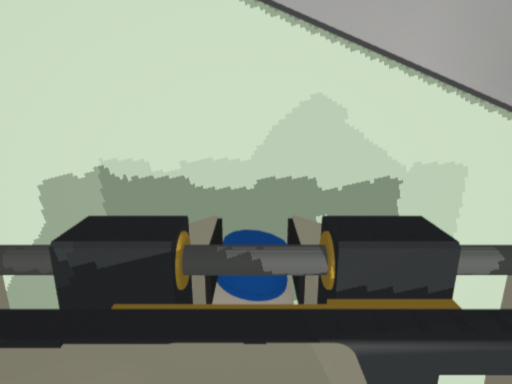

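servo_tool(deltas=[[-1,0,0.17,-0.4,0],[-1,0,0.17,-0.4,0],[-1,0,0.25,-0.33,0],[-1,0,0.25,-0.33,0],[-1,0,0.33,-0.25,0],[-1,0,0.33,-0.25,0],[-1,0,0.38,-0.17,0],[-1,0,0.38,-0.17,0],[-1,0,0,0,0],[-1,0,0,0,0]], newtons=3)

```text
t: 49.23
ee_pos: [0.4908, 0.082, 0.0903]
tcp_rot: [177.5, 2.8, -14.8]
force: [0.6, -0.0, -2.5]
width: 0.0331
```

```bash
python3 snap.py scene s50 170 80 350 215
```

```text
49.2833 [0.4907 0.0818 0.0901] [177.47   2.78 -14.76] [-0.53 -0.19 -1.82] 0.0329
```

View pics/s50.png

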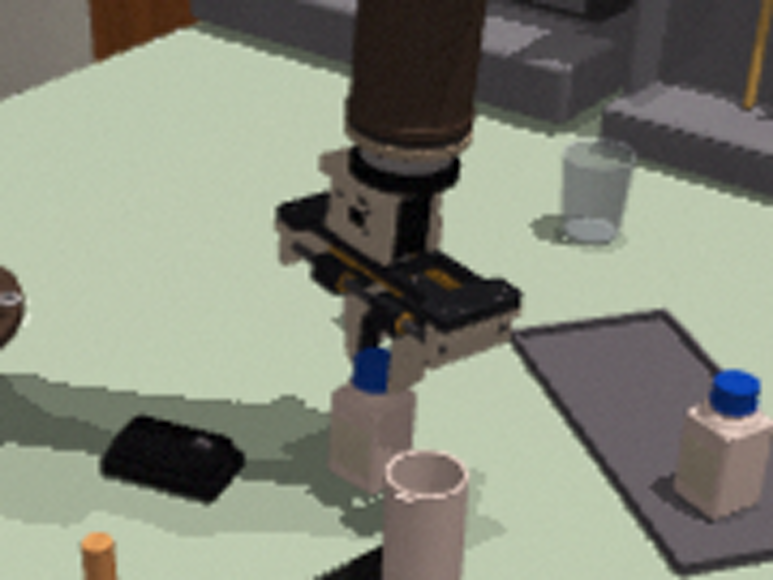

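servo_tool(deltas=[[-1,0,0,0.2,0],[-1,0,0.15,0.15,0],[-1,0,0.15,0.08,0],[-1,0,0.2,0.03,0],[-1,0,0.15,0.03,0],[-1,0,0,0,0]])

```text
t: 49.78
ee_pos: [0.4889, 0.0753, 0.079]
tcp_rot: [178.5, 2.4, -14.1]
force: [-1.3, -0.0, -0.8]
width: 0.033
```

```bash
python3 snap.py scene s51 170 80 350 215
```

```text
49.8333 [0.4889 0.0754 0.0788] [178.44   2.4  -14.08] [-0.97  2.59  5.67] 0.0328
```

View pics/s51.png

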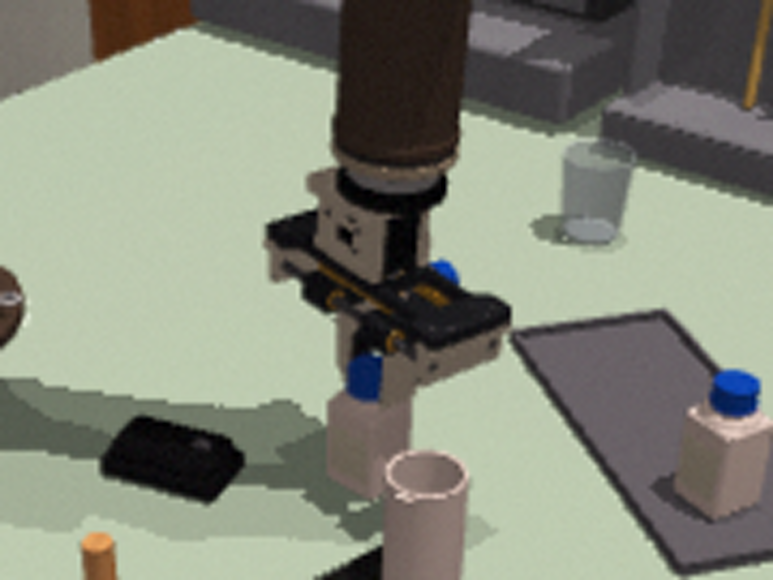

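Touching the bench and nearly upright. I'll open a little so it settles flat.

servo_tool(deltas=[[-0.2,0,0,0,0],[-0.1,0,0,0,0],[0,0,0,0,0],[0.1,0,0,0,0],[0.1,0,0,0,0],[0.1,0,0,0,0]])

```text
t: 50.33
ee_pos: [0.4874, 0.074, 0.076]
tcp_rot: [178.3, 2.6, -14.1]
force: [-0.7, 0.2, 1.1]
width: 0.0502
```

```bash
python3 snap.py scene s52 170 80 350 215;  python3 snap.py wrist w52
```

```text
50.3833 [0.4874 0.074  0.0761] [178.26   2.63 -14.06] [ 0.31 -0.68  0.26] 0.0504
50.4333 [0.4874 0.0741 0.0762] [178.27   2.62 -14.05] [ 1.3  -0.35  0.02] 0.0506
```

View pics/s52.png

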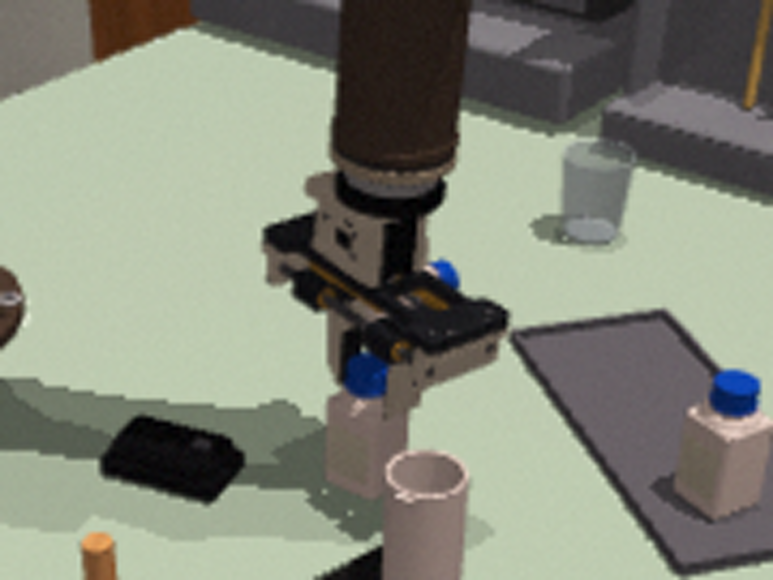

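View pics/w52.png

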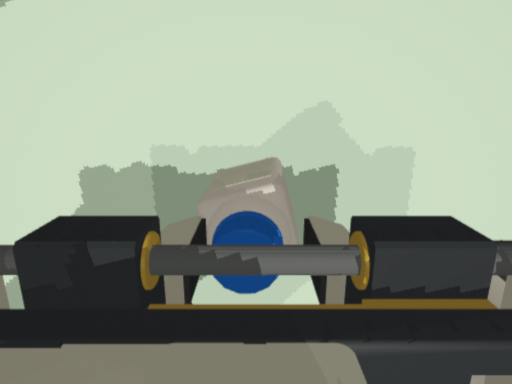

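servo_tool(deltas=[[0.1,-0.12,-0.02,-0.05,0],[0.1,0,0,0,0],[-1,0,0,0,0],[-1,0,0,0,0],[-1,0,0,0,0],[-1,0,0,0,0],[-1,0,0,0,0],[-1,0,0,-0.3,0],[-1,0,0,-0.6,0],[-1,0,0,-0.6,0],[-1,0,0,-0.6,0],[-1,0,0,-0.4,0],[-1,0,0,0,0]], newtons=25)

```text
t: 51.52
ee_pos: [0.486, 0.0769, 0.1572]
tcp_rot: [178.2, 2.9, -14.0]
force: [1.5, -0.3, -1.4]
width: 0.0324
```

```bash
python3 snap.py scene s53 170 80 350 215; python3 - <<'E'
from h import *
plan((.634,.277,.16))
E
```

```text
51.5667 [0.4857 0.0768 0.1563] [178.17   2.89 -14.02] [-0.02  0.43 -1.32] 0.0322
units [ 3.17 -7.66 -0.53] now [0.4857 0.0768 0.1563] [178.17   2.89 -14.02] w 0.0322 t 51.57
```

View pics/s53.png

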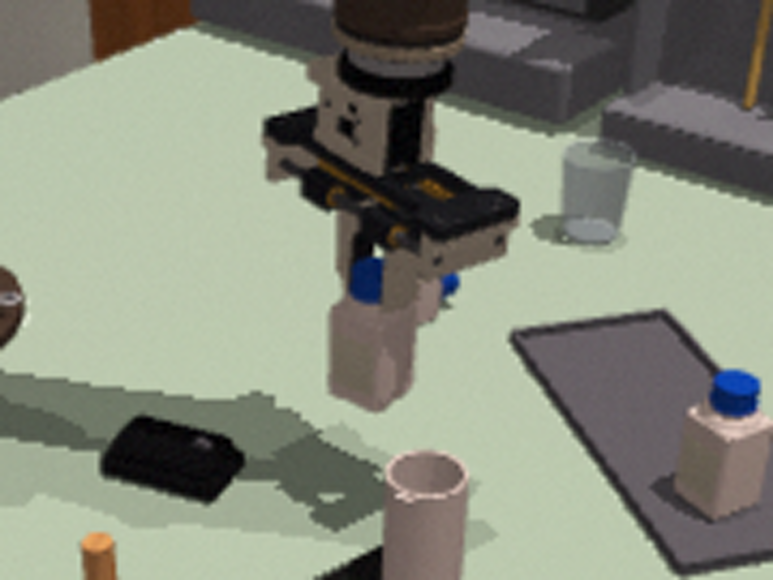

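servo_tool(deltas=[[-1,0.12,-0.3,-0.06,0],[-1,0.23,-0.55,-0.06,0],[-1,0.23,-0.55,-0.06,0],[-1,0.23,-0.55,-0.06,0],[-1,0.23,-0.55,-0.06,0],[-1,0.23,-0.55,-0.06,0],[-1,0.23,-0.55,-0.06,0],[-1,0.23,-0.55,-0.06,0],[-1,0.23,-0.55,-0.06,0],[-1,0.23,-0.55,-0.06,0],[-1,0.23,-0.55,-0.06,0],[-1,0.23,-0.55,-0.06,0],[-1,0.2,-0.5,-0.06,0],[-1,0.1,-0.3,0,0],[-1,0,0,0,0],[-1,0,0,0,0]])

```text
t: 52.9
ee_pos: [0.6241, 0.2779, 0.147]
tcp_rot: [177.3, 4.2, -14.1]
force: [0.3, -0.0, -2.5]
width: 0.0326
```

```bash
python3 snap.py scene s54 250 60 430 195; python3 - <<'E'
from h import *
plan((.634,.277,.088))
E
```

```text
52.95 [0.6239 0.2777 0.1469] [177.32   4.22 -14.07] [ 0.2   0.49 -1.2 ] 0.0326
units [ 0.48 -0.15  1.93] now [0.6239 0.2777 0.1469] [177.32   4.22 -14.07] w 0.0326 t 52.95
```

View pics/s54.png

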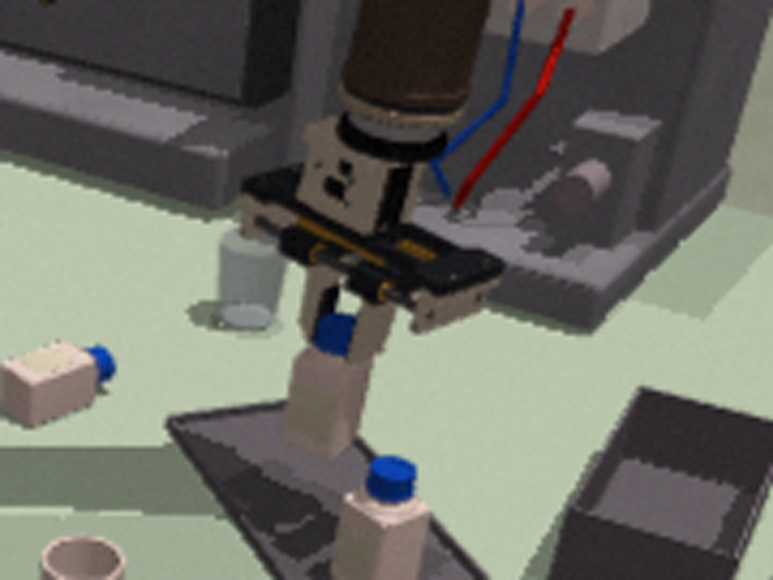

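servo_tool(deltas=[[-1,0.35,-0.1,0,0],[-1,0.1,0,0.4,0],[-1,0.02,0,0.5,0],[-1,0.02,0,0.5,0],[-1,0,0,0.3,0],[-1,0,0,0.15,0],[-1,0,0,0.1,0],[-1,0,0,0,0]])

```text
t: 53.62
ee_pos: [0.6315, 0.2681, 0.083]
tcp_rot: [177.0, 4.2, -14.4]
force: [0.1, -0.2, 0.6]
width: 0.0323
```

```bash
python3 snap.py scene s55 250 60 430 195; python3 - <<'E'
from h import *
plan((.634,.277,.082))
E
```

```text
53.6667 [0.6316 0.2681 0.0831] [177.06   4.23 -14.37] [-0.31 -0.99 -0.44] 0.0326
units [ 0.01 -0.31  0.02] now [0.6316 0.2681 0.0831] [177.06   4.23 -14.37] w 0.0326 t 53.67
```

View pics/s55.png

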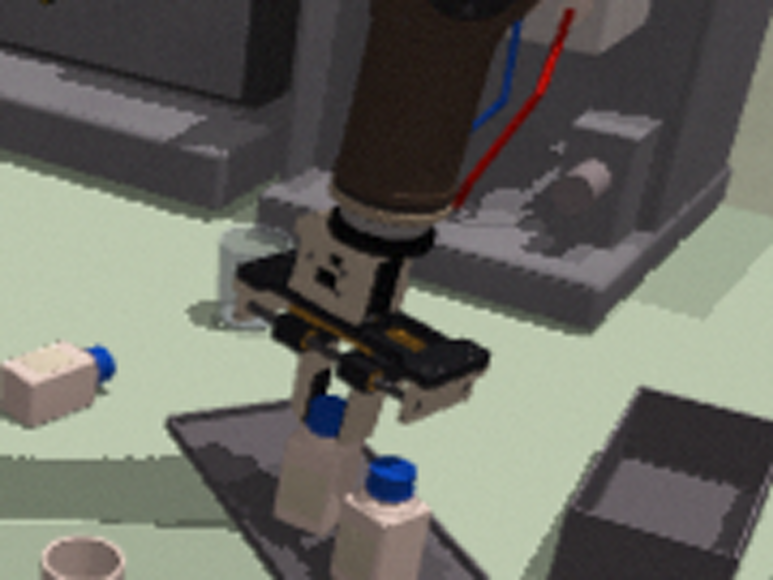

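servo_tool(deltas=[[-1,0,0,0.1,0],[-1,0,0,0.08,0],[-1,0,0,0,0],[-0.2,0,0,0,0],[-0.1,0,0,0,0],[0,0,0,0,0],[0,0,0,0,0],[0,0,0,0,0],[0,0,0,-0.3,0],[0,0,0,-0.5,0],[0,0,0,-0.6,0],[0,0,0,-0.6,0],[0.1,0,0,-0.6,0],[0.3,0,0,-0.4,0],[0.3,0,0,0,0]], newtons=6)

```text
t: 54.92
ee_pos: [0.6406, 0.2721, 0.1795]
tcp_rot: [177.4, 3.9, -14.4]
force: [-0.1, -0.8, -0.1]
width: 0.0577
```

```bash
python3 snap.py scene s56 170 60 430 250; python3 - <<'E'
from h import *
plan((.369,.31,.19),-14)
E
```

```text
54.9667 [0.6403 0.272  0.1784] [177.34   3.96 -14.35] [ 0.1  -0.04 -0.9 ] 0.0591
units [-9.08  1.    0.29] now [0.6403 0.272  0.1784] [177.34   3.96 -14.35] w 0.0591 t 54.97
tool turn rad -0.006 deg 0.35351356863621675
```

View pics/s56.png

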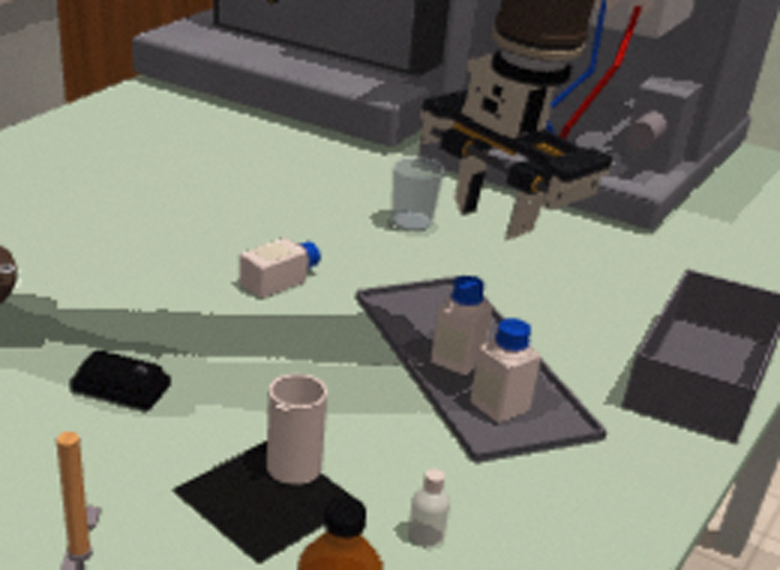

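servo_tool(deltas=[[0.3,-0.4,0.04,0.02,0],[0.3,-0.6,0.07,0.02,0],[0.3,-0.6,0.07,0.02,0],[0.3,-0.6,0.07,0.02,0],[0.3,-0.6,0.07,0.02,0],[0.3,-0.6,0.07,0.02,0],[0.3,-0.6,0.07,0.02,0],[0.3,-0.6,0.07,0.02,0],[0.3,-0.6,0.07,0.02,0],[0.3,-0.6,0.07,0.02,0],[0.3,-0.6,0.07,0.02,0],[0.3,-0.6,0.07,0.02,0],[0.3,-0.6,0.07,0.02,0],[0.3,-0.6,0.07,0.02,0],[0.3,-0.4,0,0,0],[0.3,0,0,0,0],[0.3,0,0,0,0]])

```text
t: 56.38
ee_pos: [0.3649, 0.3018, 0.1762]
tcp_rot: [176.4, 4.6, -14.5]
force: [0.4, 0.3, -0.5]
width: 0.0593
```

```bash
python3 snap.py wrist w57; python3 snap.py top t57 190 60 420 230; python3 - <<'E'
from h import *
plan((.369,.34,.19),-14)
E
```

```text
56.4333 [0.365  0.3019 0.1762] [176.39   4.65 -14.51] [ 0.45 -0.26 -0.01] 0.0593
56.4833 [0.3655 0.3018 0.1762] [176.4    4.64 -14.55] [ 0.75 -0.67  0.53] 0.0596
units [-0.24 -1.23 -0.52] now [0.3655 0.3018 0.1762] [176.4    4.64 -14.55] w 0.0596 t 56.48
tool turn rad -0.01 deg 0.5510810655023732
```

View pics/w57.png

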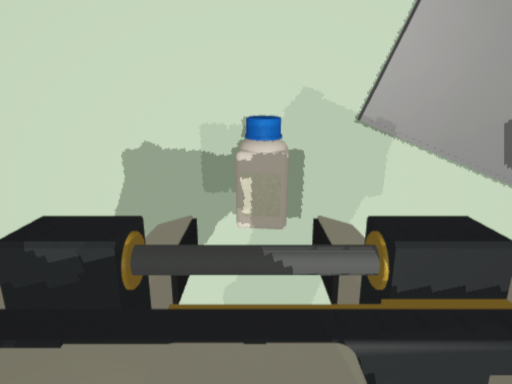

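View pics/t57.png

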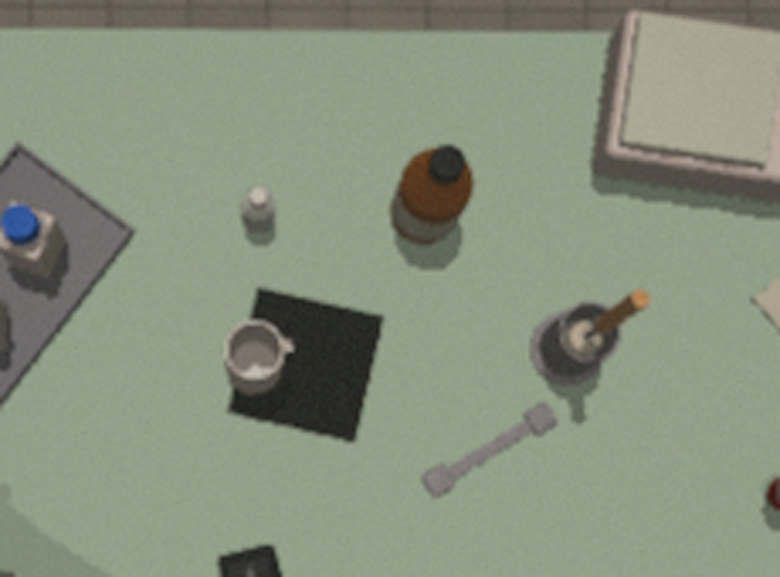

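```bash
python3 - <<'E'
from h import *
c=arm.camera("wrist")
for p,z in [((247,128),.024),((281,128),.024),((264,118),.024),((236.5,165),.048),((288.5,165),.048),((236.5,215),.048),((287.5,215),.048),((262,227),.04)]: print(p,z,onz(c,*p,z).round(4))
E
```

```text
(247, 128) 0.024 [0.3539 0.3388 0.024 ]
(281, 128) 0.024 [0.3847 0.3312 0.024 ]
(264, 118) 0.024 [0.3716 0.3439 0.024 ]
(236.5, 165) 0.048 [0.3395 0.3119 0.048 ]
(288.5, 165) 0.048 [0.3847 0.3012 0.048 ]
(236.5, 215) 0.048 [0.3265 0.265  0.048 ]
(287.5, 215) 0.048 [0.3732 0.2546 0.048 ]
(262, 227) 0.04 [0.3456 0.2442 0.04  ]
```

```bash
python3 - <<'E'
from h import *
plan((.3685,.332,.05),-14.8)
E
```

```text
units [ 0.17 -1.26  4.14] now [0.3658 0.3018 0.1762] [176.41   4.63 -14.58] w 0.0593 t 56.53
tool turn rad 0.004 deg -0.21804793707943304
```

servo_tool(deltas=[[0.3,0.1,-0.4,0.4,0],[0.3,0.05,-0.4,0.5,0],[0.3,0,-0.4,0.6,0],[0.3,0,0,0.6,0],[0.3,0,0,0.6,0],[0.3,0,0,0.6,0],[0.3,0,0,0.5,0],[0.3,0,0,0.3,0],[0.3,0,0,0,0],[0.3,0,0,0,0]])

```text
t: 57.37
ee_pos: [0.3801, 0.331, 0.0443]
tcp_rot: [176.6, 4.4, -15.4]
force: [-0.6, 0.5, 0.3]
width: 0.0595
```

```bash
python3 snap.py wrist w58; python3 - <<'E'
from h import *
plan((.3685,.332,.013),-14.8)
E
```

```text
57.4167 [0.3801 0.331  0.0445] [176.61   4.36 -15.39] [-0.11  0.03 -0.35] 0.06
units [-0.3   0.01  1.08] now [0.3801 0.331  0.0445] [176.61   4.36 -15.39] w 0.06 t 57.42
tool turn rad -0.01 deg 0.5872758373528342
```

View pics/w58.png

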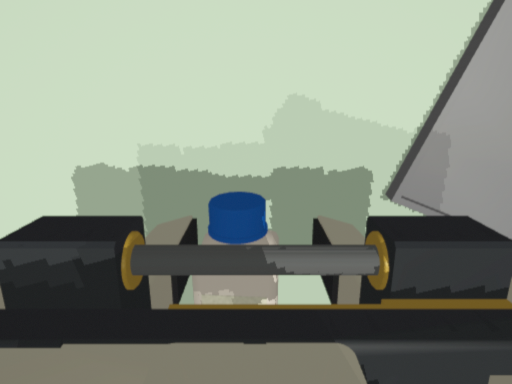

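servo_tool(deltas=[[0.3,-0.25,-0.1,0.3,0],[0.3,-0.03,0,0.4,0],[0.3,0,0,0.3,0],[0.3,0,0,0.1,0],[0.3,0,0,0,0],[-1,0,0,0,0],[-1,0,0,0,0],[-1,0,0,0,0],[-1,0,0,0,0],[-1,0,0,0,0],[-1,0,0,0,0],[-1,0,0,0,0],[-1,0,0,0,0]], newtons=4)

```text
t: 58.5
ee_pos: [0.3715, 0.3391, 0.0146]
tcp_rot: [177.1, 4.1, -15.4]
force: [-0.4, -0.4, -0.2]
width: 0.0325
```

```bash
python3 snap.py wrist w59
```

```text
58.55 [0.3715 0.3391 0.0146] [177.07   4.1  -15.44] [-0.54  0.16 -0.64] 0.033
```

View pics/w59.png

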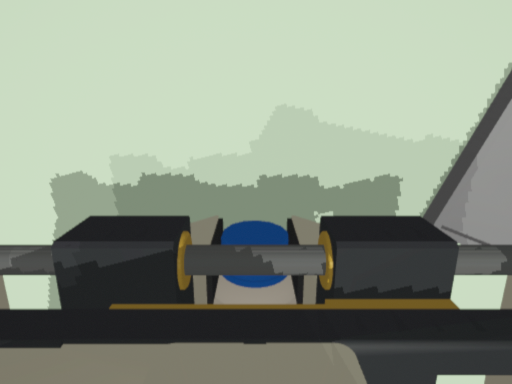

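servo_tool(deltas=[[-1,0,0.17,-0.4,0],[-1,0,0.17,-0.4,0],[-1,0,0.25,-0.33,0],[-1,0,0.25,-0.33,0],[-1,0,0.33,-0.25,0],[-1,0,0.33,-0.25,0],[-1,0,0.38,-0.17,0],[-1,0,0.38,-0.17,0],[-1,0,0,0,0],[-1,0,0,0,0]], newtons=3)

```text
t: 59.38
ee_pos: [0.3583, 0.2668, 0.096]
tcp_rot: [177.1, 3.9, -15.6]
force: [-0.1, 0.2, -1.6]
width: 0.0331
```

```bash
python3 snap.py scene s60 170 70 350 205
```

```text
59.4333 [0.3582 0.2667 0.0958] [177.03   3.95 -15.55] [-0.27 -0.94 -1.97] 0.0327
```

View pics/s60.png

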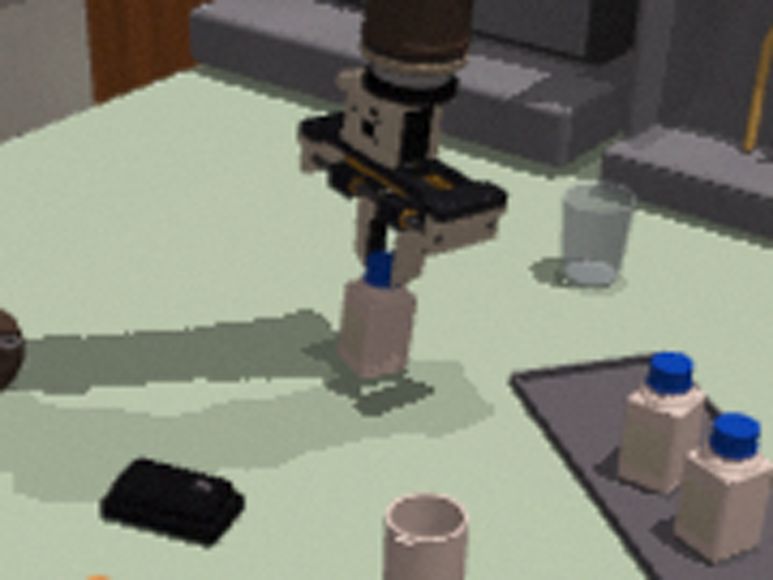

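servo_tool(deltas=[[-1,0,0,0.25,0],[-1,0,0.05,0.2,0],[-1,0,0.15,0.15,0],[-1,0,0.15,0.06,0],[-1,0,0.1,0.05,0],[-1,0,0,0.03,0],[-1,0,0,0,0]])

```text
t: 60.02
ee_pos: [0.3569, 0.267, 0.0778]
tcp_rot: [178.3, 3.6, -15.1]
force: [-1.0, -1.9, 6.9]
width: 0.0327
```

```bash
python3 snap.py scene s61 170 70 350 205
```

```text
60.0667 [0.3569 0.2669 0.0776] [178.33   3.57 -15.07] [-2.39 -3.13 14.2 ] 0.0325
```

View pics/s61.png

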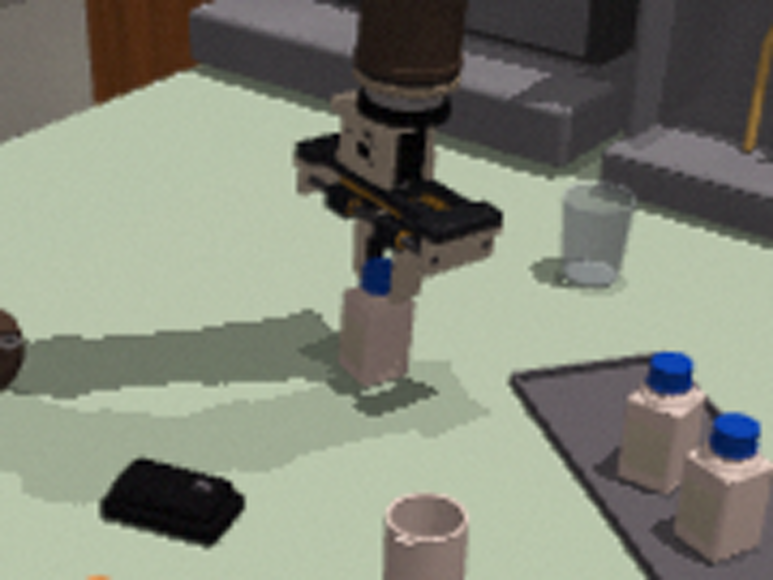

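servo_tool(deltas=[[-0.2,0,0,0,0],[-0.1,0,0,0,0],[0,0,0,0,0],[0.1,0,0,0,0],[0.1,0,0,0,0],[0.1,0,0,0,0]])

```text
t: 60.57
ee_pos: [0.3555, 0.2681, 0.0778]
tcp_rot: [178.2, 3.6, -14.8]
force: [-2.9, -2.6, 16.1]
width: 0.0364
```

```bash
python3 snap.py scene s62 170 70 350 205;  python3 snap.py wrist w62
```

```text
60.6167 [0.3555 0.2681 0.0778] [178.24   3.58 -14.83] [-3.25 -3.23 16.56] 0.0365
60.6667 [0.3555 0.2681 0.0778] [178.24   3.58 -14.84] [-3.78 -2.47 16.11] 0.0367
```

View pics/s62.png

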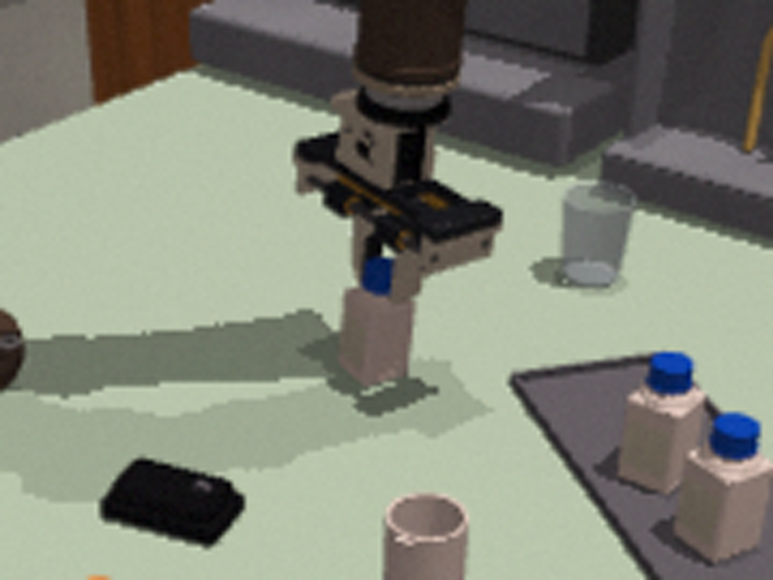

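View pics/w62.png

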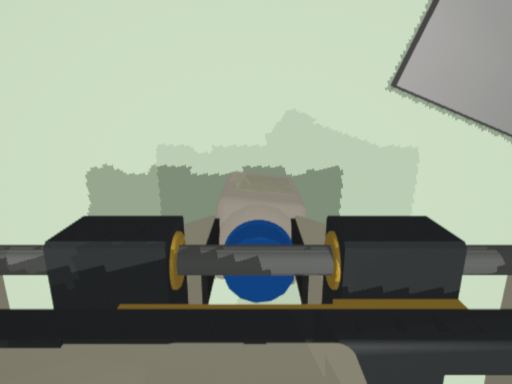

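servo_tool(deltas=[[0.1,0,0,-0.06,0],[0.1,0,0,-0.06,0],[0.1,0,0,-0.03,0],[0.1,0,0,0,0],[0.1,0,0,0,0]])

```text
t: 61.08
ee_pos: [0.3545, 0.2681, 0.0799]
tcp_rot: [178.1, 3.7, -14.7]
force: [1.2, 0.1, -0.3]
width: 0.0508
```

```bash
python3 snap.py scene s63 170 70 350 205;  python3 snap.py wrist w63
```

```text
61.1333 [0.3544 0.2681 0.0799] [178.12   3.74 -14.71] [-0.38  1.15 -0.35] 0.0505
61.1833 [0.3545 0.268  0.0799] [178.12   3.74 -14.72] [-0.37 -0.98  0.67] 0.0508
```

View pics/s63.png

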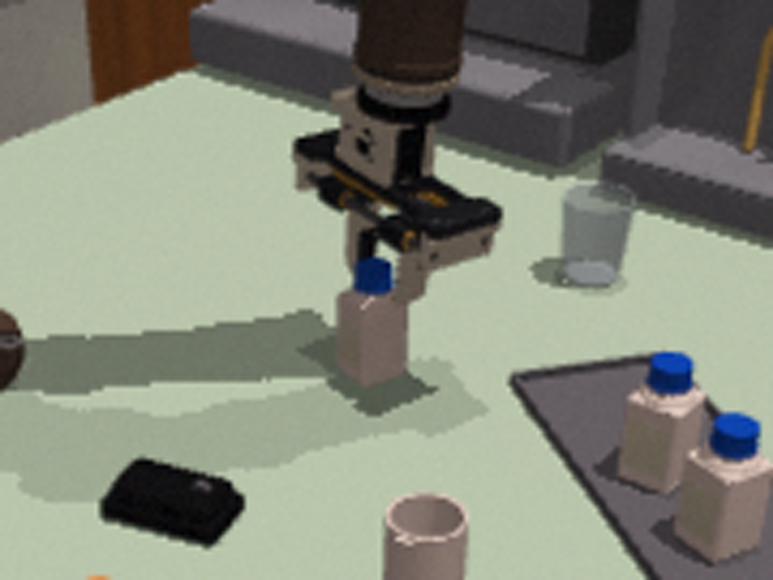

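View pics/w63.png

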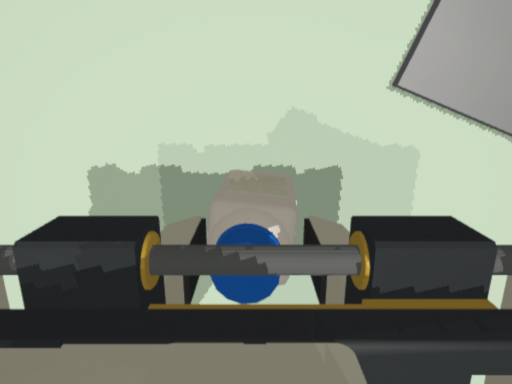

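Upright on the bench. I'll re-grip firmly and carry it to slot P2 in the tray.

servo_tool(deltas=[[0.1,-0.12,0.05,-0.05,0],[0.1,0,0,0,0],[-1,0,0,0,0],[-1,0,0,0,0],[-1,0,0,0,0],[-1,0,0,0,0],[-1,0,0,0,0],[-1,0,0,-0.3,0],[-1,0,0,-0.6,0],[-1,0,0,-0.6,0],[-1,0,0,-0.6,0],[-1,0,0,-0.4,0],[-1,0,0,0,0]], newtons=25)

```text
t: 62.27
ee_pos: [0.3544, 0.2678, 0.1611]
tcp_rot: [178.0, 3.9, -14.7]
force: [0.3, 0.7, -1.3]
width: 0.0323
```

```bash
python3 snap.py scene s64 170 50 350 185; python3 - <<'E'
from h import *
plan((.553,.336,.16))
E
```

```text
62.3167 [0.3541 0.2676 0.1601] [177.93   3.95 -14.66] [ 0.36  1.01 -1.63] 0.0322
units [ 5.82 -3.87 -0.54] now [0.3541 0.2676 0.1601] [177.93   3.95 -14.66] w 0.0322 t 62.32
```

View pics/s64.png

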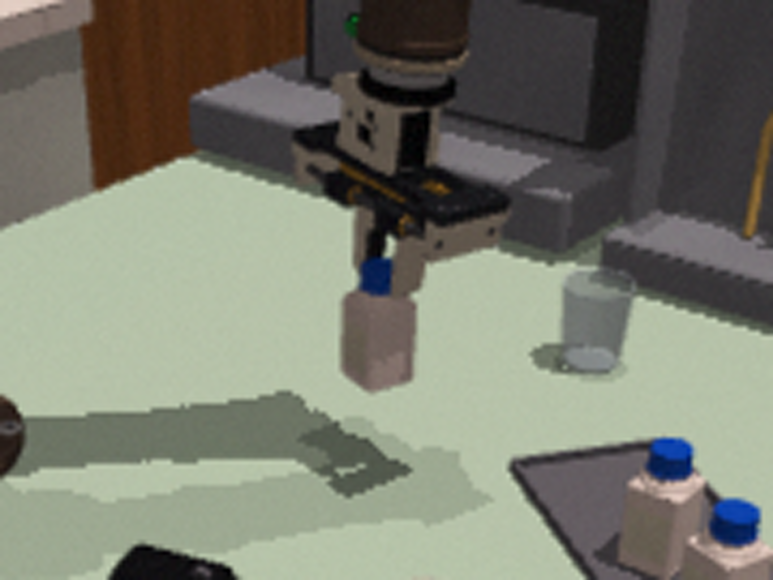

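servo_tool(deltas=[[-1,0.25,-0.15,-0.06,0],[-1,0.45,-0.3,-0.06,0],[-1,0.45,-0.3,-0.06,0],[-1,0.45,-0.3,-0.06,0],[-1,0.45,-0.3,-0.06,0],[-1,0.45,-0.3,-0.06,0],[-1,0.45,-0.3,-0.06,0],[-1,0.45,-0.3,-0.06,0],[-1,0.45,-0.3,-0.06,0],[-1,0.45,-0.3,-0.06,0],[-1,0.45,-0.3,-0.06,0],[-1,0.45,-0.3,-0.06,0],[-1,0.4,-0.25,0,0],[-1,0.2,-0.1,0,0],[-1,0,0,0,0],[-1,0,0,0,0]])

```text
t: 63.65
ee_pos: [0.5622, 0.3311, 0.1443]
tcp_rot: [176.7, 4.8, -14.8]
force: [-1.3, 0.3, -1.4]
width: 0.0322
```

```bash
python3 snap.py scene s65 250 60 430 195; python3 - <<'E'
from h import *
plan((.553,.336,.088))
E
```

```text
63.7 [0.5619 0.3309 0.1443] [176.64   4.75 -14.79] [-0.03  0.05 -1.16] 0.0323
units [-0.17 -0.2   1.89] now [0.5619 0.3309 0.1443] [176.64   4.75 -14.79] w 0.0323 t 63.7
```

View pics/s65.png

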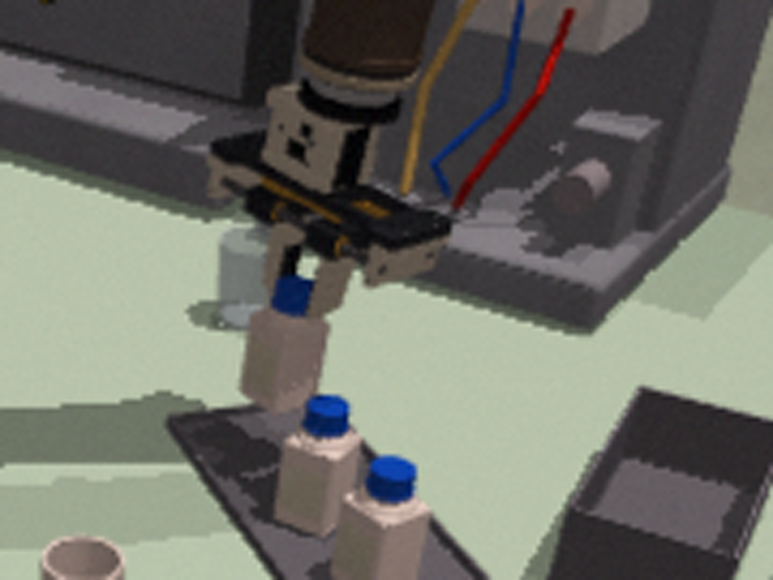

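servo_tool(deltas=[[-1,-0.2,-0.35,0,0],[-1,0,-0.05,0.3,0],[-1,0,0,0.45,0],[-1,0,0,0.45,0],[-1,0,0,0.3,0],[-1,0,0,0.15,0],[-1,0,0,0,0]])

```text
t: 64.28
ee_pos: [0.549, 0.3459, 0.0924]
tcp_rot: [176.7, 4.8, -14.5]
force: [0.5, -0.4, -1.3]
width: 0.0328
```

```bash
python3 snap.py scene s66 250 60 430 195; python3 - <<'E'
from h import *
plan((.553,.336,.0855));print(arm.observe()["force"])
E
```

```text
64.3333 [0.5491 0.346  0.0929] [176.73   4.8  -14.49] [-0.42  0.31 -1.13] 0.0328
units [0.23 0.28 0.24] now [0.5491 0.346  0.0929] [176.73   4.8  -14.49] w 0.0328 t 64.33
[-0.42086208  0.3122884  -1.1267709 ]
```

View pics/s66.png

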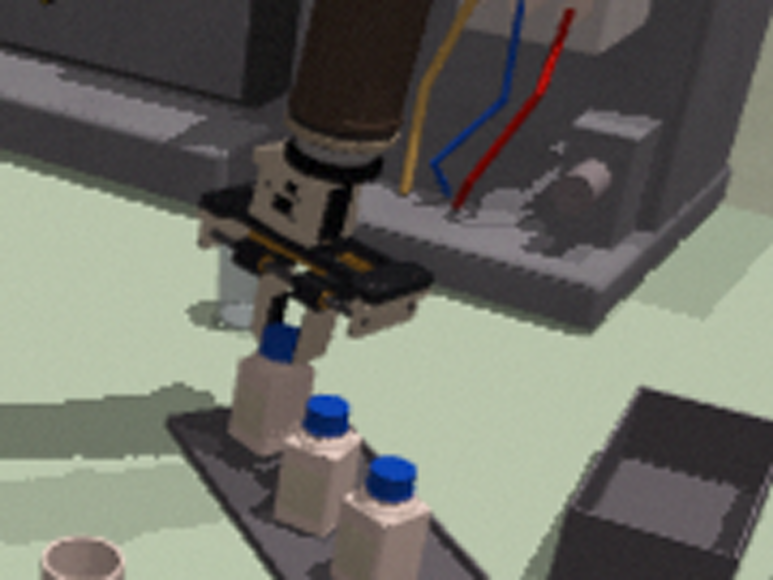

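servo_tool(deltas=[[-1,0.1,0.1,0.12,0],[-1,0,0,0.1,0],[-1,0,0,0.08,0],[-1,0,0,0.03,0],[-0.2,0,0,0,0],[-0.1,0,0,0,0],[0,0,0,0,0],[0.1,0,0,0,0],[0.1,0,0,0,0]], newtons=6)

```text
t: 65.08
ee_pos: [0.5534, 0.3431, 0.0873]
tcp_rot: [177.1, 4.5, -14.6]
force: [0.2, 0.8, 0.4]
width: 0.05
```

```bash
python3 snap.py scene s67 250 60 430 195
```

```text
65.1333 [0.5533 0.3431 0.0873] [177.07   4.49 -14.57] [-0.24 -0.1  -0.51] 0.0502
```

View pics/s67.png

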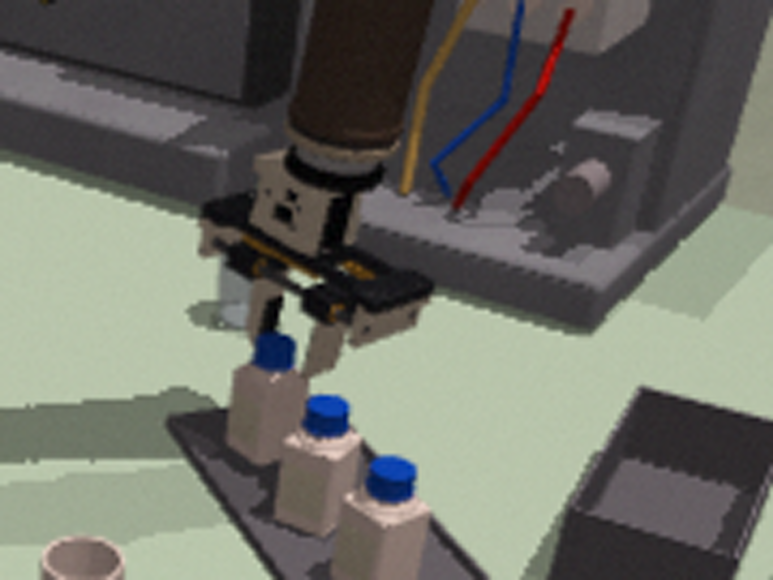

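servo_tool(deltas=[[0.1,0,0,-0.3,0],[0.1,0,0,-0.6,0],[0.1,0,0,-0.7,0],[0.1,0,0,-0.7,0],[0.2,0,0,-0.7,0],[0.5,0,0,-0.5,0],[0.8,0,0,0,0]])

```text
t: 65.72
ee_pos: [0.5624, 0.346, 0.1985]
tcp_rot: [177.0, 4.6, -14.5]
force: [0.7, 0.1, 1.4]
width: 0.0644
```

```bash
python3 snap.py scene s68 170 60 430 250; python3 - <<'E'
from h import *
c=arm.camera("top"); p=onz(c,265.5,163.8,.099); print("beaker",p); print("mat",onz(c,190+308/3.391,60+365/3.391,.004))
plan((p[0],p[1],.2))
E
```

```text
65.7667 [0.5621 0.3457 0.1973] [176.94   4.64 -14.54] [-0.37  0.39  0.2 ] 0.0678
beaker [ 0.58720402 -0.00732072  0.099     ]
mat [ 0.59185591 -0.05992851  0.004     ]
units [ 3.76 11.17  0.16] now [0.5614 0.3452 0.1955] [176.83   4.73 -14.54] w 0.0715 t 65.82
```

View pics/s68.png

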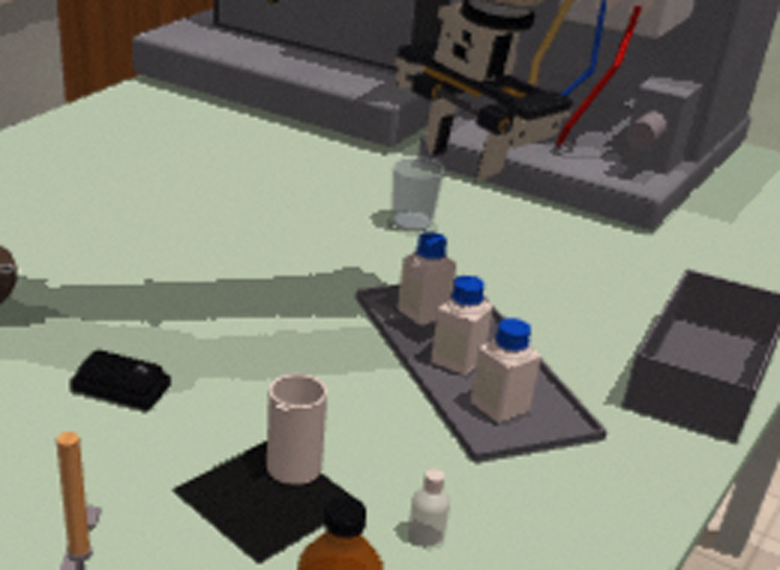

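servo_tool(deltas=[[0.8,0.1,0.3,-0.04,0],[0.8,0.2,0.6,-0.04,0],[0.8,0.2,0.6,-0.04,0],[0.8,0.2,0.6,-0.04,0],[0.8,0.2,0.6,-0.04,0],[0.8,0.2,0.6,-0.04,0],[0.8,0.2,0.6,-0.04,0],[0.8,0.2,0.6,-0.04,0],[0.8,0.2,0.6,-0.04,0],[0.8,0.2,0.6,-0.04,0],[0.8,0.2,0.6,-0.04,0],[0.8,0.2,0.6,-0.04,0],[0.8,0.2,0.6,-0.04,0],[0.8,0.2,0.6,-0.04,0],[0.8,0.2,0.6,-0.04,0],[0.8,0.2,0.6,0,0],[0.8,0.2,0.6,0,0],[0.8,0.15,0.4,0,0],[0.8,0,0,0,0],[0.8,0,0,0,0]])

```text
t: 67.48
ee_pos: [0.5712, -0.0148, 0.2015]
tcp_rot: [175.2, 6.8, -15.0]
force: [1.1, 0.4, 1.0]
width: 0.0829
```

```bash
python3 snap.py scene s69 170 60 370 210; python3 snap.py wrist w69; python3 - <<'E'
from h import *
plan((.589,-.009,.06))
E
```

```text
67.5333 [ 0.5712 -0.0148  0.2014] [175.21   6.79 -14.95] [ 0.36 -0.67  0.68] 0.0822
67.5833 [ 0.5713 -0.0139  0.2016] [175.24   6.78 -14.87] [-0.3   0.31  0.51] 0.0827
units [ 1.08 -0.69  4.58] now [ 0.5713 -0.0139  0.2016] [175.24   6.78 -14.87] w 0.0827 t 67.58
```

View pics/s69.png

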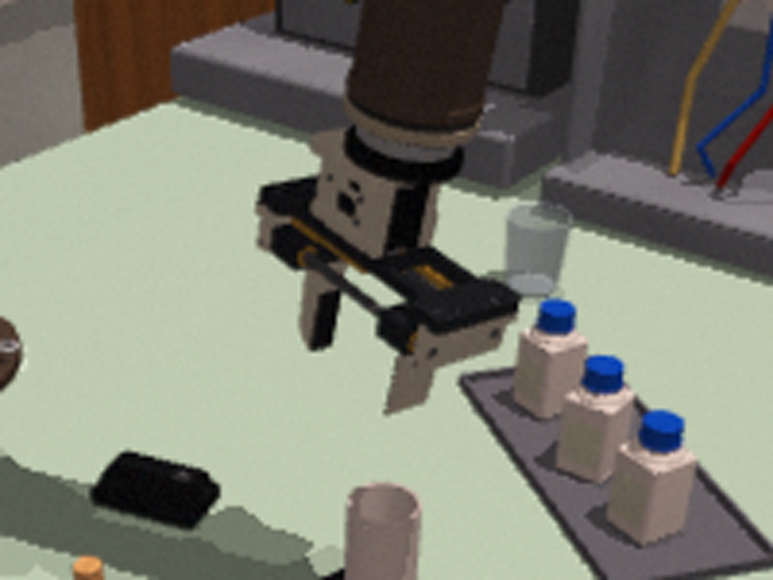

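View pics/w69.png

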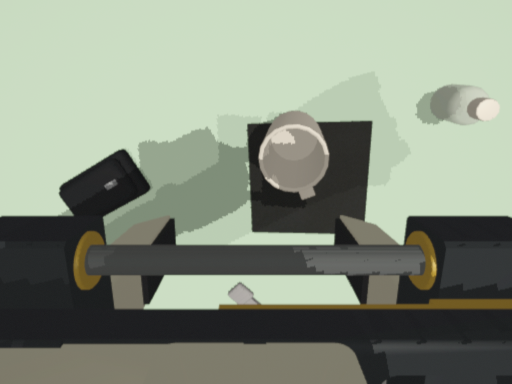

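```bash
python3 - <<'E'
from h import *
c=arm.camera("wrist"); print("rim",onz(c,294,158,.099)); print("mat",np.mean([onz(c,*p,.004) for p in [(249,126),(371,123),(252,233),(367,234)]],axis=0))
plan((.49,.07,.03))
E
```

```text
rim [ 0.59282705 -0.00426542  0.099     ]
mat [ 0.59658901 -0.05836683  0.004     ]
units [-2.64 -2.48  5.9 ] now [ 0.5715 -0.0132  0.2018] [175.28   6.75 -14.81] w 0.0825 t 67.63
```

servo_tool(deltas=[[-0.9,-0.5,-0.5,0,0],[-0.9,-0.5,-0.5,0,0],[-0.9,-0.5,-0.5,0.3,0],[-0.9,-0.5,-0.4,0.5,0],[-0.9,-0.4,-0.4,0.6,0],[-0.9,-0.1,-0.1,0.6,0],[-0.9,0,0,0.6,0],[-0.9,0,0,0.6,0],[-0.9,0,0,0.6,0],[-0.9,0,0,0.6,0],[-0.9,0,0,0.5,0],[-0.9,0,0,0.3,0],[-0.9,0,0,0,0]])

```text
t: 68.72
ee_pos: [0.4916, 0.0941, 0.0467]
tcp_rot: [176.1, 6.5, -13.1]
force: [-0.3, -1.2, 0.2]
width: 0.0056
```

```bash
python3 snap.py scene s70 170 60 370 210;python3 - <<'E'
from h import *
plan((.49,.07,.005))
E
```

```text
68.7667 [0.492  0.0944 0.0475] [176.08   6.49 -13.05] [-0.88 -0.07 -1.12] 0.005
units [0.28 0.71 1.45] now [0.492  0.0944 0.0475] [176.08   6.49 -13.05] w 0.005 t 68.77
```

View pics/s70.png

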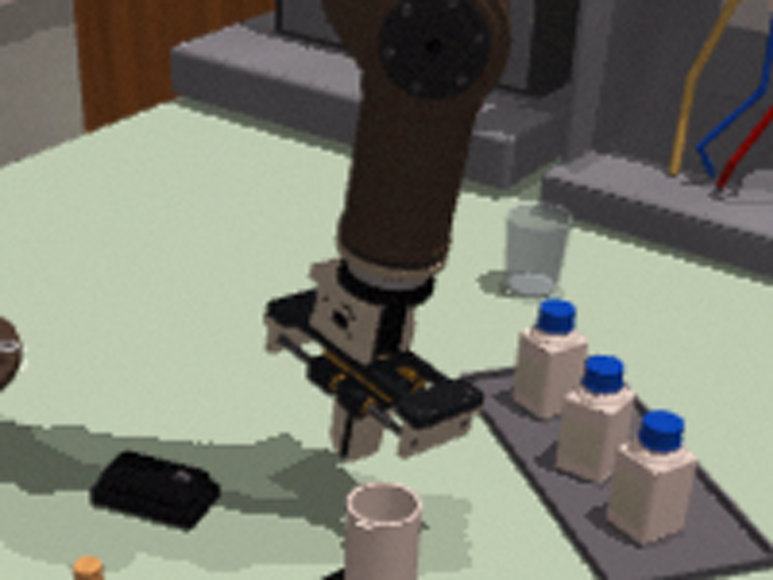

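servo_tool(deltas=[[-0.9,-0.7,-0.4,0,0],[-0.9,-0.2,-0.2,0.1,0],[-0.9,0,0,0.4,0],[-0.9,0,0,0.4,0],[-0.9,0,0,0.3,0],[-0.9,0,0,0.15,0],[-0.9,0,0,0.1,0]])

```text
t: 69.35
ee_pos: [0.4691, 0.1224, 0.0108]
tcp_rot: [176.5, 5.9, -12.8]
force: [-0.1, 0.2, 0.5]
width: 0.0046
```

servo_tool(deltas=[[-0.9,0,0,0.1,0],[-0.9,0,0,0.1,0],[-0.9,0,0,0.1,0]])

```text
t: 69.6
ee_pos: [0.4691, 0.1222, 0.002]
tcp_rot: [176.5, 5.8, -12.9]
force: [-0.8, 0.2, 0.2]
width: 0.0053
```

servo_tool(deltas=[[-0.9,0,0,0.1,0],[-0.9,0,0,0.1,0],[-0.9,0,0,0.1,0],[-0.9,0,0,0.1,0]])

```text
t: 69.93
ee_pos: [0.4693, 0.1223, 0.0002]
tcp_rot: [176.4, 5.5, -12.9]
force: [-9.7, -3.6, 45.0]
width: 0.0047
```

servo_tool(deltas=[[-0.9,0,0,0.08,0],[-0.9,0,0,0.08,0],[-0.9,0,0,0.08,0]])

```text
t: 70.18
ee_pos: [0.4693, 0.1223, 0.0003]
tcp_rot: [176.3, 5.2, -12.9]
force: [-7.8, -2.6, 35.9]
width: 0.0048
```

servo_tool(deltas=[[-0.9,-0.1,0.08,0.08,0],[-0.9,-0.1,0.08,0.08,0],[-0.9,-0.1,0.08,0.08,0],[-0.9,-0.1,0.08,0.08,0]])

```text
t: 70.52
ee_pos: [0.4689, 0.1221, 0.0004]
tcp_rot: [177.3, 3.8, -12.8]
force: [2.7, 1.8, 19.2]
width: 0.0047
```

Working: the tilt is coming down.

servo_tool(deltas=[[-0.9,-0.1,0.09,0.08,0],[-0.9,-0.1,0.09,0.08,0],[-0.9,-0.1,0.09,0.08,0],[-0.9,-0.1,0.09,0.08,0],[-0.9,-0.1,0.09,0.08,0],[-0.9,-0.1,0.09,0.08,0]])

```text
t: 71.02
ee_pos: [0.4689, 0.1221, 0.0002]
tcp_rot: [179.0, 1.5, -12.7]
force: [1.4, 1.0, 22.5]
width: 0.0048
```

servo_tool(deltas=[[-0.9,-0.1,0.06,0.07,0],[-0.9,-0.1,0.06,0.07,0],[-0.9,-0.1,0.06,0.07,0],[-0.9,-0.1,0.06,0.07,0]])

```text
t: 71.35
ee_pos: [0.4689, 0.1221, 0.0002]
tcp_rot: [179.8, 0.1, -12.7]
force: [2.4, 0.2, 22.6]
width: 0.0047
```

servo_tool(deltas=[[-0.9,0,0,-0.3,0],[-0.9,0,0,-0.6,0],[-0.9,0,0,-0.7,0],[-0.9,0,0,-0.7,0],[0,0,0,-0.7,0],[0.8,0,0,-0.7,0],[0.8,0,0,-0.6,0],[0.8,0,0,-0.5,0],[0.8,0,0,0,0]])

```text
t: 72.1
ee_pos: [0.4695, 0.1224, 0.1534]
tcp_rot: [179.9, 0.0, -12.7]
force: [0.0, 0.4, -0.3]
width: 0.0332
```

```bash
python3 - <<'E'
from h import *
plan((.591,-.006,.15))
E
```

```text
units [4.89 3.28 0.12] now [0.4695 0.1224 0.1534] [ 1.7988e+02  4.0000e-02 -1.2730e+01] w 0.0332 t 72.1
```

servo_tool(deltas=[[0.8,0.2,0.14,-0.02,0],[0.8,0.4,0.27,-0.02,0],[0.8,0.4,0.27,-0.02,0],[0.8,0.4,0.27,-0.02,0],[0.8,0.4,0.27,-0.02,0],[0.8,0.4,0.27,-0.02,0],[0.8,0.4,0.27,-0.02,0],[0.8,0.4,0.27,-0.02,0],[0.8,0.4,0.27,-0.02,0],[0.8,0.4,0.27,-0.02,0],[0.8,0.4,0.27,0,0],[0.8,0.4,0.27,0,0],[0.8,0.2,0.15,0,0],[0.8,0,0,0,0],[0.8,0,0,0,0]])

```text
t: 73.35
ee_pos: [0.5954, -0.0195, 0.1526]
tcp_rot: [179.6, 0.5, -12.8]
force: [-0.6, 0.7, 0.6]
width: 0.0824
```

```bash
python3 snap.py wrist w71; python3 snap.py scene s71 200 100 340 250; python3 - <<'E'
from h import *
plan((.591,-.006,.058))
E
```

```text
73.4 [ 0.5953 -0.0195  0.1526] [179.6    0.49 -12.76] [-0.62 -1.2  -0.36] 0.0822
73.45 [ 0.595  -0.019   0.1528] [179.61   0.49 -12.72] [-0.41 -0.    0.46] 0.0825
units [-0.2  -0.41  3.16] now [ 0.595  -0.019   0.1528] [179.61   0.49 -12.72] w 0.0825 t 73.45
```

View pics/w71.png

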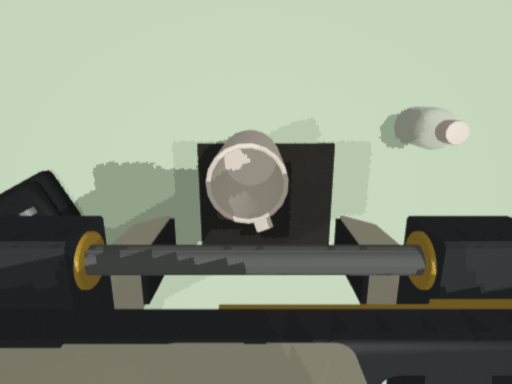

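View pics/s71.png

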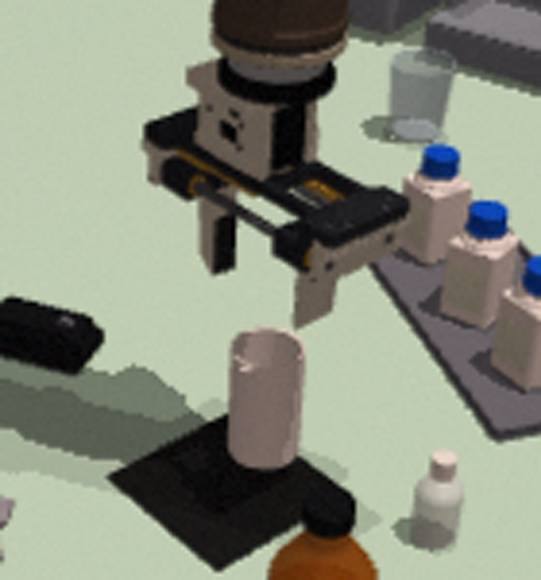

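```bash
python3 - <<'E'
from h import *
c=arm.camera("wrist"); p=onz(c,248,183,.099); print(p); plan((p[0],p[1],.058))
E
```

```text
[ 0.59224947 -0.00470385  0.099     ]
units [-0.16 -0.45  3.16] now [ 0.595  -0.0186  0.1529] [179.61   0.48 -12.69] w 0.0825 t 73.5
```

servo_tool(deltas=[[0.8,-0.15,-0.35,0,0],[0.8,0,-0.08,0.3,0],[0.8,0,0,0.5,0],[0.8,0,0,0.5,0],[0.8,0,0,0.5,0],[0.8,0,0,0.5,0],[0.8,0,0,0.4,0],[0.8,0,0,0.2,0],[0.8,0,0,0,0]])

```text
t: 74.25
ee_pos: [0.5895, 0.007, 0.0611]
tcp_rot: [179.8, 0.4, -11.9]
force: [-0.5, -0.0, 0.1]
width: 0.0826
```

```bash
python3 snap.py wrist w72; python3 snap.py scene s72 200 100 340 250; python3 - <<'E'
from h import *
plan((.592,-.0055,.058))
E
```

```text
74.3 [0.5896 0.0072 0.0617] [179.86   0.41 -11.93] [-0.69 -0.46  0.52] 0.0827
74.35 [0.5903 0.007  0.0625] [179.87   0.33 -11.95] [0.61 0.64 0.05] 0.0824
units [0.14 0.4  0.15] now [0.5903 0.007  0.0625] [179.87   0.33 -11.95] w 0.0824 t 74.35
```

View pics/w72.png

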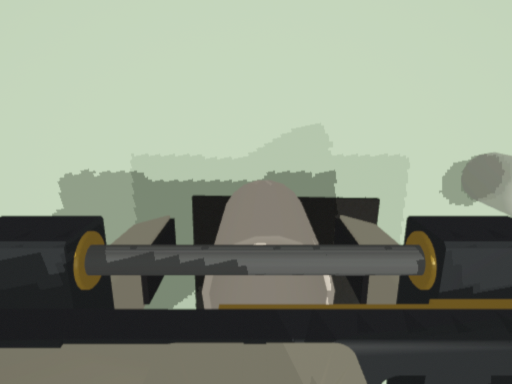

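Shift +y in the tool frame by about 12 mm, grip, and lift.

servo_tool(deltas=[[0.8,0.1,0.3,0.05,0],[0.8,0,0.08,0,0],[-1,0,0,0,0],[-1,0,0,0,0],[-1,0,0,0,0],[-1,0,0,0,0],[-1,0,0,0,0],[-1,0,0,0,0],[-1,0,0,0,0],[-1,0,0,-0.2,0],[-1,0,0,-0.3,0],[-1,0,0,-0.2,0],[-1,0,0,0,0]], newtons=20)

```text
t: 75.43
ee_pos: [0.5927, -0.006, 0.0871]
tcp_rot: [179.9, 0.1, -12.0]
force: [0.2, 0.4, -1.7]
width: 0.0546
```

```bash
python3 snap.py scene s73 200 100 340 250; python3 - <<'E'
from h import *
plan((.5965,-.058,.08))
E
```

```text
75.4833 [ 0.5926 -0.006   0.0868] [ 1.7992e+02  9.0000e-02 -1.1990e+01] [-0.66  0.26 -1.06] 0.0547
units [0.49 1.67 0.23] now [ 0.5926 -0.006   0.0868] [ 1.7992e+02  9.0000e-02 -1.1990e+01] w 0.0547 t 75.48
```

View pics/s73.png

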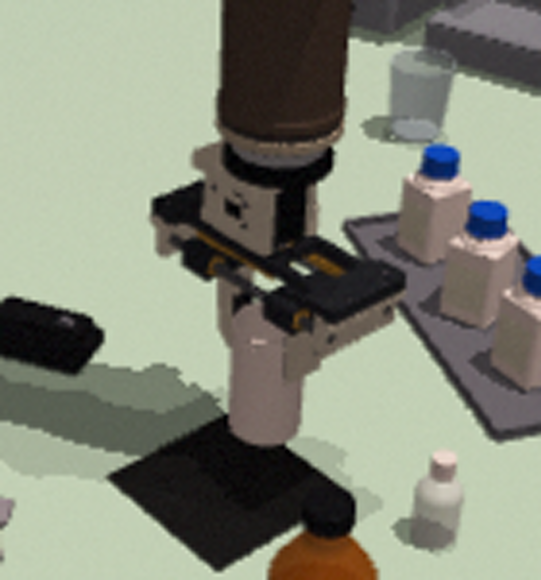

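servo_tool(deltas=[[-1,0.08,0.3,0,0],[-1,0.1,0.35,0,0],[-1,0.1,0.35,0,0],[-1,0.1,0.35,0,0],[-1,0.05,0.2,0,0],[-1,0,0,0,0],[-1,0,0,0.2,0],[-1,0,0,0.25,0],[-1,0,0,0.2,0],[-1,0,0,0,0]])

```text
t: 76.32
ee_pos: [0.5953, -0.0624, 0.0646]
tcp_rot: [179.9, 0.1, -12.2]
force: [-0.0, -0.8, -0.7]
width: 0.0546
```

```bash
python3 snap.py scene s74 200 100 340 250; python3 - <<'E'
from h import *
plan((.595,-.057,.0645))
E
```

```text
76.3667 [ 0.5954 -0.0621  0.065 ] [ 1.7986e+02  1.1000e-01 -1.2180e+01] [ 0.23  0.83 -1.29] 0.0543
units [-0.05 -0.16  0.02] now [ 0.5954 -0.0621  0.065 ] [ 1.7986e+02  1.1000e-01 -1.2180e+01] w 0.0543 t 76.37
```

View pics/s74.png

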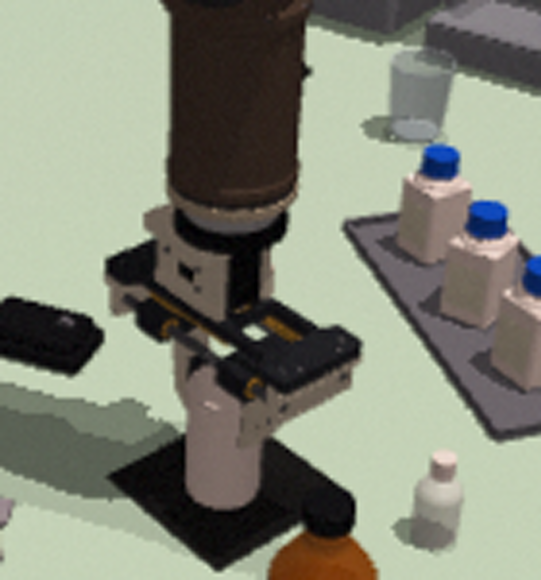

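servo_tool(deltas=[[-1,0,-0.1,0.04,0],[-1,0,0,0.03,0],[-1,0,0,0,0],[0.4,0,0,0,0],[0.6,0,0,0,0],[0.7,0,0,0,0],[0.7,0,0,0,0],[0.7,0,0,0,0],[0.7,0,0,0,0],[0.7,0,0,-0.3,0],[0.7,0,0,-0.5,0],[0.7,0,0,-0.7,0],[0.7,0,0,-0.7,0],[0.7,0,0,-0.7,0],[0.7,0,0,-0.7,0],[0.7,0,0,-0.7,0],[0.7,0,0,-0.5,0],[0.7,-0.4,0,0,0],[0.7,-0.6,-0.3,0,0],[0.7,-0.6,-0.3,0,0]])

```text
t: 78.03
ee_pos: [0.5547, -0.0301, 0.2224]
tcp_rot: [179.9, -0.2, -12.2]
force: [0.4, 1.2, -0.6]
width: 0.0782
```

servo_tool(deltas=[[0.7,-0.6,-0.3,0,0],[0.7,-0.6,-0.3,0,0],[0.7,-0.6,-0.3,0,0],[0.7,-0.6,-0.3,0,0],[0.7,-0.6,-0.3,0,0],[0.7,0,0,0,0]])

```text
t: 78.53
ee_pos: [0.4699, 0.0379, 0.2267]
tcp_rot: [179.9, -0.4, -12.1]
force: [0.5, 0.8, -0.7]
width: 0.078
```

```bash
python3 snap.py scene s75 130 70 430 295; python3 snap.py top t75 95 60 450 290
```

```text
78.5833 [0.4713 0.0366 0.2269] [179.92  -0.45 -12.11] [0.19 0.2  0.07] 0.0776
78.6333 [0.4725 0.0355 0.2268] [179.91  -0.48 -12.19] [ 0.3  -1.12  0.45] 0.0778
```

View pics/s75.png

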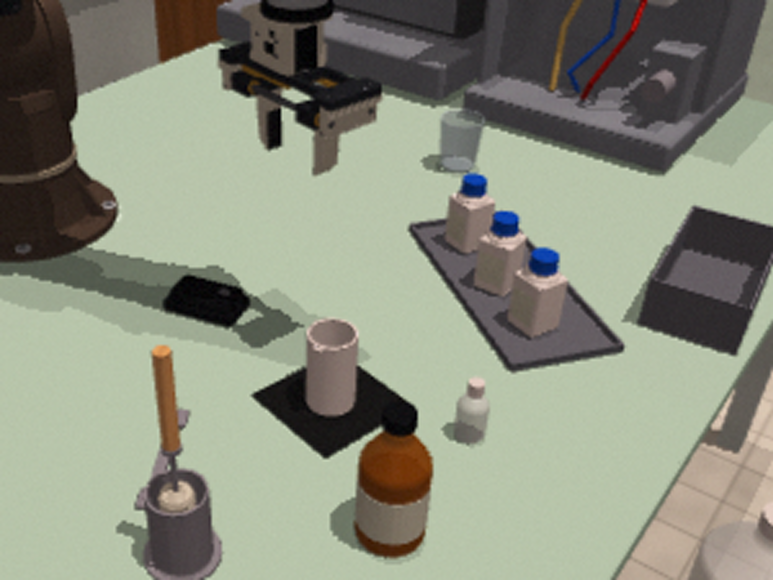

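View pics/t75.png

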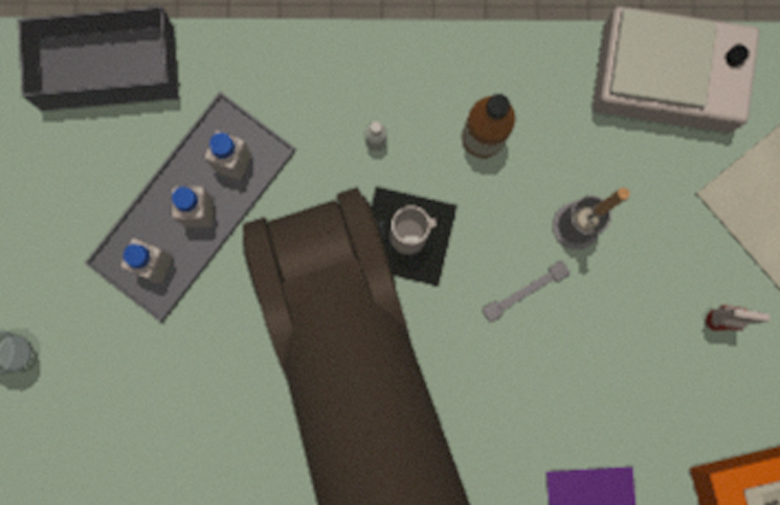

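```bash
python3 - <<'E'
from h import *
c=arm.camera("top"); k=2.197
f=lambda u,v,z:onz(c,95+u/k,60+v/k,z)
print("beaker",f(410,229,.099),"mat",onz(c,281.2,167.4,.004))
ctr=np.array([.6335,.277]);u=np.array([.806,-.592]);v=np.array([.592,.806])
for p in [(221,145),(184,199),(136,257)]:
    q=f(*p,.108)[:2]-ctr; print("bottle along y",(q@u).round(3),"x",(q@v).round(3))
print("pot rim",f(590,213,.085))
E
```

```text
beaker [ 0.58642712 -0.05769273  0.099     ] mat [ 0.5926848 -0.061177   0.004    ]
bottle along y 0.093 x -0.01
bottle along y -0.0 x -0.016
bottle along y -0.107 x -0.013
pot rim [ 0.61521724 -0.3164196   0.085     ]
```

Everything checks out within limits, so I'm handing in.

```bash
python3 - <<'E'
from cell import arm
print(arm.close_job())
E
python3 snap.py scene s76 130 70 430 295
```

```text
the job is handed in; nothing more can be done
None
the job is handed in; nothing more can be done
```

I handed the job in at about 79 s. The beaker stands on the black mat, it was scrubbed with three strokes, the brush is back in its pot, and all three bottles stand cap up in the grey tray.

**Last checks, just before handing in:**
- **Beaker:** upright and about 7 mm from the mat's middle (limit 42 mm).
- **Bottles:** 93, 0 and -107 mm along the tray and 10 to 16 mm off its centre line, against limits of 152 and 60 mm.
- **Brush:** standing in its pot, let go.
- **Other things:** I saw no other thing on the bench toppled or shifted; I judged that by eye and did not measure it.

**What went wrong or disagreed:**
- **Beaker knocked:** after the scrubbing it was pushed about 5 cm off centre, still upright, so I put it back in the middle.
- **Tool tilt:** the tool drifted up to about 7° off vertical during moves. I straightened it by pressing the fingertips on the bench. One press reached about 71 N at the wrist (limit 120 N) and pushed a bottle slightly round.
- **Stroke depths:** I worked these out from the tool height and the scene pictures. The wrist showed no clear contact force at the bottom of the beaker. The brush slid about 3 mm up in the grip with each of the later strokes.
- **Cameras:** the top and scene views differed by 5 to 10 mm on some points.
- **After handing in:** I could not take a picture after handing in, so the final second is unchecked.

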